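# Turn the test coupons over and start their second lamp exposure

### The arm

A 6-joint arm with a two-finger parallel gripper is mounted at the origin on a cart in front of the work surface, level with it; the furniture and walls round the work are solid. World frame = base frame: x ahead of the robot, y to its left, z up, the work surface at z = 0. Lengths are in mm, angles in rad, forces in N, time in s.
With the tool pointing down it reaches from about 375 to 750 mm from the base axis. Payload 9 kg.
Tool frame: the origin (TCP) lies midway between the tips of the shut fingers; the grasp point (between the pads) lies behind it (robot.hold_point_z is the y of the grasp point in the tool frame, in mm); y points along the fingers, z is the direction in which the jaws open and shut, and the axes are right-handed (so a half turn about y gives the same grasp; the last joint's range is limited). The gripper opens to 85 mm and grips with 20 to 120 N. Pads are 22 mm wide; open, the fingers measure 114 mm over their backs; the gripper's body (76 mm by 85 mm) begins 54 mm behind the grasp point. The pads swing forward as they close: fully open they stand 13 mm farther back than shut.
Start: joints at [1.028, 0.104, 0.097, 1.564, 0, 1.353], TCP at [191.477, 568.659, 231.331] pointing down, gripper open.
Joint ranges: [-2.99, 2.99], [-0.84, 1.86], [-1.1, 1.16], [-1.84, 2.11], [-1.51, 1.56], [-3.14, 3.14]. Speed limits (rad/s): [2.22, 2.22, 2.57, 3.14, 3.14, 3.14].

### API

Orientations are given as [roll, pitch, yaw] about the fixed x, y, z axes, in that order (R = Rz(yaw) Ry(pitch) Rx(roll)).
In Python, from workcell import telemetry, optics, order, robot gives the robot as it stands. The module is installed in compiled form; this text tells all that it offers.
- The arm moves only by the tool arm_command, never from a script. Its argument "targets" is a list of rows, each a list of 3 entries, a list of its own where there are three numbers: the shift along the world's x, y, z in m, then the turn about the world's z in degrees, then the opening, from 0 (shut) to 1 (fully open). A call has 1 to 5 rows; each row is the pose to reach, as a shift and turn from the pose commanded when the call began; what a row does not reach only later rows make up. A row lasts 1/10 s, in which the tool goes at most 50 mm and 8.59 degrees, less where a joint would pass 70% of its speed; a pose out of reach is approached as far as the arm can. A call with a gripper value outside its range is refused whole. The fingers move at their own pace and stop on an object; "newtons" is the grip in N (left out, the last holds). Time passes only in rows, so rows that repeat a pose let the fingers close. It gives the time, the measured TCP pose, the force and the opening at its end, in the units of the state.
- telemetry.read_state(): the state, without advancing time (a new reading comes with each control period).
- optics.capture(name): name is "scene" or "top" or "wrist"; returns a dict with "image" (384x512x3 uint8, blue, green, red), "fx", "fy", "cx", "cy" (pixels), "eye" and "orientation" of the camera in the world; the wrist camera has in their place "hand_eye" (4x4, takes a point from camera to tool coordinates, whose origin is the TCP and whose axes are the tool frame's). Camera axes: x right, y up, looking along -z (the intrinsics and any distortion apply to the point x, -y, -z); pixel columns grow to the right and rows downward; lengths in mm; the calibration is good to about 2 mm. A picture is of the moment at which its call begins: read the wrist's pose just before it. There is no depth.
- order.sign_off(): hands the job in, once; it reports no verdict.
Trained networks look in a picture, given as the dict that the camera call returned (one of the last four; its "shot" number tells which), for a name from the list of things; names that differ only in an ending like _2 or _b are one class to them, and where a whole thing is asked for, a point or a joint stands for the part that bears it (a point fixed in the world has none). Each returns a list of dicts, best first, with "p" (0 to 1); they miss things now and then, are a little off and sometimes report something else, mostly with a low value. They report only what shows in the picture. A call takes as long as a camera call.
- optics.recognise(picture, query): "extent" ([left, top, right, bottom] in pixels, round what is visible of it).
- optics.silhouettes(picture, query): "pixels" (384x512 bool, what is visible of it) and "extent" ([left, top, right, bottom] in pixels, round what is visible of it).
- optics.tip_of(picture, query): "location" ([column, row] in pixels: a listed point, or the origin of a listed thing).
The state is a dict: "t": time; "qpos": joint angles; "dq": joint speeds; "joint_torque": joint torques, N m; "ee_pos": TCP position; "ee_rot": TCP orientation; "force": force on the tool from outside, world axes, zero at the start; "moment": the same for the moment, N m; "grip_width": finger opening in mm.
Only numpy, scipy, OpenCV 4.12 (cv2) and the standard library are available. Lean on these libraries where they do the work, as an engineer would, in place of code of your own. Each camera call takes 0.05 s, during which the arm holds its last target.

### The job

The coupons' blue faces have had their lamp exposure; now the bare faces are due. Lay all the coupons blue side up on the raised deck of the white turn-over tray, one to a lane, and tip the tray towards its turn end, then back towards its open bay, so that each tumbles over and ends in the bay bare side up. Turn the tray end for end and slide it bay end first between the lamp station's guide rails, fully home. Then push the amber guard along the bench, without lifting it or knocking over the vials, until it stands square across the mouth of the rails, close up to them, and press the green start button.

Things in the scene. Friction and masses are not known exactly. Their poses are not given: they have to be found in the camera images.
- coupon_0_c (a point): centre of a test coupon: square metal tile 25 x 25 x 6 mm, 25 g, to be gripped by its edges; +z points out of the blue face (white dot in a corner), the other face is bare metal. Coupons start blue side up in a row on a narrow steel plate (its top 3 mm above the bench), about 55 mm apart. 2 to 4 are present. The tray may get pushed aside while you work
- coupon_1_c (a point): centre of another such coupon, same size and axes
- coupon_2_c (a point): centre of another such coupon, same size and axes
- coupon_3_c (a point): centre of another such coupon, same size and axes
- tray: white turn-over tray, loose on the bench, 124 mm long (x), 154 mm wide (y), 0.55 kg; origin: centre of its underside, z up. Its -x end is the open bay end (green strip), +x the turn end. Four lanes along x, 30 mm wide, centred at y = -58, -25, 25 and 58 mm; lane walls reach z = 45 mm. At the start the bay end points roughly at the robot, the turn end at the station
- tray_grip (a point): point to grip on the tray's upright black handle: a plate 34 mm long (tray x) and 10 mm thick (tray y, the way to pinch it), z = 45 to 92 mm above the tray's underside, with a 14 mm thick cap above z = 85 mm. It stands on a 20 mm wide spine between the two inner lanes. This point: x = 4, z = 68 mm in the tray, near its centre of mass; axes as the tray's
- tray_deck (a point): point on top of the tray's raised grey deck, midway across (tray x = 19, y = 0, z = 37 mm). The deck runs from a 6 mm high fence at x = -18 mm to a round nose ending at x = 44 mm. A coupon set in a lane with its centre at x = 19 mm leaves room for fingers before and behind it along the lane, none beside it
- tray_turn (a point): middle of the tray's turn end wall (x = 60 mm; wall 49 mm high). Past the nose a round turn leads back under the deck. The lanes are slick, coupons slide at about 20 degrees of tilt. With the turn end lowered by 30 to 40 degrees they run off the nose into the turn. Shoulders on both sides (x = 18 to 62 mm, z to 22 mm) widen this end to 166 mm
- tray_bay (a point): where coupons end, on the floor of the open bay (tray x = -45, y = 0, z = 4 mm). The bay is x = -58 to -21 mm, its end wall 30 mm high, its floor 3 mm below the chute's. With the bay end lowered by 30 to 40 degrees, coupons that are in the turn run through the 14 mm high chute under the deck and drop into the bay, on their other face, against the end wall, centre at z = 7 mm
- station: lamp station, fixed on the bench, place varies: two aluminium guide rails 26 mm high, with the bare bench as floor. Origin: middle of the mouth, on the bench; +x points in along the rails. The gap is 171 mm wide as far as x = 36 mm, then a chamfer narrows it to 158 mm, so only the tray's bay end passes; the rails' square front ends are at x = 0. A control box is beside the left rail
- back_stop (a point): middle of the face of the station's back stop (green strip on top, 30 mm high), 125 mm in from the mouth, axes as the station's. A tray fully home touches it with its bay end: tray origin at x = 63 mm in the station, turn end level with the mouth. A grey lamp 95 mm high leans behind it
- guard: amber eye guard, loose, 0.6 kg: dark foot 56 mm deep (x) x 180 mm wide (y) x 9 mm high; on it, at x = 0, a 4 mm thick amber pane across the width (y), in a grey frame 74 mm high with a post 18 mm deep at each end. Origin: centre of the underside, z up. It starts at the right, in front of the heating block, its width about along world y. It tips if pushed high on the pane
- guard_mid (a point): middle of the amber pane, 40 mm above the bench; axes as the guard's. In place, the guard stands across the station's mouth with the far edge of its foot at the rails' front ends, so that its origin is about 30 mm in front of the station's origin, centred on it and square to the rails
- start_top (a point): top of the green start button (28 mm across) on the station's control box, which is 30 mm high; press straight down about 6 mm against a spring, 5 N at full travel; it springs back
- start (a joint): travel of the start button in m: 0 released, 0.006 fully down
- vial_amber_s (a point): middle of a small amber vial with a purple cap (26 mm across, 49 mm high) standing to the right of the steel plate; leave it standing
- vial_white_s (a point): middle of a small white vial with a green cap (26 mm across, 49 mm high) next to it; leave it standing

How it is judged:
By the outcome, as a careful person would: the job done as asked, in the order asked, and still so for the second after the job is handed in, with the robot touching nothing.
Of coupon_0, coupon_1, coupon_2, coupon_3 only 2 to 4 are there at a start; the rules pass over those that are not, and their reading is None.
At some moment in a run one of tray may be knocked a few centimetres aside while the robot is not near it.
It also fails if it takes over 208 s, if anything falls off the work surface, if the arm or the gripper's body presses on something with over 40 N, if the wrist force passes 120 N, or if a joint passes its speed limit or range.

## Working session

There is one attempt and no reset: what is moved stays moved. The work goes in short steps, Python scripts to look and compute and a tool call to move; the robot and the scene stay as the last step left them, time stands still between calls to the robot, and variables do not carry over. Pictures are saved under pics/ and viewed, and the job is handed in when it is done.

Besides the shell and the picture viewer there is one more tool, called as a command line: name --argument value ..., lists and objects as JSON in quotes. arm_command: Moves the arm, as the interface text tells. Its arguments: {"type":"object","properties":{"targets":{"type":"array","items":{"type":"array"}},"newtons":{"type":"number"}},"required":["targets"]}

```bash
ls; mkdir -p pics; python3 - <<'E'
from workcell import telemetry, optics, order, robot
import cv2
print([ (a,getattr(robot,a)) for a in dir(robot) if not a.startswith('_')])
print(telemetry.read_state())
for n in ("scene","top","wrist"):
    p=optics.capture(n); cv2.imwrite(f"pics/a_{n}.png",p["image"])
    print(n,{k:v for k,v in p.items() if k!="image"})
E
```

```text
pics
[('MotionError', <class 'workcell.MotionError'>), ('hold_point_z', -18.700000000000003)]
{'t': 0.0, 'qpos': array([ 1.02833179e+00,  1.04719107e-01,  9.64441058e-02,  1.56389476e+00,
       -2.60800778e-05,  1.35313385e+00]), 'dq': array([-7.37869033e-05, -5.62892493e-05, -1.11435744e-04,  1.37988254e-04,
        7.64241447e-04, -3.89560640e-05]), 'joint_torque': array([-8.32151745e-04, -5.56933451e+01,  5.03645790e+01,  1.68513920e-02,
       -2.93614848e-04, -5.73414852e-06]), 'ee_pos': array([191.26854787, 568.3349277 , 230.4968803 ]), 'ee_rot': array([-1.57214299e+00,  2.71125253e-04, -3.24802220e-01]), 'force': array([ 0.74956939, -0.44599413, -0.07491691]), 'moment': array([-0.03899955, -0.00407964, -0.00599238]), 'grip_width': 85.389369280172}
scene {'fx': 364.5176982270337, 'fy': 364.5176982270337, 'cx': 256.90613610658477, 'cy': 194.56490938724207, 'eye': array([ 276.52742313, -573.0532089 ,  738.9985728 ]), 'orientation': array([ 0.76878729,  0.01501927, -0.47063497]), 'shot': 1}
top {'fx': 470.339164229358, 'fy': 470.339164229358, 'cx': 261.37066487358805, 'cy': 186.03460908567314, 'eye': array([ 408.82773262,   15.71048139, 1200.14950734]), 'orientation': array([ 0.12102841, -0.01001059, -1.59543809]), 'shot': 2}
wrist {'fx': 331.9512157237505, 'fy': 331.9512157237505, 'cx': 255.93367653926228, 'cy': 191.69498675219515, 'hand_eye': array([[ 4.18957557e-04, -9.57010681e-01, -2.90052377e-01,
        -7.39809175e+01],
       [-2.42629135e-04,  2.90052297e-01, -9.57010766e-01,
        -1.41449919e+02],
       [ 9.99999883e-01,  4.71322050e-04, -1.10679072e-04,
         1.58024843e-01],
       [ 0.00000000e+00,  0.00000000e+00,  0.00000000e+00,
         1.00000000e+00]]), 'shot': 3}
```

View pics/a_scene.png

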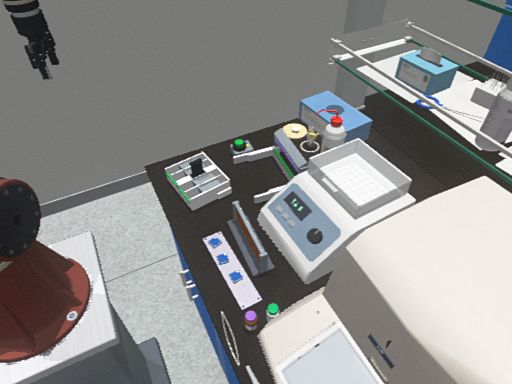

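View pics/a_top.png

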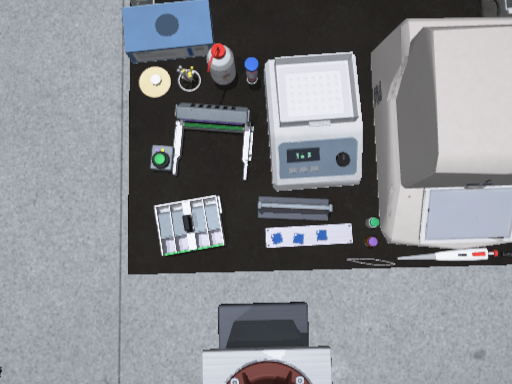

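View pics/a_wrist.png

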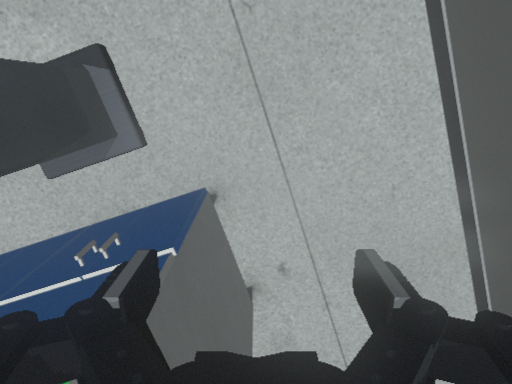

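```bash
cat > h.py <<'E'
import numpy as np, cv2
from scipy.spatial.transform import Rotation as Rn
from workcell import telemetry, optics, order, robot
def campose(p, st=None):
    if "eye" in p: return Rn.from_euler('xyz',p["orientation"]).as_matrix(), np.array(p["eye"])
    R=Rn.from_euler('xyz',st["ee_rot"]).as_matrix(); H=p["hand_eye"]
    return R@H[:3,:3], R@H[:3,3]+st["ee_pos"]
def ray(p,uv,st=None):
    R,e=campose(p,st); u,v=uv
    d=R@np.array([(u-p["cx"])/p["fx"],-(v-p["cy"])/p["fy"],-1.]); return e,d/np.linalg.norm(d)
def onz(p,uv,z,st=None):
    e,d=ray(p,uv,st); return e+d*(z-e[2])/d[2]
def proj(p,X,st=None):
    R,e=campose(p,st); c=R.T@(np.asarray(X,float)-e)
    return np.array([p["cx"]+p["fx"]*c[0]/-c[2], p["cy"]-p["fy"]*c[1]/-c[2]])
def tri(rays):
    A=np.zeros((3,3));b=np.zeros(3)
    for e,d in rays:
        M=np.eye(3)-np.outer(d,d);A+=M;b+=M@e
    X=np.linalg.solve(A,b); return X,[np.linalg.norm((np.eye(3)-np.outer(d,d))@(X-e)) for e,d in rays]
def cap(n,save=None):
    st=telemetry.read_state(); p=optics.capture(n)
    if save: cv2.imwrite(f"pics/{save}.png",p["image"])
    return p,st
def zoom(p,name,box,k=4):
    l,t,r,b=box; im=cv2.resize(p["image"][t:b,l:r],None,fx=k,fy=k,interpolation=cv2.INTER_CUBIC); cv2.imwrite(f"pics/{name}.png",im)
E
python3 - <<'E'
from h import *
P={n:cap(n)[0] for n in ("scene","top")}
for q in ["coupon_0_c","tray","tray_grip","tray_deck","tray_turn","tray_bay","station","back_stop","guard","guard_mid","start_top","vial_amber_s","vial_white_s"]:
    r={n:optics.tip_of(P[n],q) for n in P}
    for n in r: print(q,n,[(np.round(d["location"],1).tolist(),round(d["p"],2)) for d in r[n][:5]])
    if q!="coupon_0_c" and all(r.values()):
        X,e=tri([ray(P[n],r[n][0]["location"]) for n in r]); print("   ",X.round(1),np.round(e,1))
zoom(P["top"],"z1",(120,90,320,260),4)
E
```

```text
coupon_0_c scene []
coupon_0_c top [([186.5, 214.8], 0.41)]
tray scene [([197.3, 182.0], 0.64), ([214.3, 170.2], 0.34)]
tray top [([190.6, 225.0], 0.94)]
    [457.1 180.6  14.8] [1.2 1.2]
tray_grip scene [([195.4, 182.9], 0.58)]
tray_grip top [([184.5, 222.6], 0.83)]
    [460.2 199.8  -5.4] [5.6 5.6]
tray_deck scene [([199.5, 169.4], 0.65)]
tray_deck top [([190.6, 216.9], 0.73)]
    [471.5 174.5  63. ] [4.4 4.4]
tray_turn scene []
tray_turn top [([186.6, 202.6], 0.72)]
tray_bay scene [([249.5, 236.3], 0.67), ([186.4, 193.5], 0.56)]
tray_bay top [([192.4, 246.4], 0.82)]
    [ 492.1  159.  -225.9] [100.8 100.8]
station scene []
station top []
back_stop scene [([236.8, 275.4], 0.69)]
back_stop top [([211.8, 129.0], 0.71)]
    [ 671.2  152.3 -449.9] [143.9 143.9]
guard scene [([249.6, 243.8], 0.72)]
guard top []
guard_mid scene [([248.6, 233.7], 0.8)]
guard_mid top [([292.0, 209.4], 0.82)]
    [492.5 -74.4  42.2] [3.2 3.2]
start_top scene [([241.1, 138.6], 0.5)]
start_top top [([159.6, 158.4], 0.49)]
    [624.4 247.   63.8] [3.9 3.9]
vial_amber_s scene [([250.2, 317.7], 0.75)]
vial_amber_s top [([374.3, 240.4], 0.5)]
    [ 406.4 -270.7   48.4] [2.4 2.4]
vial_white_s scene [([272.4, 314.8], 0.46)]
vial_white_s top [([369.7, 221.2], 0.58), ([159.2, 160.1], 0.33)]
    [ 455.9 -270.7   13.1] [1.2 1.2]
```

View pics/z1.png

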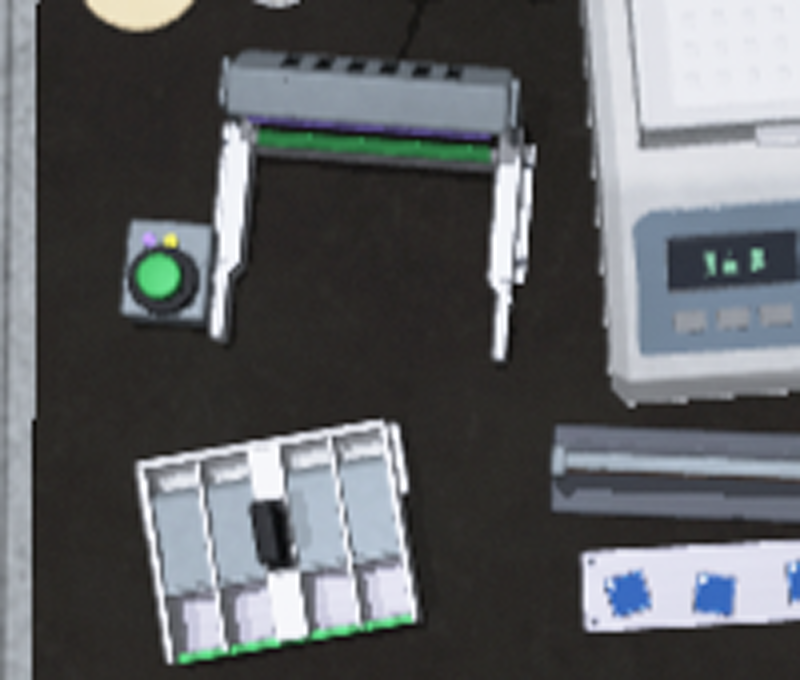

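```bash
python3 - <<'E'
from h import *
p,_=cap("top")
for uv in [(277,239),(298,239),(322,236)]: print("coupon",onz(p,uv,9).round(1))
z=lambda u,v:(120+u/4,90+v/4)
print("tray turn corners z49",onz(p,z(137,462),49).round(1),onz(p,z(388,421),49).round(1))
print("tray bay corners z30",onz(p,z(172,662),30).round(1),onz(p,z(418,622),30).round(1))
print("handle top",onz(p,z(268,535),92).round(1))
print("rails z26",onz(p,z(220,340),26).round(1),onz(p,z(500,358),26).round(1))
print("stop",onz(p,z(262,148),30).round(1),onz(p,z(490,160),30).round(1))
print("button",onz(p,z(155,277),36).round(1))
E
```

```text
coupon [418.2 -35.8   9. ]
coupon [416.9 -88.7   9. ]
coupon [ 422.9 -149.5    9. ]
tray turn corners z49 [506.7 264.1  49. ] [528.3 110.3  49. ]
tray bay corners z30 [384.6 246.4  30. ] [405.2  95.1  30. ]
handle top [458.2 178.   92. ]
rails z26 [584.4 217.1  26. ] [568.8  41.2  26. ]
stop [706.4 189.5  30. ] [695.4  44.9  30. ]
button [623.7 255.9  36. ]
```

arm_command --targets '[[[0.017, -0.045, 0], -8, 1], [[0.034, -0.09, 0], -16, 1], [[0.051, -0.135, 0], -24, 1], [[0.068, -0.18, 0], -32, 1], [[0.085, -0.225, 0], -40, 1]]'

```text
t: 2.1
ee_pos: [276.7, 342.1, 231.4]
ee_rot: [-1.57, -0.0, -1.028]
force: [0.9, -0.0, 0.7]
grip_width: 85.4
```

arm_command --targets '[[[0.017, -0.045, 0], -8, 1], [[0.034, -0.09, 0], -16, 1], [[0.051, -0.135, 0], -24, 1], [[0.068, -0.18, 0], -30, 1], [[0.085, -0.225, 0], -30, 1]]'

```text
t: 2.6
ee_pos: [361.8, 116.8, 231.7]
ee_rot: [-1.569, -0.0, -1.55]
force: [1.9, 0.3, 0.4]
grip_width: 85.2
```

arm_command --targets '[[[0.017, -0.045, 0], 0, 0.6], [[0.034, -0.09, 0], 0, 0.6], [[0.051, -0.135, 0], 0, 0.6], [[0.064, -0.178, 0], 0, 0.6], [[0.064, -0.178, 0], 0, 0.6]]'

```text
t: 3.1
ee_pos: [426.2, -63.7, 230.8]
ee_rot: [-1.571, -0.001, -1.552]
force: [-0.4, -0.1, -0.3]
grip_width: 51.2
```

```bash
python3 - <<'E'
from h import *
p,st=cap("wrist","b_w")
for q in ["coupon_0_c"]:
    for d in optics.tip_of(p,q): print(q,np.round(d["location"],1),round(d["p"],2),onz(p,d["location"],9,st).round(1))
for d in optics.silhouettes(p,"coupon_0_c"):
    m=d["pixels"].astype(np.uint8); r=cv2.minAreaRect(np.argwhere(m)[:,::-1].astype(np.float32)); print(d["p"],r, onz(p,r[0],9,st).round(1))
E
```

```text
coupon_0_c [237.  323.7] 0.35 [ 405.4 -280.     9. ]
```

View pics/b_w.png

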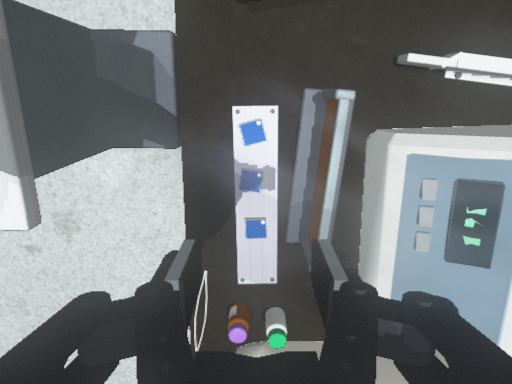

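```bash
cat >> h.py <<'E'
def coupons(p,st,z=9,lo=80,roi=None):
    im=p["image"]; hsv=cv2.cvtColor(im,cv2.COLOR_BGR2HSV)
    m=((hsv[...,0]>100)&(hsv[...,0]<125)&(hsv[...,1]>130)).astype(np.uint8)
    m=cv2.morphologyEx(m,cv2.MORPH_CLOSE,np.ones((5,5),np.uint8))
    n,l,s,c=cv2.connectedComponentsWithStats(m); out=[]
    for i in range(1,n):
        if s[i,4]<lo: continue
        pts=np.argwhere(l==i)[:,::-1].astype(np.float32)
        W=np.array([onz(p,q,z,st)[:2] for q in cv2.convexHull(pts)[:,0]],np.float32)
        r=cv2.minAreaRect(W); out.append((c[i].round(0).tolist(),np.round(r[0],1).tolist(),np.round(r[1],1).tolist(),round(r[2],1)))
    return out
E
python3 - <<'E'
from h import *
p,st=cap("wrist")
for c in coupons(p,st): print("w",c)
t,_=cap("top")
for c in coupons(t,None,lo=40): print("t",c)
s,_=cap("scene")
for c in coupons(s,None,lo=40): print("s",c)
zoom(p,"z2",(200,90,300,290),4)
E
```

```text
w ([254.0, 137.0], [422.1, -33.0], [21.8, 22.1], 16.1)
w ([256.0, 233.0], [427.2, -146.6], [21.5, 20.7], 1.4)
t ([251.0, 64.0], [878.5, 18.9], [38.3, 36.1], 42.7)
s ([509.0, 4.0], [2462.0, 711.1], [154.0, 25.0], 37.3)
s ([501.0, 44.0], [2048.7, 445.5], [650.4, 104.3], 37.3)
s ([422.0, 104.0], [1322.1, 186.2], [29.1, 63.2], 0.6)
s ([209.0, 323.0], [329.1, -164.1], [386.8, 17.3], 89.9)
s ([214.0, 241.0], [420.2, -33.9], [20.0, 23.3], 21.6)
s ([222.0, 258.0], [419.2, -87.2], [20.9, 19.6], 82.5)
s ([235.0, 276.0], [425.8, -146.1], [21.4, 19.8], 2.8)
```

View pics/z2.png

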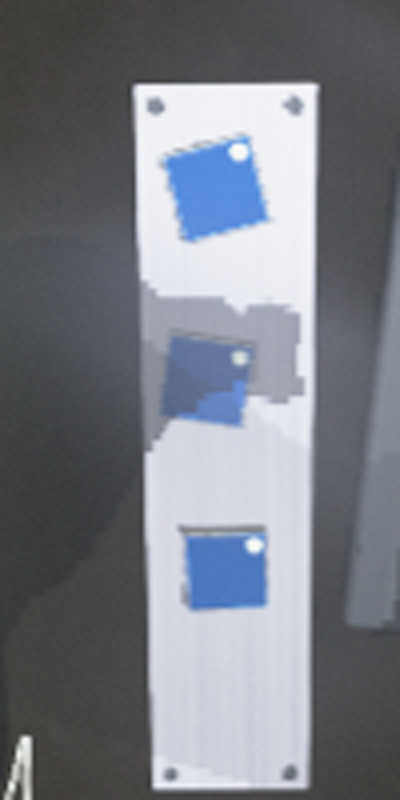

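arm_command --targets '[[[-0.001, 0.008, -0.04], 5, 0.5], [[-0.003, 0.016, -0.08], 10, 0.5], [[-0.004, 0.024, -0.12], 15, 0.5], [[-0.005, 0.03, -0.16], 15, 0.5], [[-0.005, 0.03, -0.16], 15, 0.5]]'

```text
t: 3.9
ee_pos: [416.9, -26.5, 66.6]
ee_rot: [-1.577, 0.005, -1.282]
force: [0.1, 0.6, -0.1]
grip_width: 42.6
```

```bash
python3 - <<'E'
from h import *
p,st=cap("wrist","b2")
print(st["ee_pos"],st["ee_rot"],st["grip_width"])
for c in coupons(p,st): print("w",c)
print(proj(p,st["ee_pos"],st))
E
```

```text
[416.8888595  -26.53571791  66.64169763] [-1.57679949  0.00495569 -1.28223544] 42.597472294881335
w ([255.0, 228.0], [422.3, -33.6], [22.3, 21.5], 15.9)
w ([236.0, 295.0], [420.4, -87.5], [22.6, 22.2], 82.9)
[255.65018217 255.03336725]
```

View pics/b2.png

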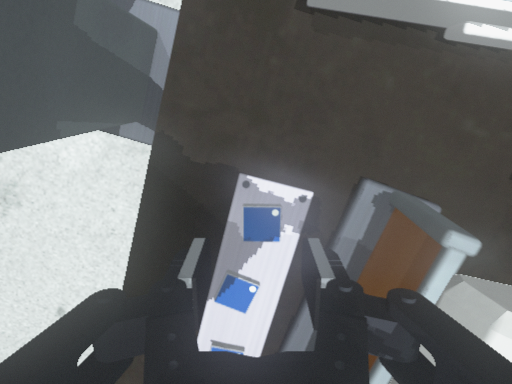

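arm_command --targets '[[[0, 0, 0], 0, 0.5], [[0, 0, 0], 0, 0.5]]'

```text
t: 4.15
ee_pos: [422.1, -30.0, 74.0]
ee_rot: [-1.568, -0.002, -1.285]
force: [0.0, -0.5, -0.1]
grip_width: 42.7
```

arm_command --targets '[[[0, 0, 0], 0, 0.5], [[0, 0, 0], 0, 0.5], [[0, 0, 0], 0, 0.5]]'

```text
t: 4.45
ee_pos: [420.8, -29.6, 71.9]
ee_rot: [-1.57, -0.001, -1.285]
force: [0.7, 0.1, -0.6]
grip_width: 42.8
```

```bash
python3 - <<'E'
from h import *
for i in range(2):
    p,st=cap("wrist")
    print(st["ee_pos"],st["ee_rot"],st["t"])
    for c in coupons(p,st): print("w",c)
E
```

```text
[420.84279497 -29.60229342  71.93226874] [-1.57001950e+00 -5.49537803e-04 -1.28500044e+00] 4.45
w ([246.0, 222.0], [417.8, -36.4], [12.1, 18.2], 18.9)
w ([233.0, 285.0], [420.3, -87.2], [22.6, 21.6], 82.4)
w ([220.0, 345.0], [427.0, -140.8], [22.5, 12.7], 3.9)
[420.68608613 -29.52170095  71.69383723] [-1.57031753e+00 -2.96678126e-04 -1.28495202e+00] 4.5
w ([246.0, 223.0], [419.3, -37.2], [14.0, 14.9], 16.4)
w ([233.0, 286.0], [420.5, -87.2], [22.9, 21.9], 81.3)
w ([221.0, 345.0], [427.0, -140.6], [22.5, 12.4], 3.9)
```

arm_command --targets '[[[0.002, -0.004, -0.03], 0, 0.45], [[0.002, -0.004, -0.05], 0, 0.45], [[0.002, -0.004, -0.062], 0, 0.45], [[0.002, -0.004, -0.066], 0, 0.45], [[0.002, -0.004, -0.066], 0, 0.45]]'

```text
t: 5.05
ee_pos: [422.3, -33.3, 5.3]
ee_rot: [-1.571, 0.0, -1.285]
force: [-0.1, -0.5, 0.0]
grip_width: 38.7
```

arm_command --targets '[[[0, 0, -0.001], 0, 0.45], [[0, 0, -0.002], 0, 0.45], [[0, 0, -0.003], 0, 0.45], [[0, 0, -0.003], 0, 0.45]]'

```text
t: 5.45
ee_pos: [422.6, -33.4, 2.5]
ee_rot: [-1.57, -0.0, -1.285]
force: [-0.6, -1.3, 0.6]
grip_width: 38.4
```

arm_command --targets '[[[0, 0, 0], 0, 0.2], [[0, 0, 0], 0, 0.2], [[0, 0, 0], 0, 0.2], [[0, 0, 0], 0, 0.2]]' --newtons 30

```text
t: 5.85
ee_pos: [423.0, -33.6, 3.1]
ee_rot: [-1.57, -0.001, -1.285]
force: [-1.5, -0.3, 5.9]
grip_width: 23.6
```

arm_command --targets '[[[0, 0, 0.002], 0, 0.2], [[0, 0, 0.02], 0, 0.2], [[0, 0, 0.06], 0, 0.2], [[0, 0, 0.1], 0, 0.2], [[0, 0, 0.1], 0, 0.2]]'

```text
t: 6.35
ee_pos: [425.2, -34.4, 107.6]
ee_rot: [-1.565, -0.005, -1.285]
force: [0.3, -0.6, -1.2]
grip_width: 23.9
```

```bash
python3 - <<'E'
from h import *
p,st=cap("wrist","b3")
print(st["grip_width"])
zoom(p,"z3",(150,150,362,384),3)
E
```

```text
23.858152585630837
```

View pics/z3.png

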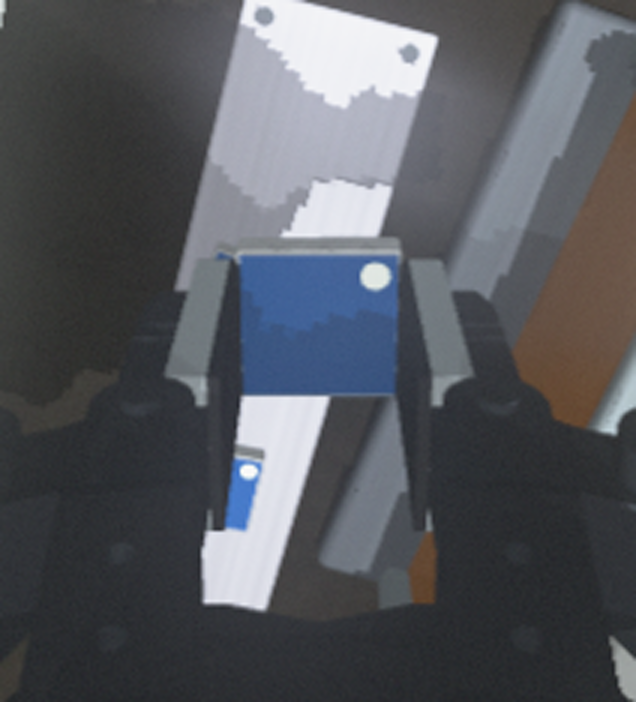

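arm_command --targets '[[[0.012, 0.036, 0.016], -2, 0.2], [[0.025, 0.072, 0.032], -4, 0.2], [[0.037, 0.108, 0.05], -6, 0.2], [[0.05, 0.145, 0.065], -8, 0.2], [[0.05, 0.145, 0.065], -8, 0.2]]'

```text
t: 6.9
ee_pos: [473.5, 115.1, 167.9]
ee_rot: [-1.569, 0.001, -1.421]
force: [0.2, 0.1, 0.1]
grip_width: 23.8
```

arm_command --targets '[[[0, 0, 0], 0, 0.2], [[0, 0, 0], 0, 0.2], [[0, 0, 0], 0, 0.2], [[0, 0, 0], 0, 0.2]]'

```text
t: 7.3
ee_pos: [472.1, 110.9, 166.8]
ee_rot: [-1.571, 0.0, -1.426]
force: [0.2, -0.1, -0.2]
grip_width: 24.2
```

```bash
python3 - <<'E'
from h import *
p,st=cap("wrist","b4")
print(st["ee_pos"],st["ee_rot"],st["grip_width"])
for c in coupons(p,st,z=st["ee_pos"][2]+5): print("w",c)
for q in ["tray","tray_grip","tray_deck","tray_turn","tray_bay"]:
    for d in optics.tip_of(p,q)[:2]: print(q,np.round(d["location"],1),round(d["p"],2))
cv2.imwrite("pics/b4z.png",cv2.resize(p["image"],None,fx=1.56,fy=1.56,interpolation=cv2.INTER_CUBIC))
E
```

```text
[472.1225082  110.85677211 166.79474394] [-1.57146006e+00  7.07824173e-05 -1.42575135e+00] 24.19167268880113
w ([255.0, 258.0], [472.1, 111.8], [23.9, 22.4], 8.3)
tray [255.7  97.8] 0.6
tray_grip [257.7  95.1] 0.84
tray_grip [327.7  92.6] 0.6
tray_deck [274.7  93.6] 0.69
tray_turn [326.   93.3] 0.64
tray_bay [200.9  92.5] 0.73
```

View pics/b4z.png

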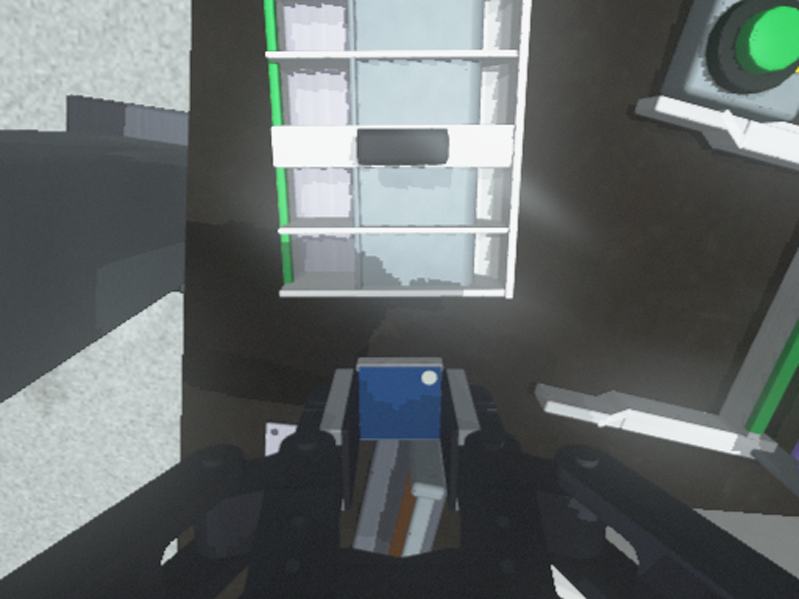

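```bash
python3 - <<'E'
from h import *
p,st=cap("wrist")
k=1.5605
def w(u,v,z): return onz(p,(u/k,v/k),z,st).round(1)
print("wall -41.5:",w(278,230,45),w(508,230,45))
print("wall +41.5:",w(266,54,45),w(520,54,45))
print("outer wall",w(280,293,45),w(513,293,45))
print("turn wall outer", w(515,297,49),w(531,0,49), "inner",w(506,290,49))
print("bay outer", w(284,283,30),w(265,0,30), )
print("handle top", w(358,147,92),w(448,147,92))
print("deck fence edge", w(354,90,43),"nose",w(478,90,37))
E
```

```text
wall -41.5: [406.6 133.3  45. ] [522.9 150.4  45. ]
wall +41.5: [394.6 214.7  45. ] [511.6 231.8  45. ]
outer wall [410.2  99.9  45. ] [532.5 117.9  45. ]
turn wall outer [532.9 116.9  49. ] [511.  253.4  49. ] inner [527.4 119.9  49. ]
bay outer [409.  101.2  30. ] [388.6 239.9  30. ]
handle top [445.6 180.6  92. ] [481.4 185.8  92. ]
deck fence edge [436.8 205.3  43. ] nose [496.2 214.5  37. ]
```

arm_command --targets '[[[0.005, 0.006, -0.03], 0, 0.2], [[0.01, 0.012, -0.06], 0, 0.2], [[0.015, 0.0165, -0.09], 0, 0.2], [[0.015, 0.0165, -0.105], 0, 0.2], [[0.015, 0.0165, -0.105], 0, 0.2]]'

```text
t: 8.15
ee_pos: [485.7, 128.1, 60.3]
ee_rot: [-1.575, 0.0, -1.424]
force: [-0.7, 0.6, -0.5]
grip_width: 23.9
```

arm_command --targets '[[[0, 0, 0], 0, 0.2], [[0, 0, 0], 0, 0.2], [[0, 0, 0], 0, 0.2]]'

```text
t: 8.45
ee_pos: [488.4, 128.0, 63.9]
ee_rot: [-1.568, -0.0, -1.425]
force: [-0.1, 0.8, -0.0]
grip_width: 23.6
```

```bash
python3 - <<'E'
from h import *
p,st=cap("wrist","b5")
print(st["ee_pos"],st["ee_rot"],st["grip_width"])
zoom(p,"z5",(130,100,382,300),3)
E
```

```text
[488.44242124 128.02199177  63.89260281] [-1.56840648e+00 -4.00692809e-04 -1.42450562e+00] 23.62928709687717
```

View pics/z5.png

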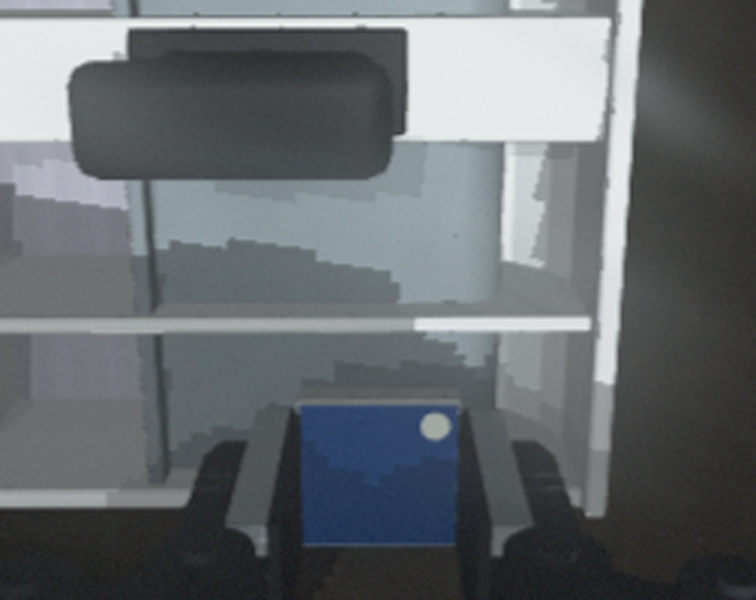

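arm_command --targets '[[[0, -0.0005, -0.01], 0, 0.2], [[0, -0.0005, -0.016], 0, 0.2], [[0, -0.0005, -0.02], 0, 0.2], [[0, -0.0005, -0.02], 0, 0.2], [[0, -0.0005, -0.02], 0, 0.2]]'

```text
t: 9.0
ee_pos: [487.3, 127.7, 42.2]
ee_rot: [-1.571, 0.0, -1.424]
force: [-0.1, -0.5, 0.7]
grip_width: 23.9
```

```bash
python3 - <<'E'
from h import *
p,st=cap("wrist","b6")
print(st["ee_pos"],st["force"])
zoom(p,"z6",(130,100,382,300),3)
E
```

```text
[487.3493255  127.65339865  42.17788723] [-0.10233828 -0.45797029  0.67769356]
```

View pics/z6.png

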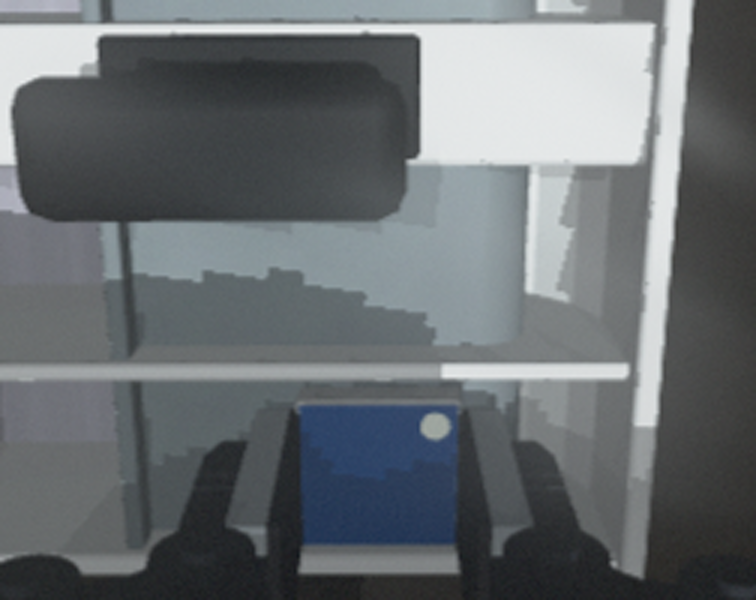

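arm_command --targets '[[[0, 0, -0.002], 0, 0.2], [[0, 0, -0.004], 0, 0.2], [[0, 0, -0.004], 0, 0.2], [[0, 0, -0.004], 0, 0.38], [[0, 0, -0.004], 0, 0.38]]'

```text
t: 9.55
ee_pos: [487.6, 127.7, 38.5]
ee_rot: [-1.57, -0.0, -1.424]
force: [0.5, -0.5, -0.4]
grip_width: 32.6
```

arm_command --targets '[[[0, 0, 0], 0, 0.38], [[0, 0, 0.01], 0, 0.38], [[0, 0, 0.04], 0, 0.38], [[0, 0, 0.08], 0, 0.38], [[0, 0, 0.11], 0, 0.38]]'

```text
t: 10.05
ee_pos: [487.9, 127.7, 151.4]
ee_rot: [-1.569, -0.0, -1.424]
force: [0.8, 0.1, -0.4]
grip_width: 32.1
```

```bash
python3 - <<'E'
from h import *
p,st=cap("wrist","b7")
print(st["ee_pos"],st["force"],st["grip_width"])
zoom(p,"z7",(130,50,382,384),2)
E
```

```text
[487.86799683 127.69027588 151.38786508] [ 0.80578324  0.09142097 -0.35631743] 32.0545249419867
```

View pics/z7.png

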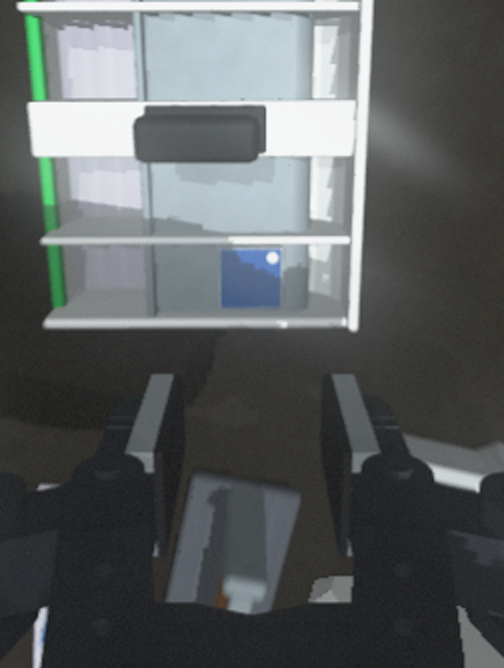

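arm_command --targets '[[[-0.013, -0.043, 0], -4, 0.45], [[-0.026, -0.086, 0], -8, 0.45], [[-0.04, -0.129, -0.02], -12, 0.45], [[-0.053, -0.172, -0.05], -16, 0.45], [[-0.067, -0.215, -0.08], -16, 0.45]]'

```text
t: 10.6
ee_pos: [422.5, -82.5, 73.1]
ee_rot: [-1.568, -0.001, -1.706]
force: [0.2, -0.2, -0.2]
grip_width: 38.6
```

arm_command --targets '[[[0, 0, 0], 0, 0.45], [[0, 0, 0], 0, 0.45], [[0, 0, 0], 0, 0.45], [[0, 0, 0], 0, 0.45]]'

```text
t: 11.0
ee_pos: [423.6, -80.1, 74.1]
ee_rot: [-1.569, -0.0, -1.702]
force: [0.2, 0.0, -0.8]
grip_width: 38.4
```

```bash
python3 - <<'E'
from h import *
p,st=cap("wrist","b8")
print(st["ee_pos"],st["ee_rot"],st["grip_width"])
for c in coupons(p,st): print("w",c)
E
```

```text
[423.55575102 -80.1281576   74.06168714] [-1.56907333e+00 -4.43479235e-04 -1.70172014e+00] 38.3836380348461
w ([273.0, 294.0], [427.7, -146.1], [22.5, 22.5], 3.9)
```

View pics/b8.png

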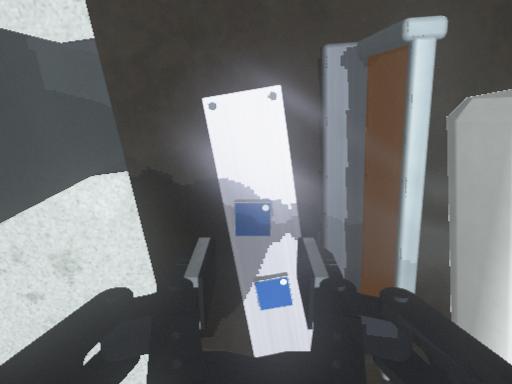

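```bash
python3 - <<'E'
from h import *
p,st=cap("wrist")
print(st["ee_pos"]); print(onz(p,(253,218.5),9,st))
E
```

```text
[423.45293368 -80.06198858  73.86051303]
[420.69342717 -86.79410048   9.        ]
```

arm_command --targets '[[[-0.003, -0.007, -0.03], 0, 0.45], [[-0.003, -0.007, -0.055], 0, 0.45], [[-0.003, -0.007, -0.066], 0, 0.45], [[-0.003, -0.007, -0.07], 0, 0.45], [[-0.003, -0.007, -0.07], 0, 0.45]]'

```text
t: 11.6
ee_pos: [419.8, -87.5, 3.3]
ee_rot: [-1.571, 0.0, -1.703]
force: [-0.1, 0.3, -0.5]
grip_width: 38.5
```

arm_command --targets '[[[0, 0, 0], 0, 0.45], [[0, 0, 0], 0, 0.2], [[0, 0, 0], 0, 0.2], [[0, 0, 0], 0, 0.2], [[0, 0, 0], 0, 0.2]]' --newtons 30

```text
t: 12.1
ee_pos: [420.5, -88.2, 4.1]
ee_rot: [-1.569, -0.001, -1.704]
force: [-0.4, 1.0, 7.2]
grip_width: 23.7
```

arm_command --targets '[[[0, 0, 0.01], 0, 0.2], [[0, 0, 0.05], 0, 0.2], [[0.005, 0.02, 0.09], 4, 0.2], [[0.015, 0.06, 0.12], 8, 0.2], [[0.025, 0.1, 0.125], 12, 0.2]]'

```text
t: 12.6
ee_pos: [446.9, 12.3, 132.9]
ee_rot: [-1.564, -0.002, -1.493]
force: [1.5, 0.1, -0.8]
grip_width: 23.7
```

arm_command --targets '[[[0.01, 0.04, 0.01], 4, 0.2], [[0.02, 0.08, 0.02], 4, 0.2], [[0.03, 0.12, 0.02], 4, 0.2], [[0.036, 0.148, 0.02], 4, 0.2], [[0.036, 0.148, 0.02], 4, 0.2]]'

```text
t: 13.1
ee_pos: [480.7, 163.1, 148.6]
ee_rot: [-1.57, 0.001, -1.421]
force: [-0.1, -0.2, -0.4]
grip_width: 23.4
```

arm_command --targets '[[[0, 0, 0], 0, 0.2], [[0, 0, 0], 0, 0.2], [[0, 0, 0], 0, 0.2], [[0, 0, 0], 0, 0.2]]'

```text
t: 13.5
ee_pos: [480.7, 159.4, 148.1]
ee_rot: [-1.57, -0.0, -1.426]
force: [0.0, 0.8, -0.0]
grip_width: 23.6
```

```bash
python3 - <<'E'
from h import *
p,st=cap("wrist","b9")
print(st["ee_pos"],st["ee_rot"],st["grip_width"])
for c in coupons(p,st,z=43): print("w",c)
for c in coupons(p,st,z=st["ee_pos"][2]+5): print("w",c)
E
```

```text
[480.66244162 159.42628775 148.07722219] [-1.57048724e+00 -9.57379950e-05 -1.42569201e+00] 23.61123772736635
w ([261.0, 224.0], [486.6, 133.7], [21.7, 9.4], 8.3)
w ([255.0, 259.0], [489.1, 101.8], [42.3, 40.5], 8.3)
w ([261.0, 224.0], [479.2, 178.0], [12.0, 5.2], 8.3)
w ([255.0, 259.0], [480.6, 160.3], [23.4, 22.4], 8.3)
```

View pics/b9.png

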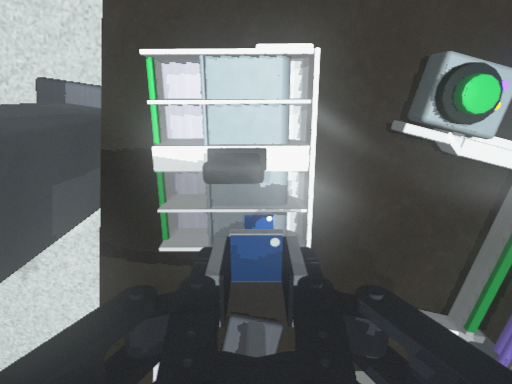

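arm_command --targets '[[[0.001, 0, -0.03], 0, 0.2], [[0.001, 0, -0.06], 0, 0.2], [[0.001, 0, -0.085], 0, 0.2], [[0.001, 0, -0.095], 0, 0.2], [[0.001, 0, -0.095], 0, 0.2]]'

```text
t: 14.05
ee_pos: [480.6, 159.9, 51.8]
ee_rot: [-1.573, 0.0, -1.425]
force: [0.4, -0.2, 1.0]
grip_width: 24.1
```

arm_command --targets '[[[0, 0, 0], 0, 0.2], [[0, 0, 0], 0, 0.2], [[0, 0, -0.006], 0, 0.2], [[0, 0, -0.01], 0, 0.2], [[0, 0, -0.01], 0, 0.2]]'

```text
t: 14.55
ee_pos: [481.2, 160.2, 42.3]
ee_rot: [-1.572, 0.0, -1.424]
force: [-0.4, -0.3, -1.0]
grip_width: 23.9
```

```bash
python3 - <<'E'
from h import *
p,st=cap("wrist","b10")
print(st["ee_pos"],st["force"])
zoom(p,"z10",(130,100,382,300),3)
E
```

```text
[481.15910856 160.2201237   42.28607521] [-0.40630341 -0.27443493 -0.97794521]
```

View pics/z10.png

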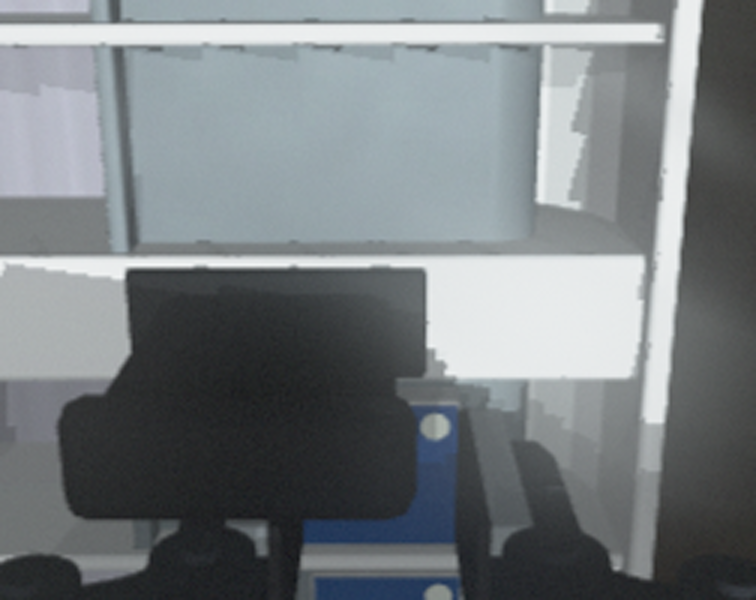

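arm_command --targets '[[[0, 0, -0.002], 0, 0.2], [[0, 0, -0.004], 0, 0.2], [[0, 0, -0.004], 0, 0.2], [[0, 0, -0.004], 0, 0.38], [[0, 0, -0.004], 0, 0.38]]'

```text
t: 15.1
ee_pos: [481.7, 160.2, 39.0]
ee_rot: [-1.571, -0.0, -1.424]
force: [0.2, -0.2, 1.4]
grip_width: 32.6
```

arm_command --targets '[[[0, 0, 0], 0, 0.38], [[0, 0, 0.01], 0, 0.38], [[0, 0, 0.04], 0, 0.38], [[0, 0, 0.08], 0, 0.38], [[0, 0, 0.11], 0, 0.38]]'

```text
t: 15.6
ee_pos: [482.0, 160.3, 152.0]
ee_rot: [-1.569, -0.0, -1.424]
force: [0.5, 0.3, 0.9]
grip_width: 32.5
```

```bash
python3 - <<'E'
from h import *
p,st=cap("wrist","b11")
print(st["ee_pos"],st["force"],st["grip_width"])
E
```

```text
[481.97129018 160.28083987 151.97855823] [0.51855718 0.29426538 0.91918989] 32.49639360159691
```

View pics/b11.png

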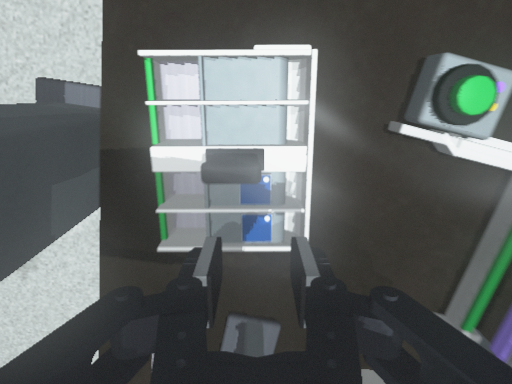

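arm_command --targets '[[[-0.008, -0.045, 0], -2, 0.45], [[-0.016, -0.09, 0], -4, 0.45], [[-0.024, -0.135, 0], -4.5, 0.45], [[-0.032, -0.18, 0], -4.5, 0.45], [[-0.04, -0.22, 0], -4.5, 0.45]]'

```text
t: 16.15
ee_pos: [441.2, -61.7, 149.7]
ee_rot: [-1.57, -0.001, -1.503]
force: [1.6, 0.0, -0.4]
grip_width: 38.5
```

arm_command --targets '[[[-0.008, -0.04, -0.03], 0, 0.45], [[-0.015, -0.08, -0.06], 0, 0.45], [[-0.015, -0.086, -0.08], 0, 0.45], [[-0.015, -0.086, -0.08], 0, 0.45], [[-0.015, -0.086, -0.08], 0, 0.45]]'

```text
t: 16.65
ee_pos: [426.6, -145.5, 69.7]
ee_rot: [-1.571, 0.0, -1.503]
force: [-0.6, 1.1, 1.3]
grip_width: 38.3
```

arm_command --targets '[[[0, 0, 0], 0, 0.45], [[0, 0, 0], 0, 0.45], [[0, 0, 0], 0, 0.45]]'

```text
t: 16.95
ee_pos: [427.3, -145.5, 69.9]
ee_rot: [-1.57, -0.001, -1.502]
force: [0.2, 0.0, 0.5]
grip_width: 38.4
```

```bash
python3 - <<'E'
from h import *
p,st=cap("wrist","b12")
print(st["ee_pos"],st["ee_rot"],st["grip_width"])
for c in coupons(p,st): print("w",c)
E
```

```text
[ 427.30381092 -145.50865057   69.91252319] [-1.56951803e+00 -9.93422758e-04 -1.50161182e+00] 38.39893099103578
```

View pics/b12.png

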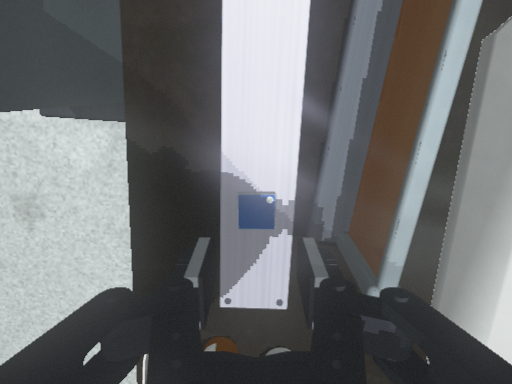

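```bash
python3 - <<'E'
from h import *
p,st=cap("wrist")
print(onz(p,(256.5,211.5),9,st), onz(p,(320,235),9,st),onz(p,(345,232),9,st))
zoom(p,"z12",(190,150,442,340),3)
E
```

```text
[ 427.65444107 -146.03200037    9.        ] [ 470.77432735 -159.69213817    9.        ] [ 486.9857711  -156.41855616    9.        ]
```

View pics/z12.png

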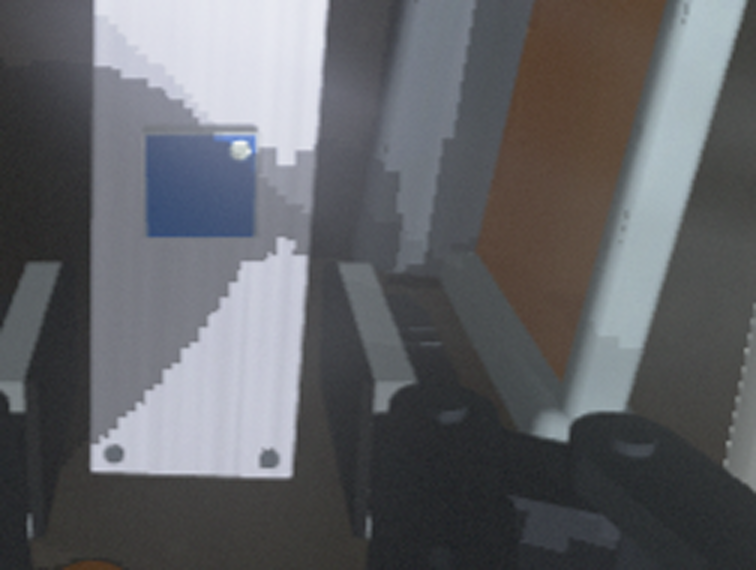

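arm_command --targets '[[[0, 0, -0.03], 0, 0.4], [[0, 0, -0.055], 0, 0.4], [[0, 0, -0.063], 0, 0.4], [[0, 0, -0.067], 0, 0.4], [[0, 0, -0.067], 0, 0.4]]'

```text
t: 17.55
ee_pos: [426.8, -145.7, 2.9]
ee_rot: [-1.571, -0.0, -1.503]
force: [0.8, 0.2, -0.7]
grip_width: 33.8
```

arm_command --targets '[[[0, 0, 0], 0, 0.4], [[0, 0, 0], 0, 0.2], [[0, 0, 0], 0, 0.2], [[0, 0, 0], 0, 0.2], [[0, 0, 0], 0, 0.2]]'

```text
t: 18.05
ee_pos: [427.3, -146.3, 3.1]
ee_rot: [-1.569, -0.001, -1.503]
force: [-0.7, 0.7, 6.8]
grip_width: 23.9
```

arm_command --targets '[[[0, 0, 0.01], 0, 0.2], [[0, 0, 0.05], 0, 0.2], [[0.005, 0.03, 0.085], 2, 0.2], [[0.01, 0.07, 0.115], 4.5, 0.2], [[0.015, 0.115, 0.135], 4.5, 0.2]]'

```text
t: 18.55
ee_pos: [442.5, -30.4, 140.2]
ee_rot: [-1.568, -0.002, -1.425]
force: [0.3, -0.2, -0.8]
grip_width: 23.6
```

arm_command --targets '[[[0.007, 0.045, 0.01], 0, 0.2], [[0.014, 0.09, 0.012], 0, 0.2], [[0.02, 0.135, 0.012], 0, 0.2], [[0.026, 0.18, 0.012], 0, 0.2], [[0.032, 0.22, 0.012], 0, 0.2]]'

```text
t: 19.05
ee_pos: [473.6, 191.6, 149.9]
ee_rot: [-1.57, 0.0, -1.424]
force: [0.5, -0.1, 0.2]
grip_width: 24.1
```

arm_command --targets '[[[0, 0.021, 0], 0, 0.2], [[0, 0.021, 0], 0, 0.2], [[0, 0.021, 0], 0, 0.2], [[0, 0.021, 0], 0, 0.2], [[0, 0.021, 0], 0, 0.2]]'

```text
t: 19.55
ee_pos: [473.8, 209.3, 149.2]
ee_rot: [-1.57, -0.0, -1.426]
force: [0.1, 0.6, 0.1]
grip_width: 23.5
```

```bash
python3 - <<'E'
from h import *
p,st=cap("wrist","b13")
print(st["ee_pos"],st["ee_rot"],st["grip_width"])
for c in coupons(p,st,z=43): print("w",c)
for c in coupons(p,st,z=st["ee_pos"][2]+5): print("w",c)
E
```

```text
[473.79940592 209.26514851 149.17640614] [-1.57042114e+00 -1.63090490e-04 -1.42580036e+00] 23.48348074267881
w ([252.0, 266.0], [483.1, 143.4], [41.6, 50.7], 8.4)
w ([252.0, 266.0], [474.2, 206.0], [22.9, 27.9], 8.4)
```

View pics/b13.png

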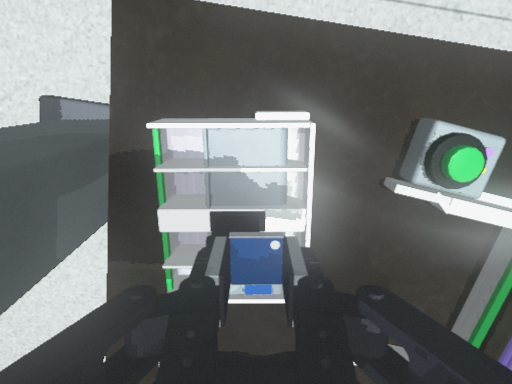

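```bash
python3 - <<'E'
from h import *
p,st=cap("wrist")
print(onz(p,(155,169),45,st),onz(p,(308,168),45,st),onz(p,(314,124),49,st))
c,s=np.cos(np.radians(8.5)),np.sin(np.radians(8.5));R=np.array([[c,-s],[s,c]])
for q in [(-58,41.5),(59,41.5),(62,77)]: print(R@q+[459.5,182.6])
E
```

```text
[395.66456336 215.79303199  45.        ] [510.19287125 233.25778487  45.        ] [507.58434314 266.36696133  49.        ]
[396.00298936 215.07121248]
[511.71784538 232.36491359]
[509.43765887 267.91840497]
```

Tray unmoved. Descend into lane +25.

arm_command --targets '[[[0.001, 0.0, -0.03], 0, 0.2], [[0.001, 0, -0.06], 0, 0.2], [[0.001, 0, -0.085], 0, 0.2], [[0.001, 0, -0.095], 0, 0.2], [[0.001, 0, -0.095], 0, 0.2]]'

```text
t: 20.15
ee_pos: [473.7, 209.7, 52.8]
ee_rot: [-1.573, -0.0, -1.425]
force: [0.3, 0.3, 0.3]
grip_width: 24.2
```

arm_command --targets '[[[0, 0, 0], 0, 0.2], [[0, 0, 0], 0, 0.2], [[0, 0, -0.006], 0, 0.2], [[0, 0, -0.011], 0, 0.2], [[0, 0, -0.011], 0, 0.2]]'

```text
t: 20.65
ee_pos: [474.1, 210.2, 42.1]
ee_rot: [-1.572, -0.0, -1.424]
force: [-0.4, -0.4, -0.3]
grip_width: 23.7
```

```bash
python3 - <<'E'
from h import *
p,st=cap("wrist","b14")
print(st["ee_pos"],st["force"])
zoom(p,"z14",(130,100,382,300),3)
E
```

```text
[474.10596166 210.1660313   42.12173211] [-0.36704824 -0.40698842 -0.34286226]
```

View pics/z14.png

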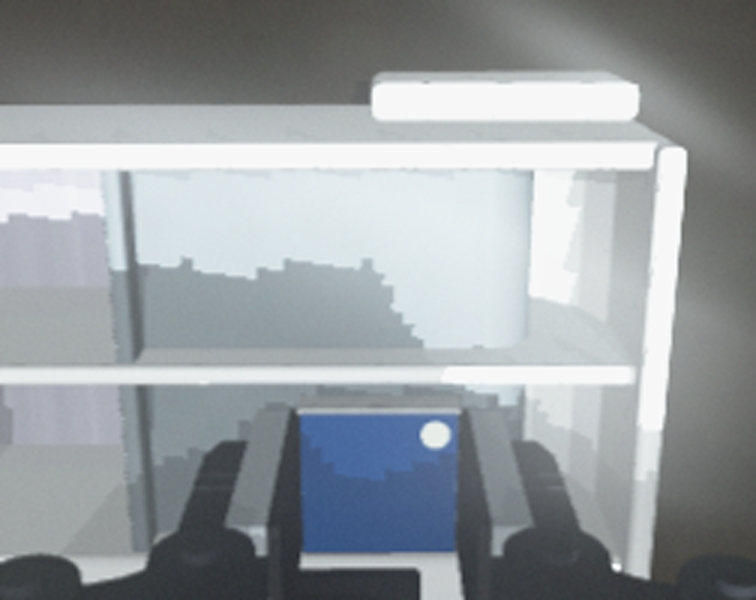

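arm_command --targets '[[[0, 0, -0.002], 0, 0.2], [[0, 0, -0.004], 0, 0.2], [[0, 0, -0.004], 0, 0.2], [[0, 0, -0.004], 0, 0.38], [[0, 0, -0.004], 0, 0.38]]'

```text
t: 21.2
ee_pos: [474.7, 210.2, 39.0]
ee_rot: [-1.571, -0.0, -1.424]
force: [0.5, -0.2, -0.7]
grip_width: 32.2
```

arm_command --targets '[[[0, 0, 0], 0, 0.38], [[0, 0, 0.01], 0, 0.38], [[0, 0, 0.04], 0, 0.38], [[0, 0, 0.08], 0, 0.5], [[0, 0, 0.12], 0, 0.5]]'

```text
t: 21.7
ee_pos: [474.2, 210.2, 160.8]
ee_rot: [-1.571, 0.0, -1.424]
force: [0.0, -1.1, 0.5]
grip_width: 42.4
```

arm_command --targets '[[[-0.01, -0.007, 0.01], 8.5, 0.5], [[-0.02, -0.014, 0.02], 17, 0.5], [[-0.03, -0.021, 0.03], 25.5, 0.5], [[-0.04, -0.027, 0.03], 34, 0.5], [[-0.05, -0.027, 0.03], 42.5, 0.5]]'

```text
t: 22.2
ee_pos: [424.6, 182.8, 190.2]
ee_rot: [-1.57, -0.001, -0.677]
force: [-1.3, 0.7, -0.8]
grip_width: 42.5
```

arm_command --targets '[[[0.01, 0, 0], 8.5, 0.5], [[0.02, 0, 0], 17, 0.5], [[0.02, 0, 0], 25.5, 0.5], [[0.02, 0, 0], 34, 0.5], [[0.02, 0, 0], 42.5, 0.5]]'

```text
t: 22.7
ee_pos: [444.7, 183.2, 189.8]
ee_rot: [-1.571, -0.001, 0.065]
force: [-0.2, 0.1, -0.4]
grip_width: 42.7
```

arm_command --targets '[[[0, 0, 0], 5, 0.5], [[0, 0, 0], 5, 0.5], [[0, 0, 0], 5, 0.5], [[0, 0, 0], 5, 0.5]]'

```text
t: 23.1
ee_pos: [444.7, 183.2, 189.2]
ee_rot: [-1.571, -0.0, 0.144]
force: [-0.2, -0.3, -0.5]
grip_width: 42.6
```

```bash
python3 - <<'E'
from h import *
p,st=cap("wrist","b15")
print(st["ee_pos"],st["ee_rot"],st["grip_width"])
p,st=cap("wrist")
for c in coupons(p,st,z=43): print("w",c)
cv2.imwrite("pics/b15z.png",cv2.resize(p["image"],None,fx=1.5,fy=1.5,interpolation=cv2.INTER_CUBIC))
E
```

```text
[444.65141161 183.21860067 189.24229415] [-1.57072905e+00 -3.84759315e-04  1.44289711e-01] 42.64736992504406
w ([191.0, 213.0], [486.4, 128.6], [22.6, 22.2], 8.3)
w ([225.0, 212.0], [481.3, 160.4], [21.6, 21.5], 8.3)
```

View pics/b15z.png

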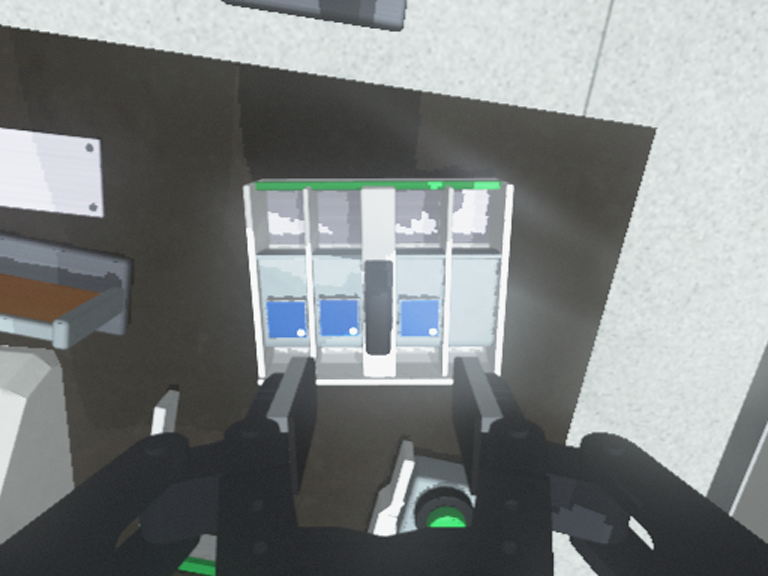

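```bash
python3 - <<'E'
from h import *
p,st=cap("wrist")
for uv in [(378,262),(378,308),(378,353)]: print(onz(p,(uv[0]/1.5,uv[1]/1.5),92,st))
print(onz(p,(258/1.5,381/1.5),49,st),onz(p,(506/1.5,381/1.5),49,st))
E
```

```text
[430.42081234 178.39497656  92.        ]
[454.17206762 181.77357125  92.        ]
[478.74908344 185.26962963  92.        ]
[527.81335154 115.87421076  49.        ] [505.4618693  269.61295939  49.        ]
```

arm_command --targets '[[[0.004, 0, -0.04], 0, 0.4], [[0.011, -0.001, -0.08], 0, 0.4], [[0.011, -0.001, -0.1], 0, 0.4], [[0.011, -0.001, -0.11], 0, 0.4], [[0.011, -0.001, -0.11], 0, 0.4]]'

```text
t: 23.75
ee_pos: [454.8, 182.1, 78.0]
ee_rot: [-1.571, 0.002, 0.146]
force: [-1.3, -0.3, 0.9]
grip_width: 34.4
```

arm_command --targets '[[[0, 0, 0], 0, 0.4], [[0, 0, 0], 0, 0.05], [[0, 0, 0], 0, 0.05], [[0, 0, 0], 0, 0.05], [[0, 0, 0], 0, 0.05]]' --newtons 40

```text
t: 24.25
ee_pos: [456.6, 182.3, 80.6]
ee_rot: [-1.571, -0.003, 0.146]
force: [-1.4, -0.8, 7.4]
grip_width: 12.8
```

```bash
python3 - <<'E'
from h import *
p,st=cap("wrist","b16")
print(st["ee_pos"],st["ee_rot"],st["grip_width"])
E
```

```text
[456.61926847 182.31559623  80.59185865] [-1.57090537 -0.00252292  0.14640036] 12.766928443657218
```

View pics/b16.png

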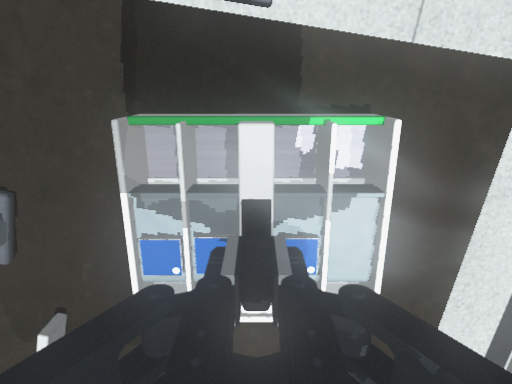

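arm_command --targets '[[[0.005, 0.001, 0.003], 0, 0.05], [[0.0095, 0.0015, 0.006], 0, 0.05], [[0.0145, 0.002, 0.0085], 0, 0.05], [[0.0195, 0.003, 0.011], 0, 0.05], [[0.025, 0.0035, 0.013], 0, 0.05]]'

```text
t: 24.8
ee_pos: [480.9, 185.8, 91.9]
ee_rot: [-1.571, 0.0, 0.146]
force: [0.1, -1.7, -5.8]
grip_width: 12.7
```

```bash
python3 - <<'E'
from h import *
p,st=cap("wrist","b17")
print(st["ee_pos"],st["ee_rot"],st["force"],st["moment"],st["grip_width"])
s,_=cap("scene"); zoom(s,"s17",(120,100,320,250),4)
E
```

```text
[480.93895991 185.80076859  91.85487008] [-1.57063036e+00  4.36074753e-04  1.46407012e-01] [ 0.11446719 -1.66417049 -5.76666921] [ 0.01088966  0.1075692  -0.04074158] 12.686088516848232
```

View pics/b17.png

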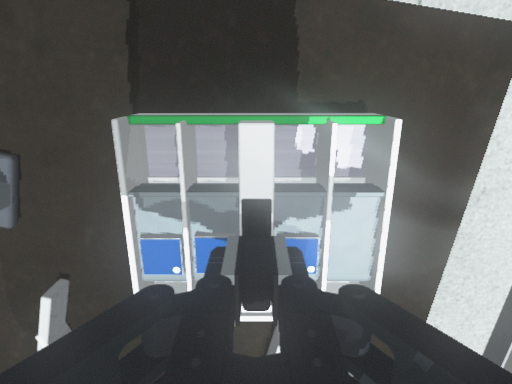

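View pics/s17.png

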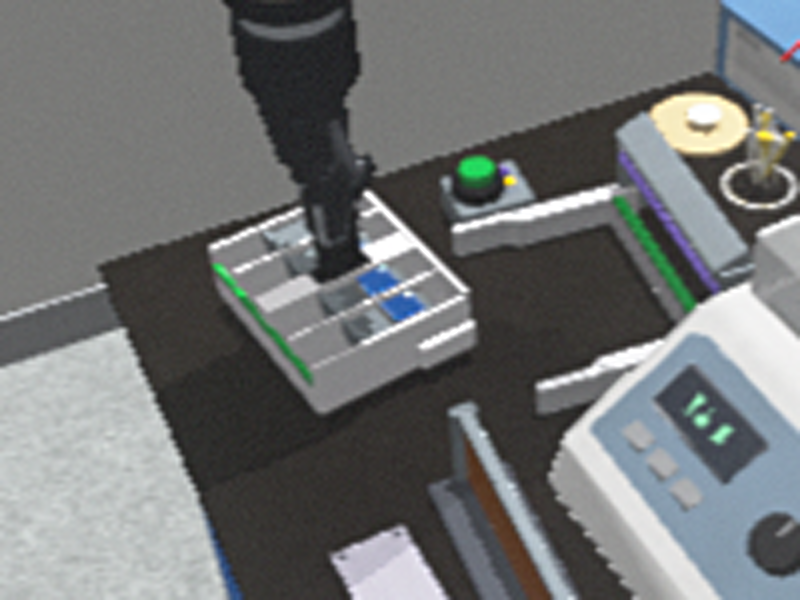

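```bash
python3 - <<'E'
import cv2
a=cv2.imread("pics/b13.png")[100:300,362:512]; b=cv2.imread("pics/b4.png")[30:300,330:512]
cv2.imwrite("pics/zb13.png",cv2.resize(a,None,fx=3,fy=3,interpolation=cv2.INTER_CUBIC))
cv2.imwrite("pics/zb4.png",cv2.resize(b,None,fx=2.2,fy=2.2,interpolation=cv2.INTER_CUBIC))
E
```

```text
(no output)
```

View pics/zb13.png

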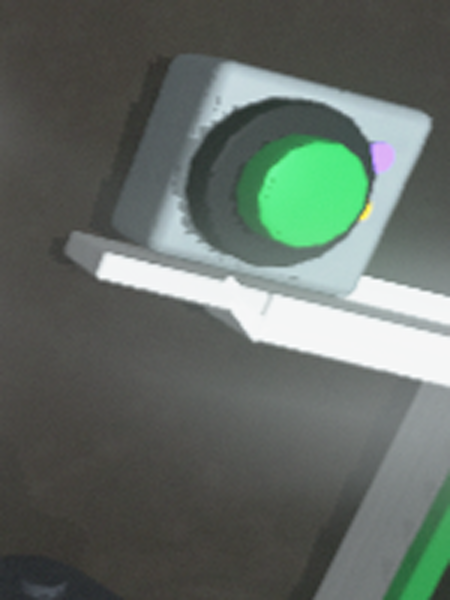

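View pics/zb4.png

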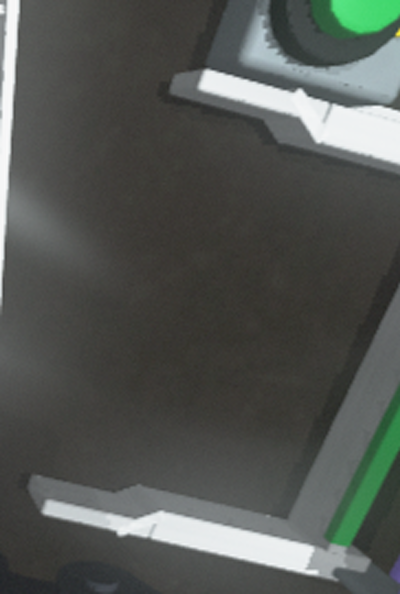

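```bash
python3 - <<'E'
from h import *
p,_=cap("wrist")
S13=dict(ee_pos=np.array([473.8,209.27,149.18]),ee_rot=np.array([-1.57042,-.00016,-1.4258]))
S4=dict(ee_pos=np.array([472.12,110.86,166.79]),ee_rot=np.array([-1.57146,.00007,-1.42575]))
f13=lambda u,v,z:onz(p,(362+u/3,100+v/3),z,S13).round(1)
f4=lambda u,v,z:onz(p,(330+u/2.2,30+v/2.2),z,S4).round(1)
print("13 rail top",f13(103,253,26),f13(98,277,26),"base",f13(72,235,0),f13(66,258,0), "topinner far",f13(250,340,26),f13(230,305,26))
print("box base",f13(113,230,0),f13(173,58,0),"top",f13(155,245,30),f13(222,62,30),f13(430,120,30),f13(350,292,30),"button",f13(312,193,36))
print("4 L top",f4(204,70,26),f4(200,88,26),"base",f4(172,75,0),f4(168,97,0))
print("4 R top",f4(48,500,26),f4(42,514,26),"base",f4(30,477,0))
print("4 R inner base",f4(30,477,0),f4(112,492,0),f4(135,485,0),f4(290,517,0))
print("stop", f4(330,545,30),f4(398,400,30),"base",f4(290,517,0),f4(397,258,0))
print("now st"); 
E
```

```text
13 rail top [589.1 226.   26. ] [589.5 219.1  26. ] base [590.7 224.6   0. ] [590.7 217.3   0. ] topinner far [637.1 207.1  26. ] [628.3 216.4  26. ]
box base [602.5 227.9   0. ] [605.9 279.7   0. ] top [600.5 231.1  30. ] [603.9 280.8  30. ] [662.2 274.2  30. ] [657.4 225.8  30. ] button [634.  251.8  36. ]
4 L top [589.5 225.1  26. ] [589.8 219.   26. ] base [589.3 225.3   0. ] [590.  217.1   0. ]
4 R top [572.9  48.3  26. ] [571.9  41.4  26. ] base [572.2  46.2   0. ]
4 R inner base [572.2  46.2   0. ] [611.8  44.2   0. ] [621.5  49.2   0. ] [698.4  43.6   0. ]
stop [696.8  46.7  30. ] [701.6 114.8  30. ] base [698.4  43.6   0. ] [703.7 168.6   0. ]
now st
```

arm_command --targets '[[[0.007, 0.008, 0], -2.5, 0.05], [[0.014, 0.017, 0], -5, 0.05], [[0.021, 0.026, 0], -8, 0.05], [[0.028, 0.035, 0], -10.5, 0.05], [[0.034, 0.042, 0], -13.2, 0.05]]'

```text
t: 25.45
ee_pos: [514.5, 228.2, 91.6]
ee_rot: [-1.571, 0.001, -0.086]
force: [0.2, -0.2, -5.4]
grip_width: 12.7
```

arm_command --targets '[[[0, 0, 0], 0, 0.05], [[0, 0, -0.002], 0, 0.05], [[0, 0, -0.004], 0, 0.05], [[0, 0, -0.005], 0, 0.05], [[0, 0, -0.005], 0, 0.05]]' --newtons 20

```text
t: 25.95
ee_pos: [514.3, 227.5, 86.6]
ee_rot: [-1.571, 0.0, -0.084]
force: [0.3, -0.1, -6.4]
grip_width: 13.0
```

```bash
python3 - <<'E'
from h import *
p,st=cap("wrist","b18")
print(st["ee_pos"],st["ee_rot"],st["force"],st["moment"],st["grip_width"])
s,_=cap("scene"); zoom(s,"s18",(120,100,320,250),4)
E
```

```text
[514.27123962 227.47021485  86.63449965] [-1.57085191e+00  4.29150546e-04 -8.38476263e-02] [ 0.29578411 -0.14750754 -6.35312271] [0.00625288 0.08292235 0.04927877] 12.978657371451353
```

View pics/s18.png

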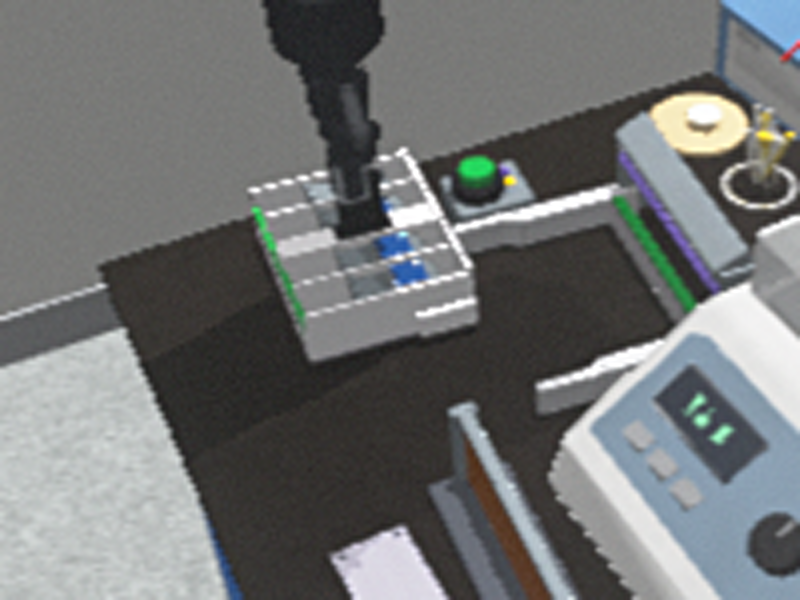

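View pics/b18.png

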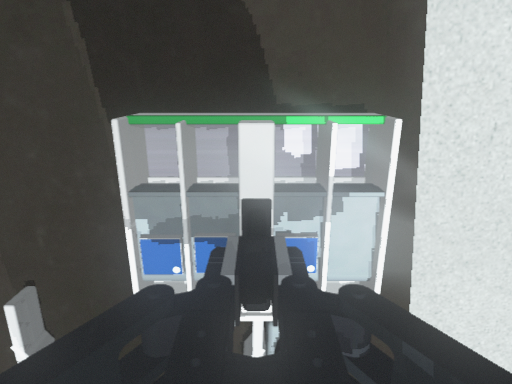

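arm_command --targets '[[[0.004, 0, -0.001], 0, 0.05], [[0.008, -0.001, -0.002], 0, 0.05], [[0.012, -0.001, -0.003], 0, 0.05], [[0.016, -0.001, -0.002], 0, 0.05], [[0.02, -0.002, 0.001], 0, 0.05]]'

```text
t: 26.55
ee_pos: [533.8, 225.8, 87.3]
ee_rot: [-1.571, 0.003, -0.084]
force: [-2.8, 0.1, -6.6]
grip_width: 12.7
```

```bash
python3 - <<'E'
from h import *
p,st=cap("wrist","b19")
print(st["ee_pos"],st["ee_rot"],st["force"],st["moment"],st["grip_width"])
s,_=cap("scene"); zoom(s,"s19",(120,100,320,250),4)
E
```

```text
[533.80556956 225.83443412  87.27713811] [-1.57090924  0.00262159 -0.08358278] [-2.79634982  0.07242617 -6.56027426] [0.19131702 0.89355644 0.01413513] 12.715109128795648
```

View pics/b19.png

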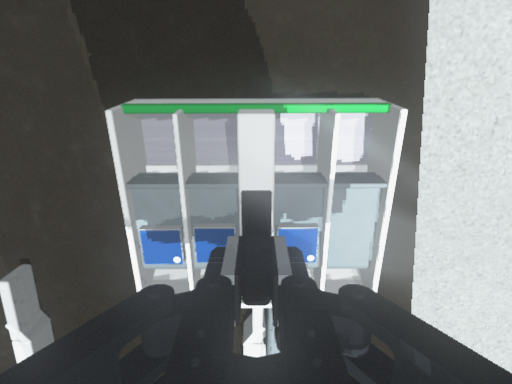

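arm_command --targets '[[[0.0067, -0.0005, 0.0045], 0, 0.05], [[0.0136, -0.001, 0.0078], 0, 0.05], [[0.0208, -0.0015, 0.0104], 0, 0.05], [[0.028, -0.002, 0.0126], 0, 0.05], [[0.0356, -0.003, 0.0143], 0, 0.05]]'

```text
t: 27.15
ee_pos: [570.9, 222.8, 102.7]
ee_rot: [-1.57, -0.0, -0.084]
force: [-4.8, 0.7, -3.0]
grip_width: 12.5
```

```bash
python3 - <<'E'
from h import *
p,st=cap("wrist","b20")
print(st["ee_pos"],st["ee_rot"],st["force"],st["moment"],st["grip_width"])
s,_=cap("scene"); zoom(s,"s20",(120,100,320,250),4)
E
```

```text
[570.85270049 222.79080732 102.73053693] [-1.57049800e+00 -1.74133411e-04 -8.38832031e-02] [-4.82891367  0.73016984 -3.01000831] [ 0.13309978  1.44045321 -0.00407217] 12.532951007012217
```

View pics/b20.png

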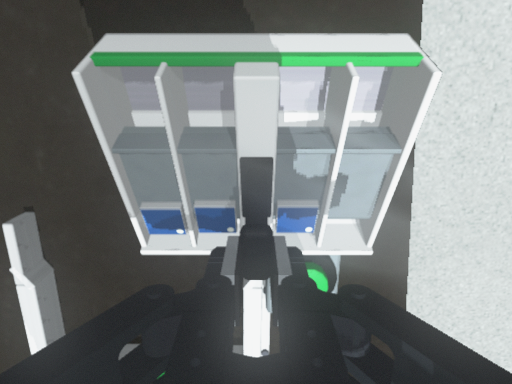

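View pics/s20.png

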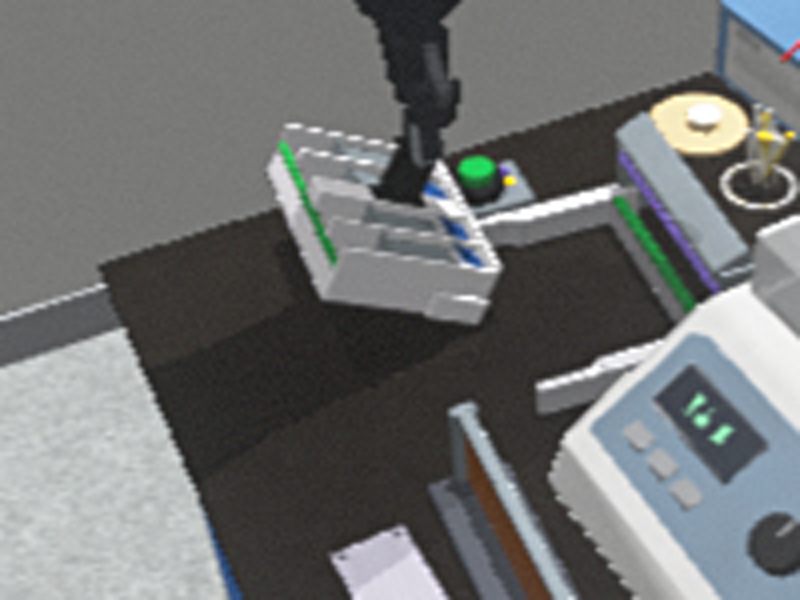

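```bash
python3 - <<'E'
from h import *
for i in range(3): p,st=cap("wrist","b21")
print(st["t"],st["ee_pos"],st["force"],st["moment"])
zoom(p,"z21",(110,120,410,300),2.6)
E
```

```text
27.35 [570.7293916  222.71816276 102.49656635] [-3.18241635  0.35208982 -3.44001346] [-0.01899236  0.59026366  0.02512343]
```

View pics/z21.png

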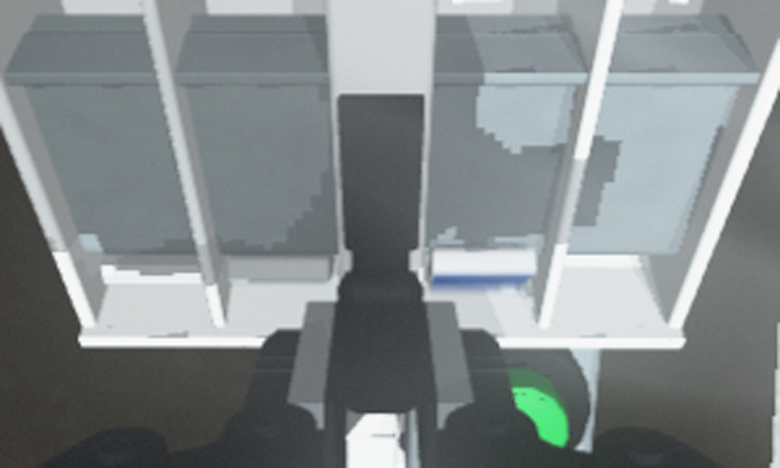

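arm_command --targets '[[[0.002, 0, 0], 0, 0.05], [[0.002, 0, 0], 0, 0.05], [[0.002, 0, 0], 0, 0.05]]'

```text
t: 27.7
ee_pos: [571.9, 222.8, 102.2]
ee_rot: [-1.571, 0.0, -0.084]
force: [-4.7, 0.3, -1.3]
grip_width: 12.9
```

```bash
python3 - <<'E'
from h import *
p,st=cap("wrist","b22")
print(st["t"],st["ee_pos"],st["force"],st["moment"])
zoom(p,"z22",(110,120,410,300),2.6)
E
```

```text
27.7 [571.86866145 222.80087143 102.23480026] [-4.6852631   0.30906821 -1.30561998] [ 0.0432521   1.1834281  -0.03456405]
```

View pics/z22.png

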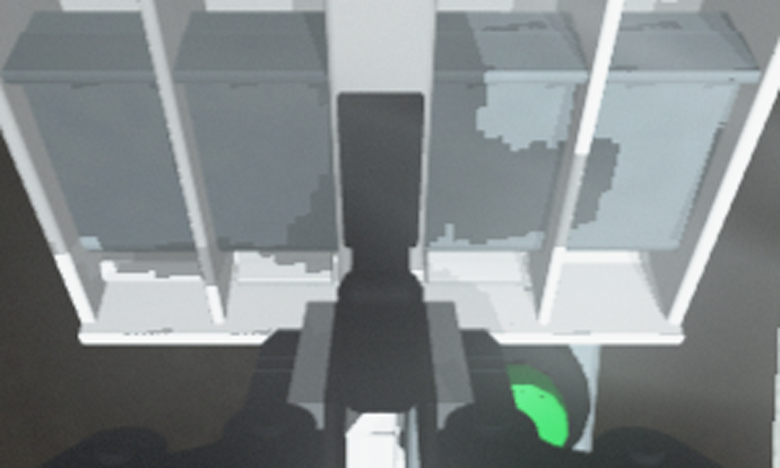

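arm_command --targets '[[[-0.006, 0.0005, -0.001], 0, 0.05], [[-0.012, 0.001, -0.002], 0, 0.05], [[-0.02, 0.0015, -0.003], 0, 0.05], [[-0.026, 0.002, -0.0045], 0, 0.05], [[-0.032, 0.0025, -0.006], 0, 0.05]]'

```text
t: 28.25
ee_pos: [540.4, 225.3, 97.3]
ee_rot: [-1.57, -0.002, -0.084]
force: [-1.2, -1.2, 3.2]
grip_width: 12.8
```

```bash
python3 - <<'E'
from h import *
p,st=cap("wrist","b23")
print(st["t"],st["ee_pos"],st["force"],st["moment"])
E
```

```text
28.25 [540.41284082 225.30083379  97.30299028] [-1.2214004  -1.16274428  3.20894216] [-0.23624015 -0.13406511  0.01815293]
```

View pics/b23.png

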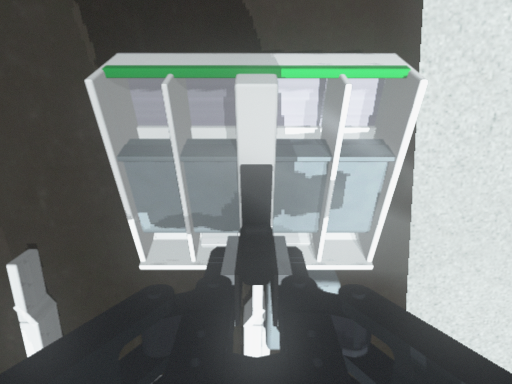

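arm_command --targets '[[[-0.007, 0.0005, -0.0025], 0, 0.05], [[-0.014, 0.001, -0.0055], 0, 0.05], [[-0.021, 0.0015, -0.009], 0, 0.05], [[-0.028, 0.002, -0.013], 0, 0.05], [[-0.034, 0.003, -0.0165], 0, 0.05]]'

```text
t: 28.8
ee_pos: [506.1, 228.2, 80.8]
ee_rot: [-1.571, -0.001, -0.084]
force: [1.2, -5.5, 20.0]
grip_width: 12.6
```

```bash
python3 - <<'E'
from h import *
p,st=cap("wrist","b24")
print(st["t"],st["ee_pos"],st["force"],st["moment"])
s,_=cap("scene"); zoom(s,"s24",(120,100,320,250),4)
E
```

```text
28.8 [506.06438916 228.20479115  80.84531565] [ 1.19911587 -5.54048041 20.0479052 ] [-0.95496246 -1.42680227 -0.0210568 ]
```

View pics/b24.png

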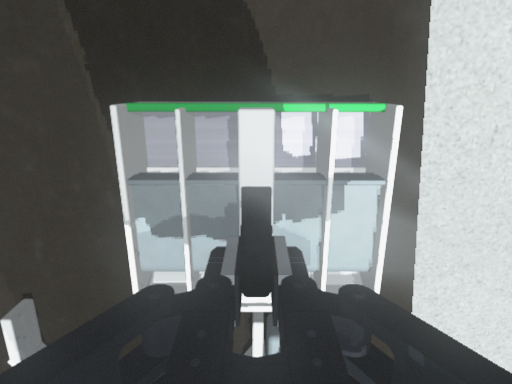

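View pics/s24.png

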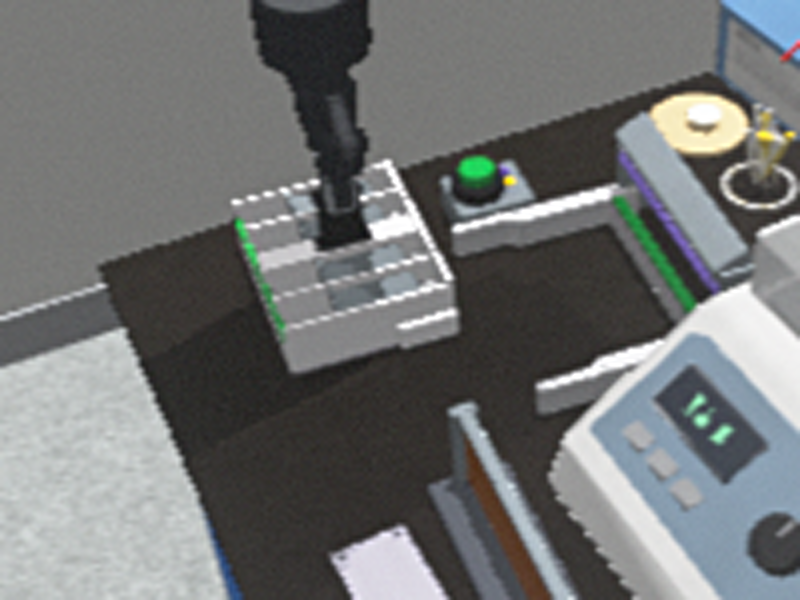

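arm_command --targets '[[[0, 0, 0], 0, 0.15], [[0, 0, 0], 0, 0.3], [[0, 0, 0], 0, 0.3], [[0, 0, 0], 0, 0.3], [[0, 0, 0], 0, 0.3]]'

```text
t: 29.4
ee_pos: [506.3, 228.3, 79.7]
ee_rot: [-1.571, -0.0, -0.084]
force: [0.2, -0.3, 1.0]
grip_width: 25.3
```

```bash
python3 - <<'E'
from h import *
p,st=cap("wrist","b25")
print(st["t"],st["ee_pos"],st["ee_rot"],st["force"],st["grip_width"])
cv2.imwrite("pics/b25z.png",cv2.resize(p["image"],None,fx=1.5,fy=1.5,interpolation=cv2.INTER_CUBIC))
E
```

```text
29.4 [506.25404027 228.25406368  79.67794022] [-1.57058453e+00 -8.08225996e-05 -8.39859149e-02] [ 0.23498354 -0.3104083   1.04254744] 25.30058844498549
```

View pics/b25z.png

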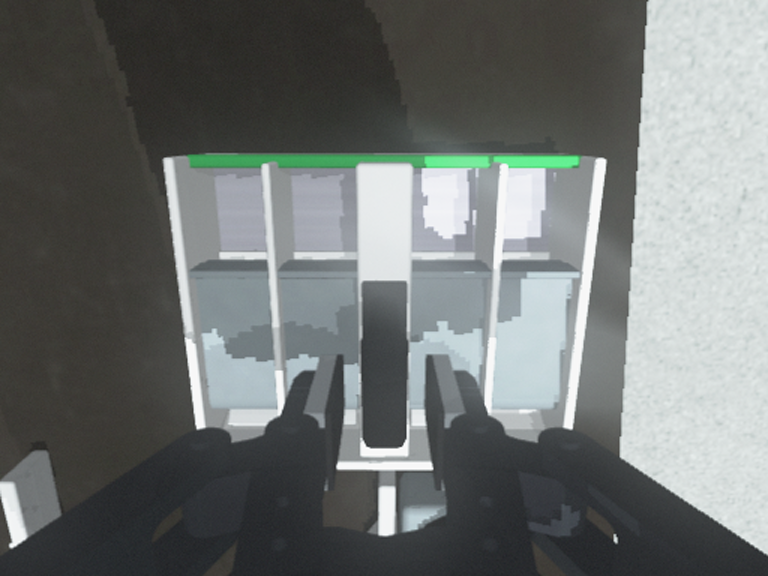

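arm_command --targets '[[[0, 0, 0], 0, 0.05], [[0, 0, 0], 0, 0.05], [[0, 0, 0], 0, 0.05], [[0, 0, 0.002], 0, 0.05], [[0, 0, 0.006], 0, 0.05]]' --newtons 30

```text
t: 29.95
ee_pos: [505.2, 228.0, 84.6]
ee_rot: [-1.571, 0.002, -0.084]
force: [-0.9, 0.1, -7.0]
grip_width: 12.7
```

arm_command --targets '[[[0, 0, 0.008], 0, 0.05], [[0, 0, 0.017], 0, 0.05], [[-0.002, 0, 0.026], 0, 0.05], [[-0.004, 0, 0.035], 0, 0.05], [[-0.006, 0, 0.042], 2, 0.05]]'

```text
t: 30.45
ee_pos: [500.3, 228.3, 129.1]
ee_rot: [-1.57, -0.001, -0.049]
force: [0.5, 0.6, -6.4]
grip_width: 13.2
```

```bash
python3 - <<'E'
from h import *
p,st=cap("wrist","b26")
print(st["t"],st["ee_pos"],st["ee_rot"],st["force"],st["moment"],st["grip_width"])
s,_=cap("scene"); zoom(s,"s26",(120,100,320,250),4)
E
```

```text
30.45 [500.31223711 228.31543547 129.05769785] [-1.57048378e+00 -9.56327060e-04 -4.87341882e-02] [ 0.51360276  0.62627864 -6.37040682] [ 0.06874307  0.00210993 -0.01829737] 13.175725173766818
```

View pics/b26.png

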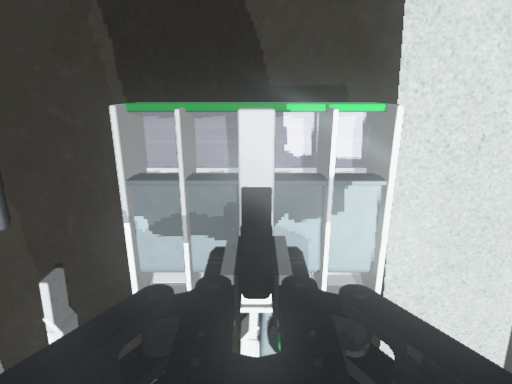

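arm_command --targets '[[[-0.003, 0, 0], 3, 0.05], [[-0.006, 0, 0], 7, 0.05], [[-0.01, 0, 0], 12, 0.05], [[-0.013, 0, 0], 18, 0.05], [[-0.015, 0, 0], 24, 0.05]]'

```text
t: 31.05
ee_pos: [484.9, 228.2, 127.6]
ee_rot: [-1.571, 0.0, 0.373]
force: [0.0, 0.4, -6.1]
grip_width: 12.5
```

arm_command --targets '[[[0, 0, 0], 6, 0.05], [[0, 0, 0], 12, 0.05], [[0, 0, 0], 18, 0.05], [[0, 0, 0], 24, 0.05], [[0, 0, 0], 30, 0.05]]'

```text
t: 31.55
ee_pos: [485.1, 228.2, 127.6]
ee_rot: [-1.571, 0.0, 0.897]
force: [0.4, 0.2, -6.6]
grip_width: 12.8
```

arm_command --targets '[[[0, 0, 0], 6, 0.05], [[0, 0, 0], 12, 0.05], [[0, 0, 0], 18, 0.05], [[0, 0, 0], 24, 0.05], [[0, 0, 0], 30, 0.05]]'

```text
t: 32.05
ee_pos: [485.1, 228.2, 127.6]
ee_rot: [-1.571, 0.0, 1.42]
force: [0.1, -0.7, -5.8]
grip_width: 13.1
```

arm_command --targets '[[[0, 0, 0], 6, 0.05], [[0, 0, 0], 12, 0.05], [[0, 0, 0], 18, 0.05], [[0, 0, 0], 24, 0.05], [[0, 0, 0], 30, 0.05]]'

```text
t: 32.55
ee_pos: [485.1, 228.2, 127.6]
ee_rot: [-1.57, 0.0, 1.944]
force: [-0.1, -0.5, -5.9]
grip_width: 12.8
```

arm_command --targets '[[[0, 0, 0], 6, 0.05], [[0, 0, 0], 12, 0.05], [[0, 0, 0], 18, 0.05], [[0, 0, 0], 24, 0.05], [[0, 0, 0], 30, 0.05]]'

```text
t: 33.05
ee_pos: [485.1, 228.2, 127.6]
ee_rot: [-1.571, -0.0, 2.468]
force: [-0.9, -0.3, -6.3]
grip_width: 12.9
```

arm_command --targets '[[[0, 0, 0], 6, 0.05], [[0, 0, 0], 12, 0.05], [[0, 0, 0], 18, 0.05], [[0, 0, 0], 24, 0.05], [[0, 0, 0], 28, 0.05]]'

```text
t: 33.55
ee_pos: [485.1, 228.2, 127.6]
ee_rot: [-1.571, -0.0, 2.956]
force: [-0.5, 0.6, -6.3]
grip_width: 12.8
```

arm_command --targets '[[[0, 0, 0], 3, 0.05], [[0, 0, 0], 5, 0.05], [[0, 0, 0], 6, 0.05], [[0, 0, 0], 6, 0.05], [[0, 0, 0], 6, 0.05]]'

```text
t: 34.05
ee_pos: [485.2, 228.2, 127.7]
ee_rot: [-1.571, -0.0, 3.057]
force: [-0.5, 0.5, -5.9]
grip_width: 13.1
```

```bash
python3 - <<'E'
from h import *
p,st=cap("wrist","b27")
print(st["t"],st["ee_pos"],st["ee_rot"],st["force"],st["moment"],st["grip_width"])
s,_=cap("scene"); zoom(s,"s27",(120,80,320,230),4)
E
```

```text
34.05 [485.16740578 228.21409518 127.67726965] [-1.57067180e+00 -8.67936639e-05  3.05658040e+00] [-0.46487725  0.45835732 -5.85511365] [-0.03601086 -0.06864154 -0.00228385] 13.110516515501834
```

View pics/b27.png

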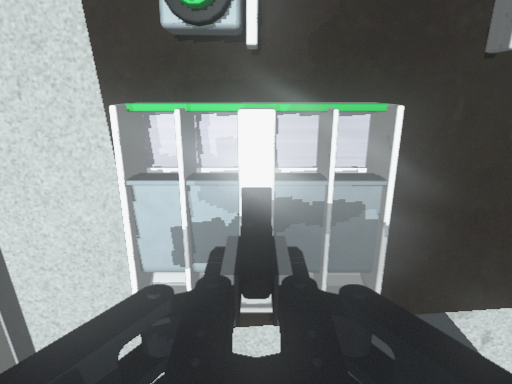

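View pics/s27.png

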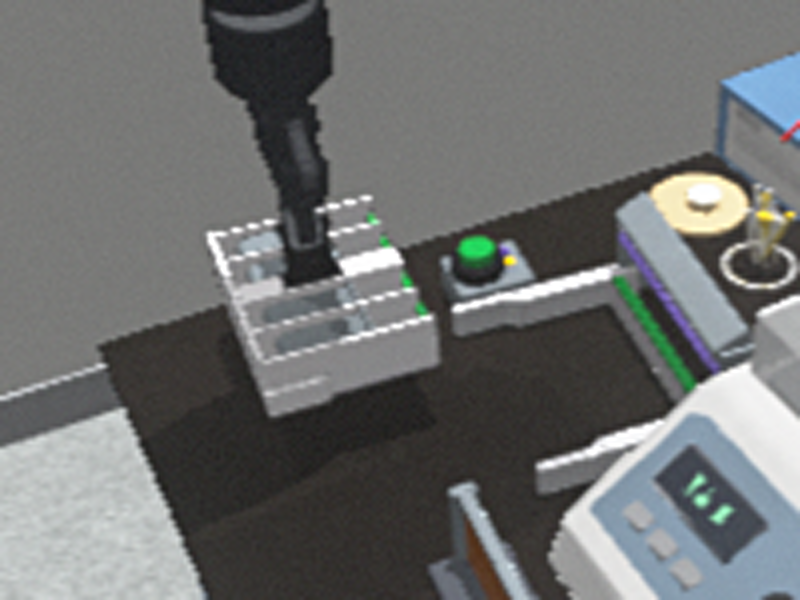

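arm_command --targets '[[[0.006, 0, -0.008], 0, 0.05], [[0.012, 0, -0.018], 0, 0.05], [[0.018, 0, -0.028], 0, 0.05], [[0.024, 0, -0.036], 0, 0.05], [[0.028, 0, -0.041], 0, 0.05]]'

```text
t: 34.65
ee_pos: [513.3, 228.0, 85.1]
ee_rot: [-1.57, -0.001, 3.057]
force: [-0.8, 0.2, -6.2]
grip_width: 13.2
```

arm_command --targets '[[[0.002, 0, 0], 0, 0.05], [[0.005, 0, 0], 0, 0.05], [[0.008, 0, 0], 0, 0.05], [[0.012, 0, 0], 0, 0.05], [[0.016, -0.001, 0], 0, 0.05]]' --newtons 20

```text
t: 35.15
ee_pos: [528.5, 227.6, 86.9]
ee_rot: [-1.571, -0.002, 3.058]
force: [-6.5, 0.1, -1.2]
grip_width: 13.2
```

```bash
python3 - <<'E'
from h import *
p,st=cap("wrist","b28")
print(st["t"],st["ee_pos"],st["ee_rot"],st["force"],st["moment"],st["grip_width"])
E
```

```text
35.15 [528.46586966 227.5578336   86.9105108 ] [-1.57101604e+00 -1.90601731e-03  3.05817738e+00] [-6.53753053  0.05975701 -1.16532603] [0.25857707 1.58069208 0.02474608] 13.2396847799449
```

View pics/b28.png

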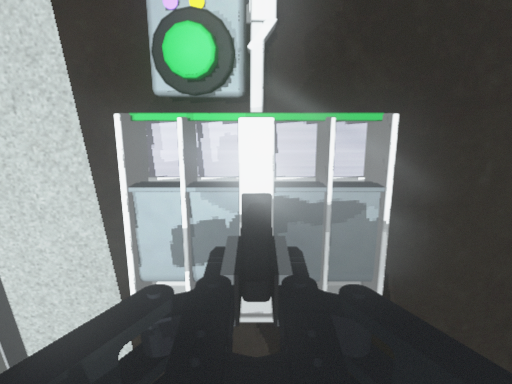

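arm_command --targets '[[[0.006, -0.0005, 0.003], 0, 0.05], [[0.012, -0.001, 0.006], 0, 0.05], [[0.018, -0.0015, 0.009], 0, 0.05], [[0.024, -0.002, 0.0115], 0, 0.05], [[0.029, -0.0025, 0.013], 0, 0.05]]'

```text
t: 35.7
ee_pos: [557.8, 225.0, 100.2]
ee_rot: [-1.571, -0.001, 3.058]
force: [-7.0, 0.6, -1.7]
grip_width: 13.5
```

```bash
python3 - <<'E'
from h import *
p,st=cap("wrist","b29")
print(st["t"],st["ee_pos"],st["ee_rot"],st["force"],st["moment"],st["grip_width"])
s,_=cap("scene"); zoom(s,"s29",(120,100,320,250),4)
E
```

```text
35.7 [557.77826713 225.00847187 100.22477152] [-1.57094653e+00 -1.32792926e-03  3.05805857e+00] [-7.00794748  0.63902817 -1.66361808] [0.13454459 1.65991348 0.05056538] 13.482666924044594
```

View pics/b29.png

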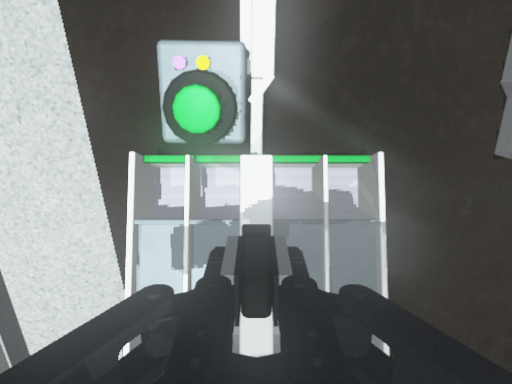

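View pics/s29.png

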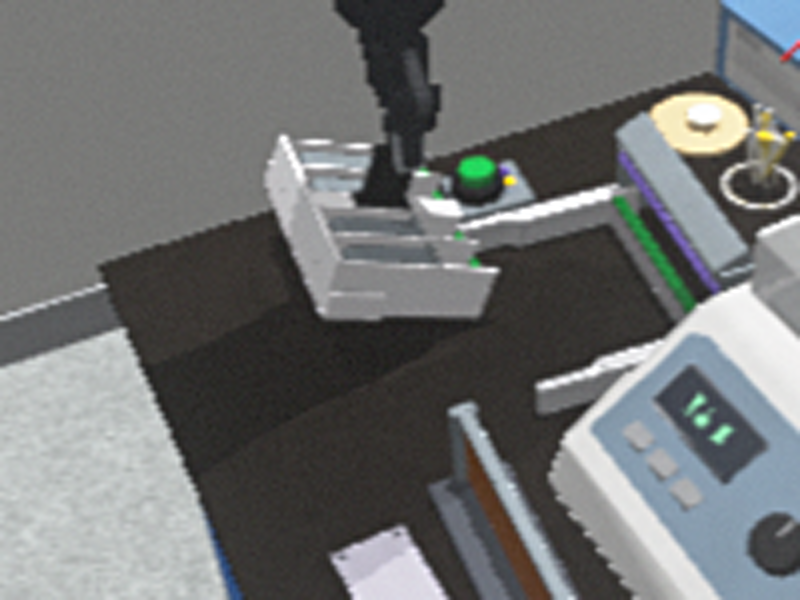

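arm_command --targets '[[[0.004, 0, 0.001], 0, 0.05], [[0.008, -0.0005, 0.0015], 0, 0.05], [[0.012, -0.001, 0.002], 0, 0.05], [[0.016, -0.001, 0.002], 0, 0.05], [[0.016, -0.001, 0.002], 0, 0.05]]'

```text
t: 36.3
ee_pos: [574.4, 224.0, 102.8]
ee_rot: [-1.571, 0.0, 3.058]
force: [-5.8, 1.1, 2.3]
grip_width: 13.1
```

```bash
python3 - <<'E'
from h import *
p,st=cap("wrist","b30")
print(st["t"],st["ee_pos"],st["ee_rot"],st["force"],st["moment"],st["grip_width"])
E
```

```text
36.3 [574.41271139 223.9890048  102.8143891 ] [-1.57122654e+00  1.73456932e-04  3.05783912e+00] [-5.75474309  1.06982514  2.34283601] [0.16458846 1.42577491 0.05435459] 13.114580207098628
```

View pics/b30.png

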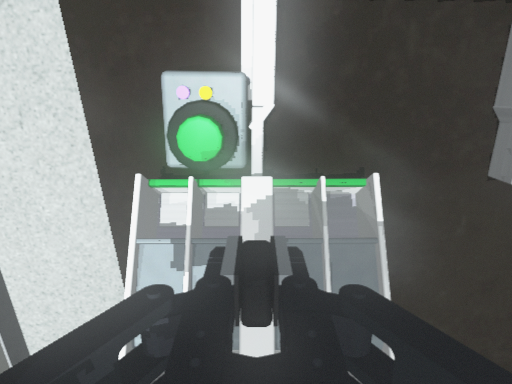

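arm_command --targets '[[[0.003, 0, 0], 0, 0.05], [[0.003, 0, 0], 0, 0.05], [[0.003, 0, 0], 0, 0.05], [[0.003, 0, 0], 0, 0.05]]'

```text
t: 36.75
ee_pos: [577.2, 224.1, 102.9]
ee_rot: [-1.571, 0.0, 3.058]
force: [-5.2, 0.5, 2.0]
grip_width: 13.3
```

```bash
python3 - <<'E'
from h import *
p,st=cap("wrist","b31")
print(st["t"],st["ee_pos"],st["ee_rot"],st["force"],st["moment"],st["grip_width"])
zoom(p,"z31",(120,160,400,300),2.8)
E
```

```text
36.75 [577.15498142 224.05582733 102.92244817] [-1.57117697e+00  2.48049454e-04  3.05799270e+00] [-5.24321028  0.48895651  1.95789793] [0.14139476 1.38440977 0.02406239] 13.336881446501216
```

View pics/z31.png

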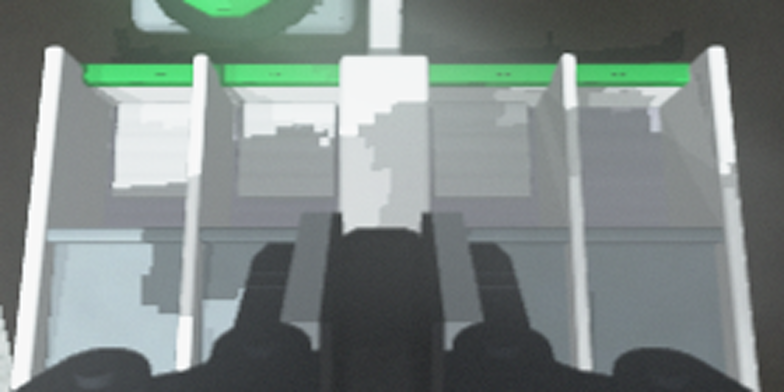

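arm_command --targets '[[[-0.007, 0.0005, -0.001], 0, 0.05], [[-0.014, 0.001, -0.002], 0, 0.05], [[-0.021, 0.0015, -0.003], 0, 0.05], [[-0.028, 0.002, -0.004], 0, 0.05], [[-0.034, 0.0025, -0.006], 0, 0.05]]'

```text
t: 37.3
ee_pos: [542.6, 226.3, 95.6]
ee_rot: [-1.571, 0.0, 3.058]
force: [-0.0, 0.5, -6.9]
grip_width: 13.1
```

```bash
python3 - <<'E'
from h import *
p,st=cap("wrist","b32")
print(st["t"],st["ee_pos"],st["ee_rot"],st["force"],st["moment"],st["grip_width"])
E
```

```text
37.3 [542.6428737  226.26855349  95.60140249] [-1.57065815e+00  3.32585375e-04  3.05772293e+00] [-0.01401055  0.5063484  -6.86921083] [-0.01465424 -0.18094459 -0.06159375] 13.125595604509211
```

View pics/b32.png

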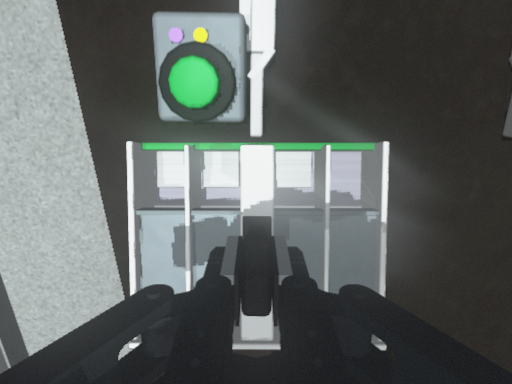

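arm_command --targets '[[[-0.007, 0.0005, -0.004], 0, 0.05], [[-0.014, 0.001, -0.007], 0, 0.05], [[-0.021, 0.0015, -0.01], 0, 0.05], [[-0.028, 0.002, -0.0125], 0, 0.05], [[-0.034, 0.003, -0.015], 0, 0.05]]'

```text
t: 37.85
ee_pos: [512.6, 229.2, 83.7]
ee_rot: [-1.572, 0.009, 3.057]
force: [10.5, -3.6, 18.6]
grip_width: 13.4
```

```bash
python3 - <<'E'
from h import *
p,st=cap("wrist","b33")
print(st["t"],st["ee_pos"],st["ee_rot"],st["force"],st["moment"],st["grip_width"])
E
```

```text
37.85 [512.63882809 229.24712184  83.69479792] [-1.57164356  0.0088925   3.05706704] [10.46490425 -3.57554965 18.56352685] [-0.75737384 -2.36910932  0.00680145] 13.417385493574203
```

View pics/b33.png

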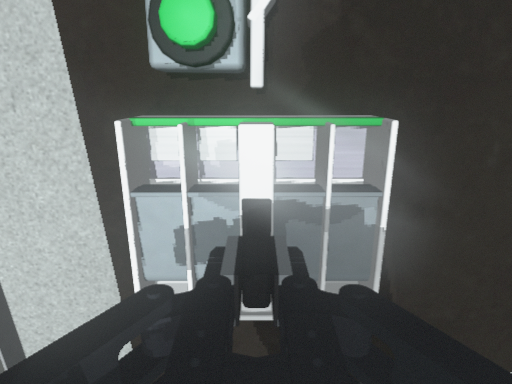

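arm_command --targets '[[[-0.002, 0, 0], 0, 0.05], [[-0.004, 0, -0.001], 0, 0.05], [[-0.006, 0, -0.002], 0, 0.05], [[-0.006, 0, -0.002], 0, 0.05]]'

```text
t: 38.3
ee_pos: [508.6, 229.7, 83.7]
ee_rot: [-1.573, 0.013, 3.057]
force: [9.6, -1.3, 16.1]
grip_width: 13.2
```

arm_command --targets '[[[0, 0, 0], 0, 0.15], [[0, 0, 0], 0, 0.2], [[0, 0, 0], 0, 0.3], [[0, 0, 0], 0, 0.3]]'

```text
t: 38.7
ee_pos: [502.6, 229.2, 78.3]
ee_rot: [-1.571, -0.001, 3.058]
force: [-0.3, -0.5, 0.6]
grip_width: 25.9
```

```bash
python3 - <<'E'
from h import *
p,st=cap("wrist","b34")
print(st["t"],st["ee_pos"],st["ee_rot"],st["force"],st["moment"],st["grip_width"])
cv2.imwrite("pics/b34z.png",cv2.resize(p["image"],None,fx=1.5,fy=1.5,interpolation=cv2.INTER_CUBIC))
E
```

```text
38.7 [502.59927141 229.22871288  78.28743691] [-1.57054936e+00 -9.51101075e-04  3.05774841e+00] [-0.26323255 -0.47121627  0.56757346] [0.01443044 0.03269585 0.01701027] 25.877491065530652
```

View pics/b34z.png

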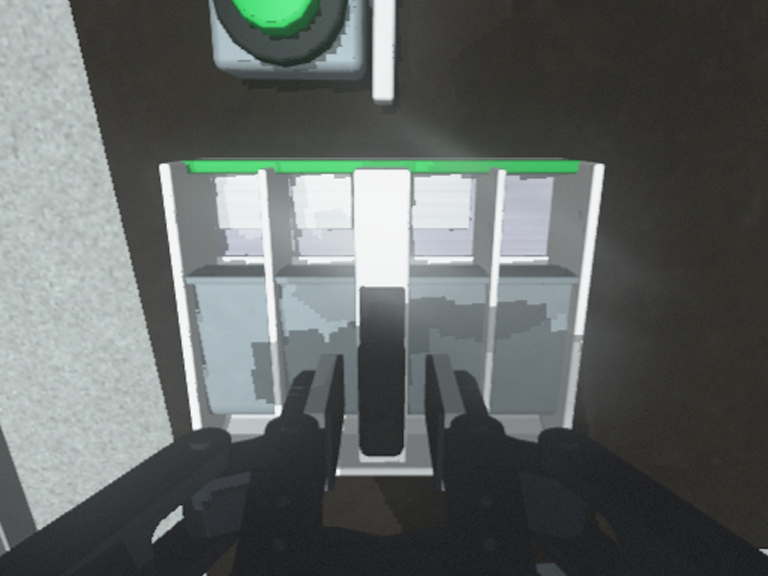

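arm_command --targets '[[[0, 0, 0.02], 0, 0.3], [[0, 0, 0.05], 0, 0.3], [[0.01, -0.02, 0.09], 0, 0.3], [[0.02, -0.04, 0.12], 0, 0.3], [[0.03, -0.06, 0.14], 0, 0.3]]'

```text
t: 39.25
ee_pos: [533.8, 168.8, 221.0]
ee_rot: [-1.571, 0.002, 3.058]
force: [0.8, 0.8, -0.1]
grip_width: 25.7
```

arm_command --targets '[[[0.01, -0.01, 0.01], 0, 0.3], [[0.01, -0.01, 0.01], 0, 0.3], [[0.01, -0.01, 0.01], 0, 0.3], [[0.01, -0.01, 0.01], 0, 0.3]]'

```text
t: 39.65
ee_pos: [542.2, 159.8, 227.5]
ee_rot: [-1.571, -0.002, 3.058]
force: [-0.5, -0.0, -0.5]
grip_width: 25.6
```

```bash
python3 - <<'E'
from h import *
p,st=cap("wrist","b35")
print(st["t"],list(st["ee_pos"]),list(st["ee_rot"]))
cv2.imwrite("pics/b35z.png",cv2.resize(p["image"],None,fx=1.5,fy=1.5,interpolation=cv2.INTER_CUBIC))
E
```

```text
39.65 [np.float64(542.2353677995357), np.float64(159.81873790936876), np.float64(227.45377284154364)] [np.float64(-1.5706003567847495), np.float64(-0.0021250924309659247), np.float64(3.0582733871797525)]
```

View pics/b35z.png

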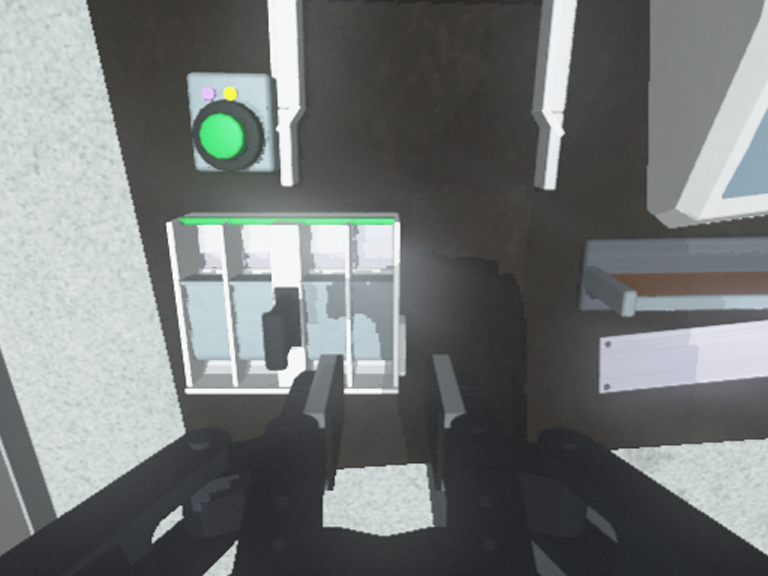

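```bash
python3 - <<'E'
from h import *
p,st=cap("wrist")
zoom(p,"z35",(170,0,390,145),3.6)
print(st["ee_pos"],st["ee_rot"])
E
```

```text
[542.24658765 159.90357576 227.56478996] [-1.57058767e+00 -1.89503910e-03  3.05854570e+00]
```

View pics/z35.png

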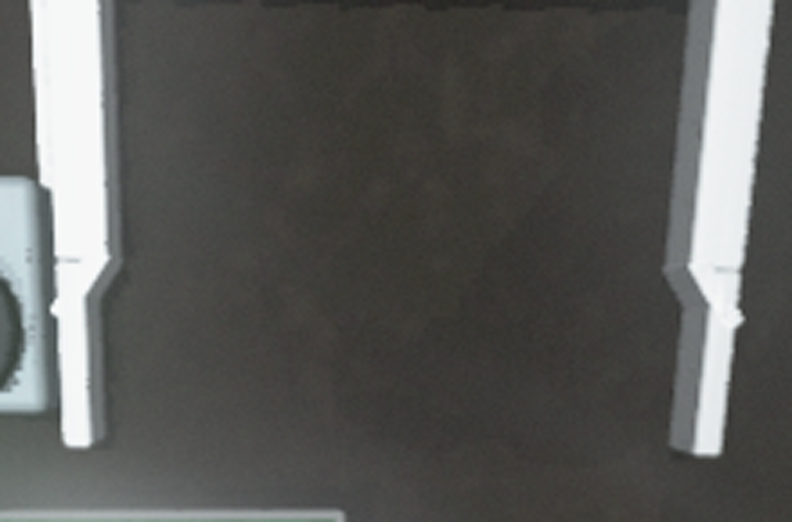

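```bash
python3 - <<'E'
from h import *
p,st=cap("wrist")
f=lambda u,v,z=0:onz(p,(170+u/3.6,v/3.6),z,st).round(1)
print("front z0",f(104,443),f(670,450))
print("front top z26 inner",f(91,445,26),f(694,453,26),"outer",f(63,446,26),f(722,455,26))
print("narrow L",f(121,262),f(117,2),"R",f(665,270),f(688,5))
print("narrow top L",f(108,260,26),f(101,0,26),"R",f(690,263,26),f(713,0,26))
print("button", onz(p,(221/1.5,136/1.5),36,st))
E
```

```text
front z0 [587.3 218.9   0. ] [570.9  47.6   0. ]
front top z26 inner [589.1 218.1  26. ] [572.7  48.3  26. ] outer [589.5 226.   26. ] [571.5  40.4  26. ]
narrow L [638.3 207.1   0. ] [705.2 199.5   0. ] R [622.9  49.3   0. ] [691.4  43.3   0. ]
narrow top L [637.6 206.8  26. ] [699.7 200.3  26. ] R [623.7  49.9  26. ] [686.7  44.7  26. ]
button [624.65466449 257.81947431  36.        ]
```

```bash
python3 - <<'E'
from h import *
p,st=cap("wrist")
S=dict(ee_pos=np.array([502.6,229.23,78.29]),ee_rot=np.array([-1.5705,-.00095,3.05775]))
f=lambda u,v,z:onz(p,(u/1.5,v/1.5),z,S).round(1)
print("handle",f(382,288,92),f(382,455,92))
print("bay end top corners z30",f(188,160,30),f(580,160,30), "turn top edge z49", f(340,472,49),f(432,472,49))
g=lambda u,v,z:onz(p,(u/1.5,v/1.5),z,st).round(1)
print("now: bay corners z30",g(180,218,30),g(397,216,30),"turn z49",g(187,391,49),g(398,391,49))
E
```

```text
handle [537.9 227.   92. ] [485.8 231.4  92. ]
bay end top corners z30 [574.2 296.   30. ] [562.  151.7  30. ] turn top edge z49 [448.6 251.8  49. ] [445.5 214.7  49. ]
now: bay corners z30 [574.3 297.2  30. ] [563.3 149.3  30. ] turn z49 [453.3 309.5  49. ] [440.7 158.4  49. ]
```

arm_command --targets '[[[-0.012, 0.02, -0.02], 0, 0.45], [[-0.025, 0.045, -0.05], 0, 0.45], [[-0.0395, 0.0693, -0.08], 0, 0.45], [[-0.0395, 0.0693, -0.11], 0, 0.45], [[-0.0395, 0.0693, -0.12], 0, 0.45]]'

```text
t: 40.35
ee_pos: [501.2, 229.0, 105.3]
ee_rot: [-1.569, -0.004, 3.059]
force: [-0.7, -0.4, 0.2]
grip_width: 38.3
```

arm_command --targets '[[[0, 0, 0], 0, 0.45], [[0, 0, 0], 0, 0.45], [[0, 0, -0.02], 0, 0.45], [[0, 0, -0.04], 0, 0.45], [[0, 0, -0.05], 0, 0.45]]'

```text
t: 40.85
ee_pos: [504.4, 228.1, 59.0]
ee_rot: [-1.571, 0.001, 3.057]
force: [-0.8, 0.7, -0.2]
grip_width: 38.4
```

arm_command --targets '[[[0, 0, -0.005], 0, 0.45], [[0, 0, -0.009], 0, 0.45], [[0, 0, -0.009], 0, 0.45], [[0, 0, -0.009], 0, 0.45]]'

```text
t: 41.25
ee_pos: [504.2, 228.6, 50.5]
ee_rot: [-1.571, 0.001, 3.058]
force: [0.4, 0.7, 1.0]
grip_width: 38.3
```

```bash
python3 - <<'E'
from h import *
p,st=cap("wrist","b36")
print(st["t"],st["ee_pos"],st["ee_rot"],st["force"])
E
```

```text
41.25 [504.20855977 228.59032845  50.51135523] [-1.57097191e+00  9.50024263e-04  3.05762637e+00] [0.36919993 0.69027401 1.02388675]
```

View pics/b36.png

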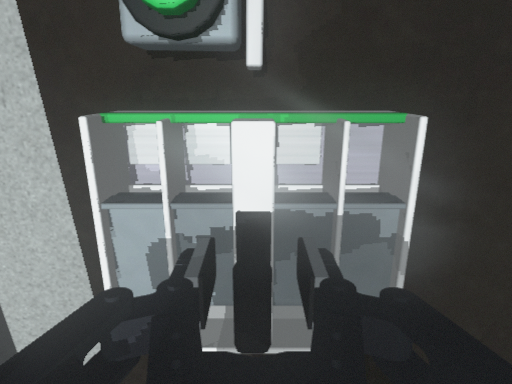

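arm_command --targets '[[[0, 0, -0.0025], 0, 0.45], [[0, 0, -0.0025], 0, 0.05], [[0, 0, -0.0025], 0, 0.05], [[0, 0, -0.0025], 0, 0.05], [[0, 0, -0.0025], 0, 0.05]]' --newtons 50

```text
t: 41.8
ee_pos: [503.7, 228.7, 47.3]
ee_rot: [-1.571, 0.0, 3.058]
force: [0.4, 2.0, -0.6]
grip_width: 9.8
```

arm_command --targets '[[[0, 0, 0.002], 0, 0.05], [[0, 0, 0.004], 0, 0.05], [[-0.001, -0.004, 0.005], -0.3, 0.05], [[-0.001, -0.012, 0.005], -0.6, 0.05], [[-0.001, -0.022, 0.005], -0.8, 0.05]]'

```text
t: 42.3
ee_pos: [502.4, 205.8, 52.0]
ee_rot: [-1.57, -0.0, 3.044]
force: [0.8, -0.9, -6.9]
grip_width: 9.7
```

arm_command --targets '[[[0, -0.012, 0], 0, 0.05], [[-0.001, -0.025, 0], 0, 0.05], [[-0.002, -0.038, 0], 0, 0.05], [[-0.0025, -0.05, 0], 0, 0.05], [[-0.0025, -0.058, 0], 0, 0.05]]'

```text
t: 42.8
ee_pos: [500.2, 147.2, 52.2]
ee_rot: [-1.571, 0.0, 3.043]
force: [0.9, 1.1, -6.4]
grip_width: 9.6
```

arm_command --targets '[[[0, -0.005, 0], 0, 0.05], [[0, -0.0075, 0], 0, 0.05], [[0, -0.0075, 0], 0, 0.05], [[0, -0.0075, -0.002], 0, 0.05], [[0, -0.0075, -0.003], 0, 0.05]]'

```text
t: 43.3
ee_pos: [500.1, 141.4, 49.0]
ee_rot: [-1.571, -0.0, 3.044]
force: [0.0, 0.4, -6.0]
grip_width: 9.9
```

```bash
python3 - <<'E'
from h import *
p,st=cap("wrist","b37")
print(st["t"],st["ee_pos"],st["ee_rot"],st["force"],st["moment"])
cv2.imwrite("pics/b37z.png",cv2.resize(p["image"],None,fx=1.5,fy=1.5,interpolation=cv2.INTER_CUBIC))
E
```

```text
43.3 [500.07579676 141.39833395  48.95466755] [-1.57082471e+00 -2.65226765e-04  3.04419870e+00] [ 0.03382428  0.4022834  -6.01345369] [ 0.06218049 -0.01440834  0.00119795]
```

View pics/b37z.png

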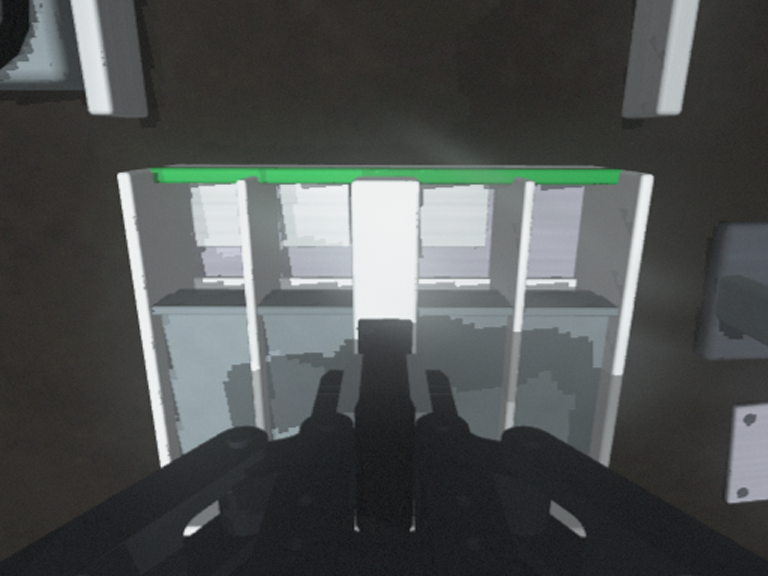

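arm_command --targets '[[[0.006, -0.0007, -0.001], 0, 0.05], [[0.016, -0.0017, -0.001], 0, 0.05], [[0.028, -0.0028, -0.001], 0, 0.05], [[0.038, -0.0038, -0.001], 0, 0.05], [[0.046, -0.0046, -0.001], 0, 0.05]]'

```text
t: 43.85
ee_pos: [547.4, 136.2, 48.2]
ee_rot: [-1.571, 0.0, 3.043]
force: [-0.5, -0.6, -6.1]
grip_width: 9.9
```

```bash
python3 - <<'E'
from h import *
p,st=cap("wrist","b38")
print(st["t"],st["ee_pos"],st["ee_rot"],st["force"],st["moment"])
cv2.imwrite("pics/b38z.png",cv2.resize(p["image"],None,fx=1.5,fy=1.5,interpolation=cv2.INTER_CUBIC))
E
```

```text
43.85 [547.42445362 136.2398211   48.20609158] [-1.57067985e+00  3.20089205e-04  3.04347602e+00] [-0.49931748 -0.64103689 -6.10487359] [-0.0053546   0.03028164  0.00382986]
```

View pics/b38z.png

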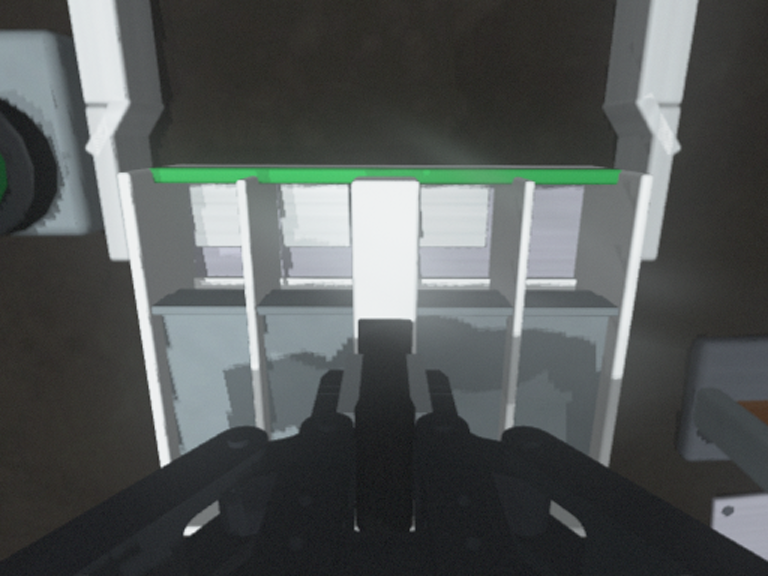

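arm_command --targets '[[[0.008, -0.0005, 0], 0, 0.05], [[0.016, -0.0013, 0], 0, 0.05], [[0.026, -0.0022, 0], 0, 0.05], [[0.036, -0.0032, 0], 0, 0.05], [[0.044, -0.004, 0], 0, 0.05]]'

```text
t: 44.4
ee_pos: [591.0, 132.3, 48.1]
ee_rot: [-1.571, 0.0, 3.044]
force: [-1.0, 0.9, -6.9]
grip_width: 9.5
```

```bash
python3 - <<'E'
from h import *
p,st=cap("wrist","b39")
print(st["t"],st["ee_pos"],st["ee_rot"],st["force"],st["moment"])
cv2.imwrite("pics/b39z.png",cv2.resize(p["image"],None,fx=1.5,fy=1.5,interpolation=cv2.INTER_CUBIC))
E
```

```text
44.4 [590.98620202 132.34803304  48.14187849] [-1.57069717e+00  1.13712801e-04  3.04368415e+00] [-0.97109436  0.87743567 -6.88173292] [-0.03523304  0.10457922  0.03653357]
```

View pics/b39z.png

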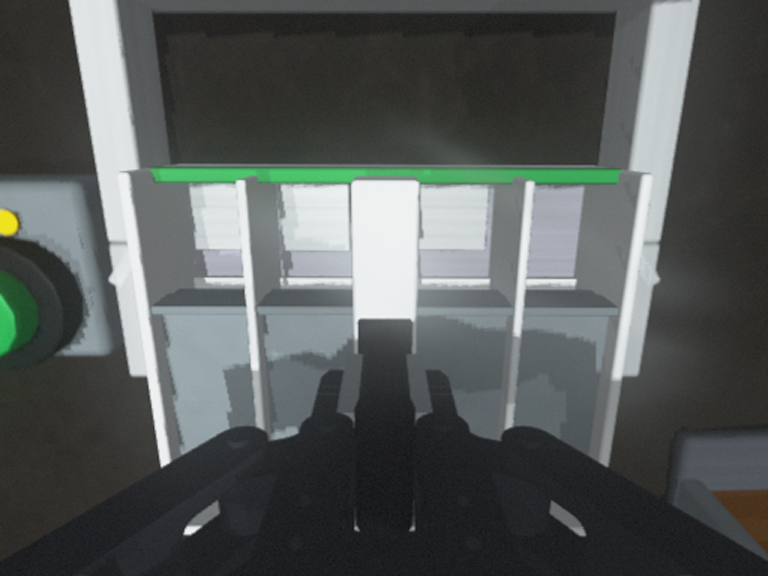

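arm_command --targets '[[[0.008, -0.0008, 0], 0, 0.05], [[0.016, -0.0016, 0], 0, 0.05], [[0.025, -0.0025, 0], 0, 0.05], [[0.034, -0.0034, 0], 0, 0.05], [[0.04, -0.0039, 0], 0, 0.05]]'

```text
t: 44.95
ee_pos: [631.2, 128.4, 48.2]
ee_rot: [-1.571, 0.0, 3.044]
force: [-0.3, 0.0, -6.7]
grip_width: 10.1
```

arm_command --targets '[[[0.002, 0, 0], 0, 0.05], [[0.004, -0.0004, 0], 0, 0.05], [[0.006, -0.0006, 0], 0, 0.05], [[0.008, -0.0008, 0], 0, 0.05]]'

```text
t: 45.35
ee_pos: [638.2, 127.8, 48.2]
ee_rot: [-1.571, -0.0, 3.044]
force: [-0.7, -0.2, -6.9]
grip_width: 10.1
```

```bash
python3 - <<'E'
from h import *
p,st=cap("wrist","b40")
print(st["t"],st["ee_pos"],st["ee_rot"],st["force"],st["moment"])
cv2.imwrite("pics/b40z.png",cv2.resize(p["image"],None,fx=1.5,fy=1.5,interpolation=cv2.INTER_CUBIC))
E
```

```text
45.35 [638.17026652 127.77584647  48.21018645] [-1.57070477e+00 -1.27274540e-04  3.04376691e+00] [-0.73207793 -0.17011833 -6.90633501] [-0.03308981  0.13844206 -0.00319646]
```

View pics/b40z.png

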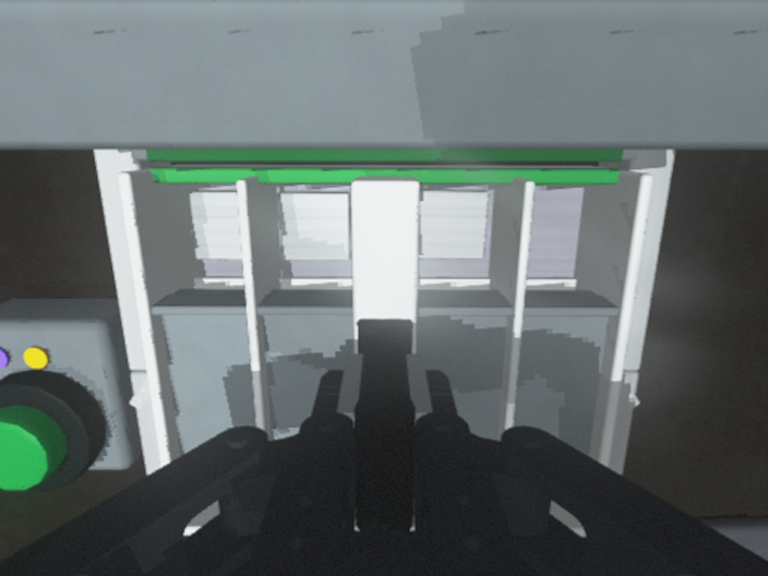

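arm_command --targets '[[[0.001, 0, -0.001], 0, 0.05], [[0.002, -0.0002, -0.001], 0, 0.05], [[0.003, -0.0003, -0.001], 0, 0.05], [[0.003, -0.0003, -0.001], 0, 0.05]]'

```text
t: 45.8
ee_pos: [640.9, 127.5, 47.5]
ee_rot: [-1.571, -0.001, 3.044]
force: [-5.3, -0.2, -0.7]
grip_width: 10.0
```

arm_command --targets '[[[0.0015, 0, 0], 0, 0.05], [[0.003, -0.0003, 0], 0, 0.05], [[0.003, -0.0003, 0], 0, 0.05], [[0.003, -0.0003, 0], 0, 0.05]]'

```text
t: 46.2
ee_pos: [641.1, 127.4, 47.6]
ee_rot: [-1.57, -0.006, 3.044]
force: [-21.7, -0.3, 11.3]
grip_width: 10.0
```

```bash
python3 - <<'E'
from h import *
p,st=cap("wrist","b41")
print(st["t"],st["ee_pos"],st["ee_rot"],st["force"],st["moment"])
cv2.imwrite("pics/b41z.png",cv2.resize(p["image"][80:150],None,fx=1.5,fy=3,interpolation=cv2.INTER_CUBIC))
E
```

```text
46.2 [641.06834251 127.41756241  47.59298819] [-1.56986983 -0.00605179  3.04425008] [-21.67061211  -0.29011646  11.34372198] [-0.19398196  3.87354798  0.03540956]
```

View pics/b41z.png

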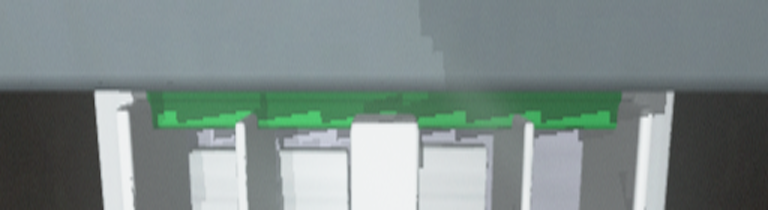

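arm_command --targets '[[[-0.0015, 0, 0], 0, 0.05], [[-0.0025, 0.0002, 0], 0, 0.05], [[-0.0025, 0.0002, 0], 0, 0.05]]'

```text
t: 46.55
ee_pos: [641.1, 127.4, 47.6]
ee_rot: [-1.571, -0.001, 3.044]
force: [-7.0, 0.5, 1.4]
grip_width: 10.1
```

arm_command --targets '[[[0, 0, 0], 0, 0.2], [[0, 0, 0], 0, 0.35], [[0, 0, 0], 0, 0.4], [[0, 0, 0.01], 0, 0.4], [[0, 0, 0.03], 0, 0.4]]'

```text
t: 47.05
ee_pos: [640.8, 127.3, 76.6]
ee_rot: [-1.57, -0.002, 3.044]
force: [0.2, 0.5, -0.5]
grip_width: 34.1
```

arm_command --targets '[[[0, 0, 0.04], 0, 0.4], [[0, 0, 0.08], 0, 0.4], [[-0.02, 0, 0.11], 0, 0.4], [[-0.05, 0, 0.12], 0, 0.4], [[-0.08, 0, 0.12], 0, 0.4]]'

```text
t: 47.55
ee_pos: [562.3, 127.2, 200.7]
ee_rot: [-1.571, 0.005, 3.044]
force: [0.6, 0.0, 0.5]
grip_width: 34.0
```

```bash
python3 - <<'E'
from h import *
p,st=cap("wrist","b42")
print(st["t"],st["ee_pos"],st["ee_rot"],st["force"],st["moment"])
cv2.imwrite("pics/b42z.png",cv2.resize(p["image"],None,fx=1.5,fy=1.5,interpolation=cv2.INTER_CUBIC))
t,_=cap("top"); zoom(t,"t42",(120,90,380,270),3)
E
```

```text
47.55 [562.33816744 127.22693212 200.70574139] [-1.57117411  0.00496565  3.04350498] [0.572282   0.00743167 0.45547156] [ 0.05104167 -0.01968769 -0.02178382]
```

View pics/b42z.png

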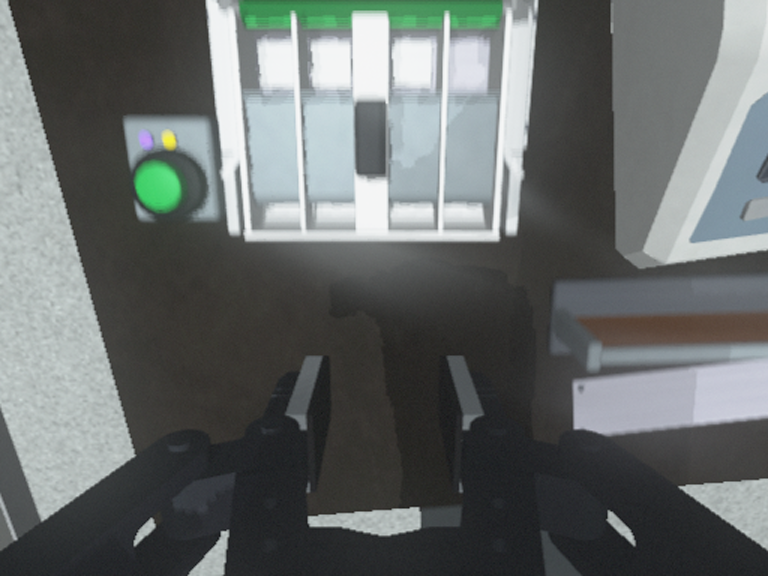

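View pics/t42.png

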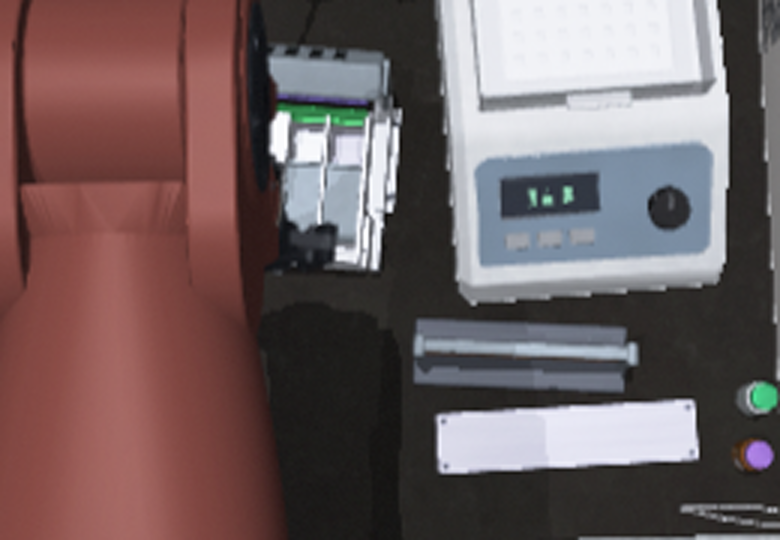

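arm_command --targets '[[[-0.016, -0.02, 0.01], -8.5, 0.4], [[-0.032, -0.045, 0.02], -17, 0.4], [[-0.048, -0.075, 0.03], -25.5, 0.4], [[-0.064, -0.105, 0.03], -34, 0.4], [[-0.08, -0.13, 0.03], -42.5, 0.4]]'

```text
t: 48.15
ee_pos: [481.8, -4.2, 228.5]
ee_rot: [-1.572, 0.002, 2.296]
force: [0.0, -0.5, -0.0]
grip_width: 34.2
```

arm_command --targets '[[[0, -0.01, 0], -8.5, 0.4], [[0, -0.02, 0], -17, 0.4], [[0, -0.03, 0], -25.5, 0.4], [[0, -0.035, 0], -34, 0.4], [[0, -0.035, 0], -42.5, 0.4]]'

```text
t: 48.65
ee_pos: [482.3, -38.6, 228.0]
ee_rot: [-1.572, 0.001, 1.553]
force: [-0.0, -0.1, -0.3]
grip_width: 34.4
```

arm_command --targets '[[[0, 0, 0], -2, 0.3], [[0, 0, 0], -2, 0.3], [[0, 0, 0], -2, 0.3], [[0, 0, 0], -2, 0.3]]'

```text
t: 49.05
ee_pos: [481.9, -37.8, 227.5]
ee_rot: [-1.571, 0.0, 1.526]
force: [-0.8, -0.1, 0.4]
grip_width: 25.3
```

```bash
python3 - <<'E'
from h import *
p,st=cap("wrist","b43")
print(st["t"],st["ee_pos"],st["ee_rot"],st["force"],st["moment"])
cv2.imwrite("pics/b43z.png",cv2.resize(p["image"],None,fx=1.5,fy=1.5,interpolation=cv2.INTER_CUBIC))
E
```

```text
49.05 [481.89952455 -37.75708565 227.48887275] [-1.57109075e+00  1.39316345e-04  1.52631796e+00] [-0.75445509 -0.12265697  0.44940388] [ 0.00629478 -0.05768079  0.0183126 ]
```

View pics/b43z.png

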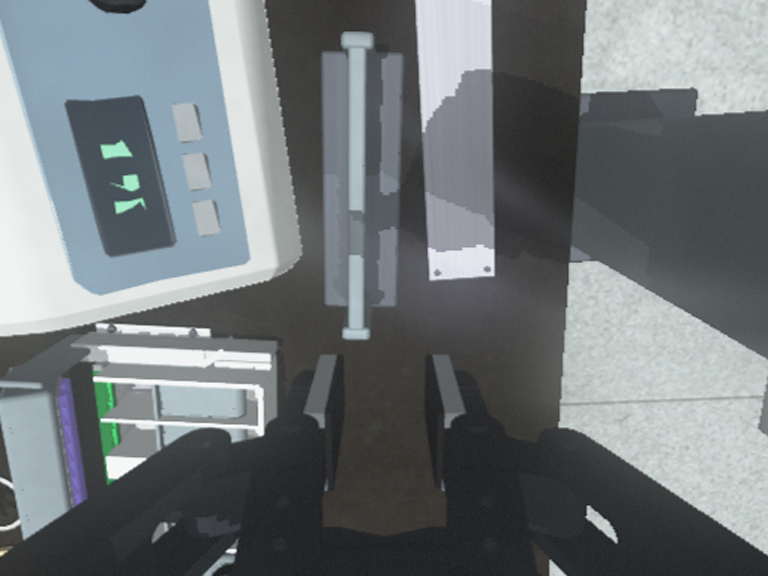

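```bash
python3 - <<'E'
from h import *
p,st=cap("wrist")
f=lambda u,v,z:onz(p,(u/1.5,v/1.5),z,st).round(1)
print("bar ends",f(357,34,74),f(356,338,74),"bar width", f(348,190,74),f(365,190,74))
print("foot",f(322,53,9),f(403,53,9),f(397,305,9),f(325,305,9))
print("balance corner base",f(300,250,10),f(285,290,10))
E
```

```text
bar ends [ 490.6 -164.5   74. ] [501.9  10.9  74. ] bar width [500.9 -82.4  74. ] [490.9 -82.   74. ]
foot [ 517.  -165.8    9. ] [ 463.5 -163.4    9. ] [474.1  12.2   9. ] [529.    9.7   9. ]
balance corner base [543.8 -34.1  10. ] [558.1  -3.9  10. ]
```

arm_command --targets '[[[0.005, -0.013, -0.03], -0.5, 0.35], [[0.01, -0.026, -0.06], -1.1, 0.35], [[0.014, -0.039, -0.09], -1.1, 0.35], [[0.014, -0.039, -0.12], -1.1, 0.35], [[0.014, -0.039, -0.12], -1.1, 0.35]]'

```text
t: 49.65
ee_pos: [493.2, -75.8, 103.2]
ee_rot: [-1.564, -0.002, 1.506]
force: [-0.2, 0.2, -0.1]
grip_width: 29.7
```

arm_command --targets '[[[0, 0, 0], 0, 0.35], [[0, 0, 0], 0, 0.35], [[0, 0, 0], 0, 0.35], [[0, 0, 0], 0, 0.35]]'

```text
t: 50.05
ee_pos: [496.5, -76.8, 108.6]
ee_rot: [-1.573, 0.001, 1.506]
force: [0.7, -0.2, -0.3]
grip_width: 29.9
```

```bash
python3 - <<'E'
from h import *
p,st=cap("wrist","b44")
print(st["t"],st["ee_pos"],st["ee_rot"],st["grip_width"])
E
```

```text
50.05 [496.45146571 -76.83534244 108.55617183] [-1.57262632e+00  6.73220298e-04  1.50639742e+00] 29.93505332414811
```

View pics/b44.png

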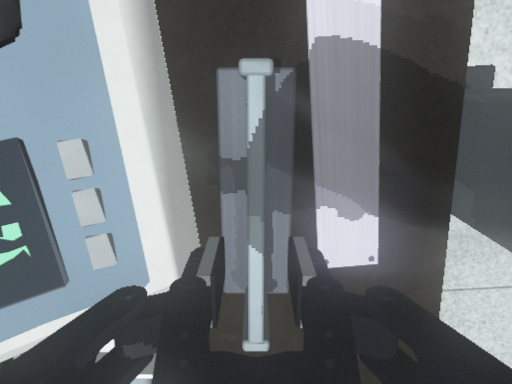

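arm_command --targets '[[[0, 0, -0.015], 0, 0.32], [[0, 0, -0.03], 0, 0.32], [[0, 0, -0.042], 0, 0.32], [[0, 0, -0.052], 0, 0.32], [[0, 0, -0.056], 0, 0.32]]'

```text
t: 50.6
ee_pos: [494.5, -76.3, 49.5]
ee_rot: [-1.568, -0.001, 1.506]
force: [-9.7, 1.1, 10.0]
grip_width: 27.4
```

arm_command --targets '[[[0, 0, 0], 0, 0.32], [[0, 0, 0], 0, 0.32], [[0, 0, 0], 0, 0.2], [[0, 0, 0], 0, 0.05], [[0, 0, 0], 0, 0.05]]' --newtons 25

```text
t: 51.1
ee_pos: [496.6, -76.9, 51.8]
ee_rot: [-1.573, 0.0, 1.506]
force: [2.6, 0.1, -0.6]
grip_width: 9.0
```

arm_command --targets '[[[0, 0, 0], 0, 0.05], [[0, 0, 0], 0, 0.05], [[0, 0, -0.0005], 0, 0.05]]'

```text
t: 51.4
ee_pos: [496.8, -76.9, 51.7]
ee_rot: [-1.573, 0.0, 1.506]
force: [2.1, 2.4, 8.5]
grip_width: 9.1
```

```bash
python3 - <<'E'
from h import *
p,st=cap("wrist","b45")
print(st["t"],st["ee_pos"],st["ee_rot"],st["grip_width"],st["force"],st["moment"])
s,_=cap("scene"); zoom(s,"s45",(150,150,350,300),4)
E
```

```text
51.4 [496.78722591 -76.94484875  51.69946872] [-1.57312155e+00  3.40506202e-04  1.50612358e+00] 9.103203816424436 [2.12516415 2.36785546 8.49680288] [ 0.20863379 -0.4054377   0.00457024]
```

View pics/s45.png

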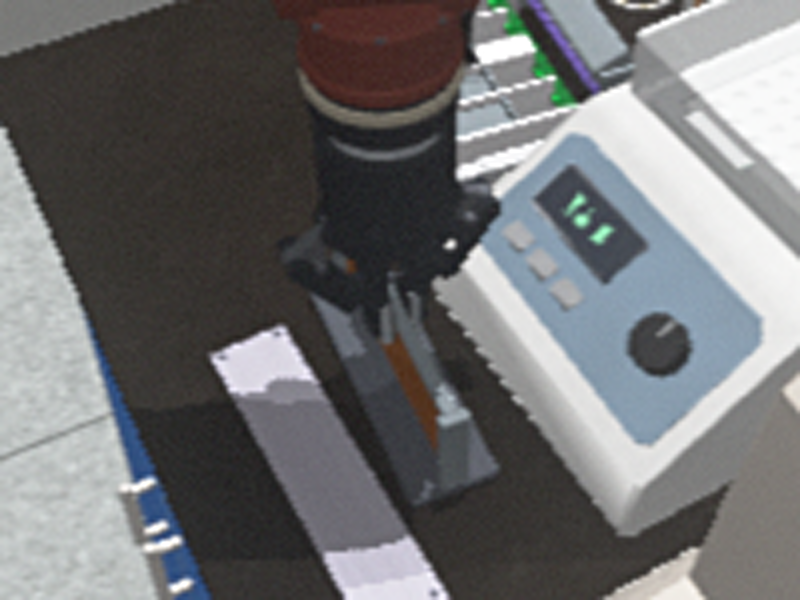

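arm_command --targets '[[[0, 0.006, 0], 0, 0.05], [[0, 0.016, 0], 0, 0.05], [[0, 0.028, 0], -0.4, 0.05], [[0, 0.04, 0], -0.4, 0.05], [[0, 0.052, 0], -0.4, 0.05]]'

```text
t: 52.0
ee_pos: [496.3, -25.9, 51.7]
ee_rot: [-1.572, 0.004, 1.498]
force: [0.1, -8.8, 5.8]
grip_width: 9.2
```

```bash
python3 - <<'E'
from h import *
p,st=cap("wrist","b46")
print(st["t"],st["ee_pos"],st["ee_rot"],st["grip_width"],st["force"],st["moment"])
s,_=cap("scene"); zoom(s,"s46",(150,130,350,280),4)
E
```

```text
52.0 [496.29114551 -25.93254171  51.70928261] [-1.57205155  0.00350236  1.49786701] 9.207980718667086 [ 0.07222841 -8.7569297   5.78867082] [-1.53421327  0.0346677  -0.00966869]
```

View pics/s46.png

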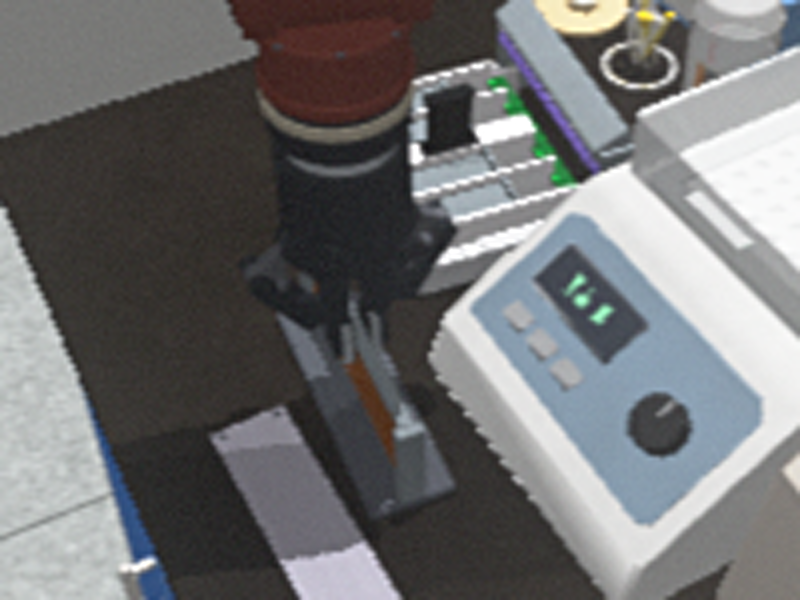

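View pics/b46.png

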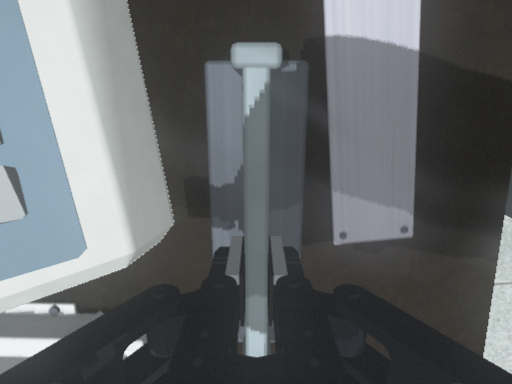

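Works: it slides flat on the bench. Continue.

arm_command --targets '[[[0, 0.012, 0], 0, 0.05], [[0, 0.024, 0], 0, 0.05], [[0, 0.036, 0], 0, 0.05], [[0, 0.048, 0], 0, 0.05], [[0, 0.06, 0], -0.5, 0.05]]'

```text
t: 52.6
ee_pos: [496.3, 34.1, 51.7]
ee_rot: [-1.572, 0.004, 1.489]
force: [0.7, -8.7, 6.3]
grip_width: 9.3
```

arm_command --targets '[[[0.001, 0.012, 0], 0, 0.05], [[0.003, 0.024, 0], 0, 0.05], [[0.007, 0.036, 0], 0, 0.05], [[0.012, 0.048, 0], -0.5, 0.05], [[0.017, 0.06, 0], -0.5, 0.05]]'

```text
t: 53.1
ee_pos: [512.9, 93.9, 51.7]
ee_rot: [-1.571, 0.004, 1.48]
force: [-3.6, -10.8, 10.9]
grip_width: 9.0
```

arm_command --targets '[[[0.006, 0.01, 0], 0, 0.05], [[0.012, 0.02, 0], 0, 0.05], [[0.018, 0.03, 0], 0, 0.05], [[0.023, 0.038, 0], -0.4, 0.05], [[0.025, 0.042, 0], -0.4, 0.05]]'

```text
t: 53.6
ee_pos: [537.8, 135.9, 51.7]
ee_rot: [-1.571, 0.004, 1.474]
force: [-5.6, -10.9, 13.1]
grip_width: 9.3
```

```bash
python3 - <<'E'
from h import *
p,st=cap("wrist","b47")
print(st["t"],st["ee_pos"],st["ee_rot"],st["grip_width"],st["force"],st["moment"])
cv2.imwrite("pics/b47z.png",cv2.resize(p["image"],None,fx=1.5,fy=1.5,interpolation=cv2.INTER_CUBIC))
s,_=cap("scene"); zoom(s,"s47",(150,100,350,250),4)
E
```

```text
53.6 [537.75989358 135.93598379  51.68935171] [-1.57053178  0.00425434  1.47356158] 9.336175195826751 [ -5.61748896 -10.89365742  13.08999374] [-2.18647983  1.06379376 -0.0473671 ]
```

View pics/b47z.png

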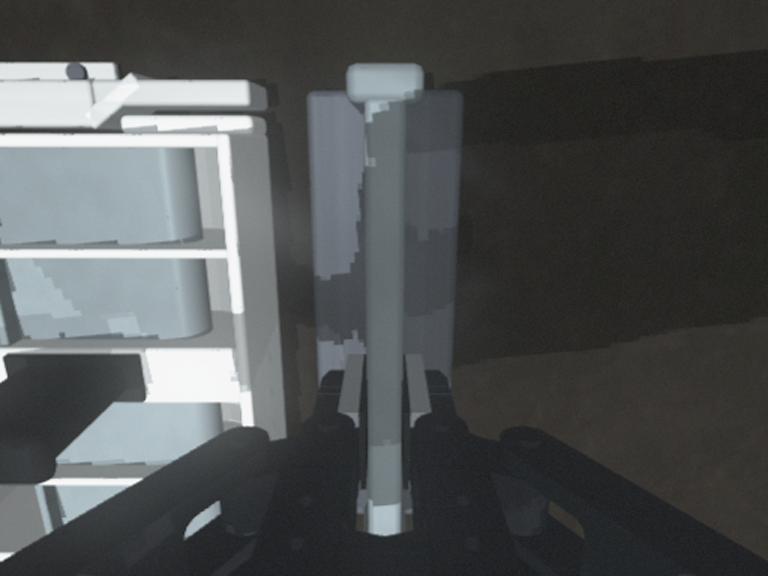

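View pics/s47.png

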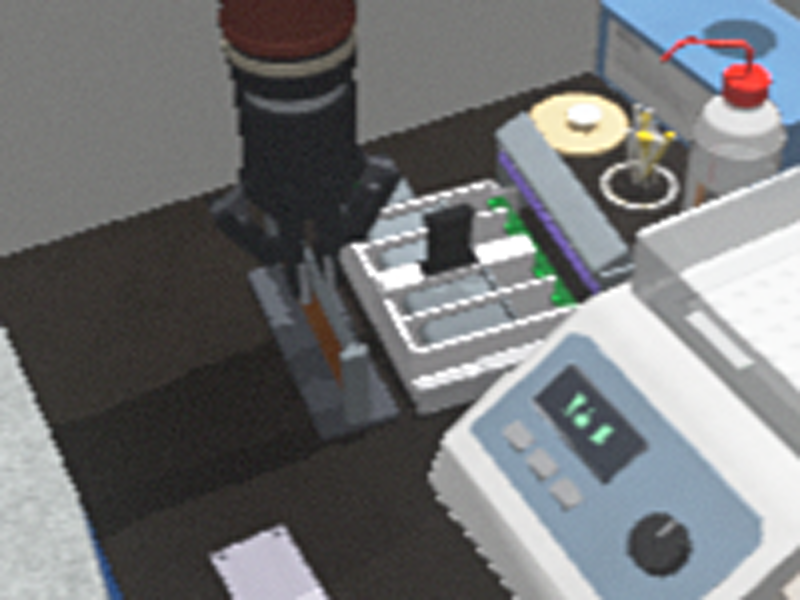

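```bash
python3 - <<'E'
from h import *
p,st=cap("wrist")
f=lambda u,v,z:onz(p,(u/1.5,v/1.5),z,st)
o=np.array([580.2,133.2]);a=np.radians(-5.6)
def S(X): d=X[:2]-o; return np.round([np.cos(a)*d[0]+np.sin(a)*d[1],-np.sin(a)*d[0]+np.cos(a)*d[1]],1)
print("foot far edge",S(f(307,95,9)),S(f(317,370,9)),"near",S(f(463,95,9)),S(f(452,375,9)))
print("rail front R z26",S(f(251,92,26)),"z0",S(f(272,100,0)))
print("tray turn wall top z49",S(f(241,420,49)), S(f(228,136,49)),"base",S(f(286,420,0)))
print("bar end",S(f(385,65,74)),S(f(385,535,74)),"tcp",S(st["ee_pos"]))
E
```

```text
foot far edge [-15.6 -88.7] [-15.  16.] near [-69.6 -88.7] [-70.1  18.2]
rail front R z26 [ -0.5 -88.3] z0 [ -1.4 -87.7]
tray turn wall top z49 [ 4.8 14.4] [  1.1 -75. ] base [ 0.9 44.7]
bar end [-42.4 -89.9] [-42.6  37.5] tcp [-42.4  -1. ]
```

arm_command --targets '[[[0.004, -0.0004, 0], 0, 0.05], [[0.008, -0.0008, 0], 0, 0.05], [[0.011, -0.001, 0], 0, 0.05], [[0.013, -0.0012, 0], 0, 0.05], [[0.013, -0.0012, 0], 0, 0.05]]'

```text
t: 54.25
ee_pos: [550.3, 135.3, 54.3]
ee_rot: [-1.57, 0.002, 1.474]
force: [-17.7, -6.0, 37.3]
grip_width: 9.2
```

```bash
python3 - <<'E'
from h import *
p,st=cap("wrist","b48")
print(st["t"],st["ee_pos"],st["ee_rot"],st["grip_width"],st["force"],st["moment"])
cv2.imwrite("pics/b48z.png",cv2.resize(p["image"],None,fx=1.5,fy=1.5,interpolation=cv2.INTER_CUBIC))
E
```

```text
54.25 [550.30414617 135.28685018  54.34186636] [-1.57030575  0.00232045  1.47428773] 9.160194343027023 [-17.69342543  -5.99679638  37.27725513] [-1.05601257  4.05787889 -0.0297223 ]
```

View pics/b48z.png

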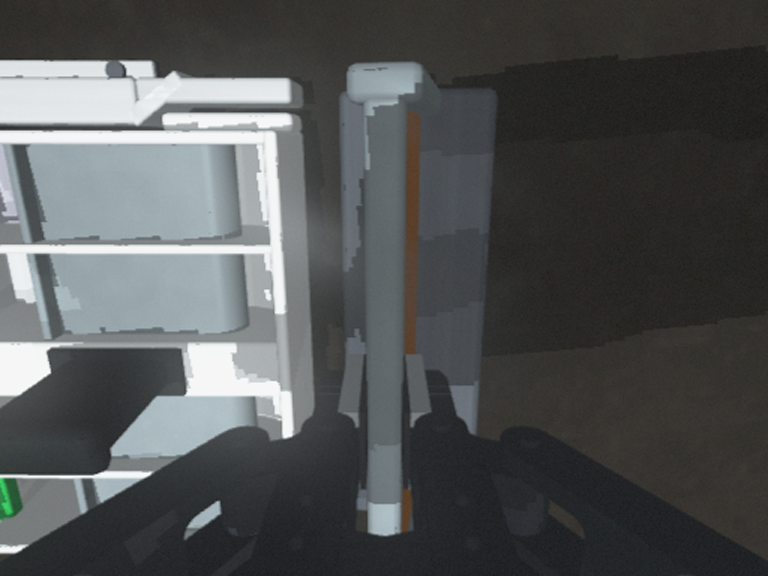

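arm_command --targets '[[[-0.003, 0.0003, 0], 0, 0.05], [[-0.006, 0.0006, 0], 0, 0.05], [[-0.009, 0.0009, 0], 0, 0.05], [[-0.011, 0.001, 0], 0, 0.05]]'

```text
t: 54.7
ee_pos: [539.3, 136.4, 51.1]
ee_rot: [-1.57, 0.002, 1.474]
force: [-0.9, -3.5, 2.1]
grip_width: 9.6
```

```bash
python3 - <<'E'
from h import *
p,st=cap("wrist","b49")
print(st["t"],st["ee_pos"],st["ee_rot"],st["grip_width"],st["force"],st["moment"])
cv2.imwrite("pics/b49z.png",cv2.resize(p["image"],None,fx=1.5,fy=1.5,interpolation=cv2.INTER_CUBIC))
E
```

```text
54.7 [539.27684022 136.38884856  51.06982658] [-1.57033406  0.00176942  1.47418249] 9.621552267113692 [-0.93627367 -3.45301414  2.06130003] [-0.75513689 -0.05338973  0.05116571]
```

View pics/b49z.png

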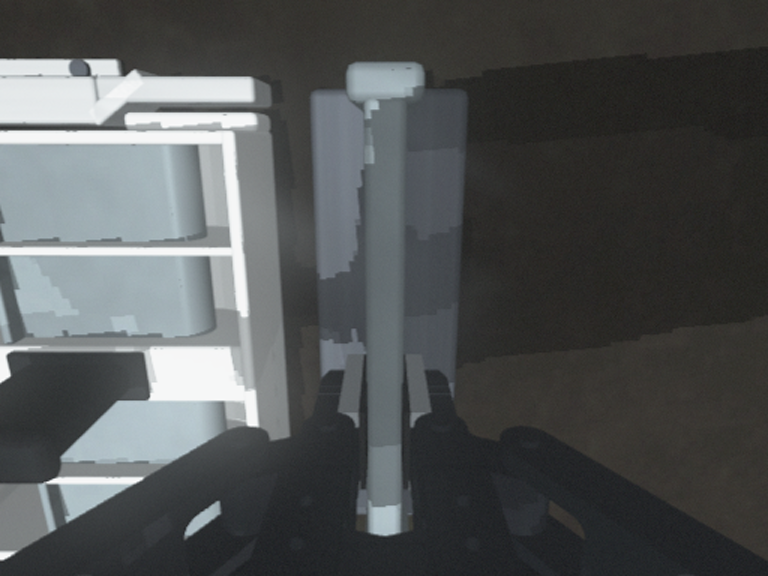

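arm_command --targets '[[[0, 0, 0], 0, 0.05], [[0, 0, 0.0004], 0, 0.05], [[0, 0, 0.0004], 0, 0.05], [[0, 0, 0.0004], 0, 0.05]]' --newtons 80

```text
t: 55.15
ee_pos: [539.3, 136.5, 51.1]
ee_rot: [-1.57, 0.002, 1.474]
force: [-2.9, -5.2, 5.4]
grip_width: 8.0
```

arm_command --targets '[[[0, -0.0003, 0.0004], 0, 0.05], [[0, -0.0005, 0.0008], 0, 0.05], [[0, -0.0005, 0.0008], 0, 0.05]]'

```text
t: 55.45
ee_pos: [539.2, 136.6, 51.2]
ee_rot: [-1.57, 0.0, 1.475]
force: [0.1, -0.7, -2.6]
grip_width: 7.7
```

arm_command --targets '[[[0.001, -0.0001, 0], 0, 0.05], [[0.002, -0.0002, 0], 0, 0.05], [[0.003, -0.0003, 0], 0, 0.05], [[0.003, -0.0003, 0], 0, 0.05]]'

```text
t: 55.85
ee_pos: [542.5, 136.3, 52.3]
ee_rot: [-1.57, 0.0, 1.475]
force: [-5.6, -1.9, 4.0]
grip_width: 8.2
```

```bash
python3 - <<'E'
from h import *
p,st=cap("wrist","b50")
print(st["t"],st["ee_pos"],st["ee_rot"],st["grip_width"],st["force"],st["moment"])
cv2.imwrite("pics/b50z.png",cv2.resize(p["image"],None,fx=1.5,fy=1.5,interpolation=cv2.INTER_CUBIC))
E
```

```text
55.85 [542.48888024 136.34805987  52.25286666] [-1.57007866e+00  7.54419939e-05  1.47470936e+00] 8.24125703717824 [-5.56895982 -1.9050551   4.0402942 ] [-0.39449043  1.03029621 -0.00948299]
```

View pics/b50z.png

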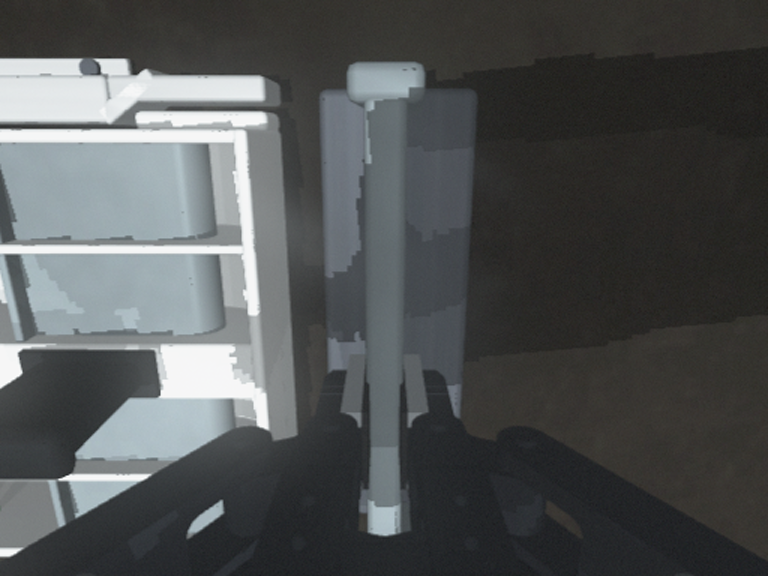

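arm_command --targets '[[[-0.0015, 0.0001, 0], 0, 0.05], [[-0.003, 0.0003, 0], 0, 0.05], [[-0.003, 0.0003, 0], 0, 0.2], [[-0.003, 0.0003, 0], 0, 0.3], [[-0.003, 0.0003, 0], 0, 0.3]]' --newtons 20

```text
t: 56.4
ee_pos: [540.2, 136.7, 52.3]
ee_rot: [-1.572, -0.0, 1.475]
force: [0.4, -0.7, 0.9]
grip_width: 25.4
```

arm_command --targets '[[[0, 0, 0.01], 0, 0.3], [[0, 0, 0.04], 0, 0.3], [[0, 0, 0.08], 0, 0.3], [[-0.02, 0, 0.1], 5, 0.1], [[-0.05, 0, 0.11], 12, 0]]'

```text
t: 56.9
ee_pos: [491.2, 136.5, 165.5]
ee_rot: [-1.575, 0.0, 1.687]
force: [0.6, 0.0, -0.0]
grip_width: 0.5
```

arm_command --targets '[[[0, 0, 0], 8.5, 0], [[0, 0, 0], 17, 0], [[0, 0, 0], 25.5, 0], [[0, 0, 0], 34, 0], [[0, 0, 0], 42.5, 0]]'

```text
t: 57.4
ee_pos: [490.0, 136.7, 163.0]
ee_rot: [-1.572, 0.001, 2.432]
force: [-0.5, -0.3, -0.3]
grip_width: 0.1
```

arm_command --targets '[[[0, 0, 0], 8.5, 0], [[0, 0, 0], 17, 0], [[0, 0, 0], 25.5, 0], [[0, 0, 0], 34, 0], [[0, 0, 0], 35.4, 0]]'

```text
t: 57.9
ee_pos: [490.0, 136.7, 162.9]
ee_rot: [-1.571, 0.001, 3.047]
force: [0.5, 0.2, 1.3]
grip_width: 0.2
```

arm_command --targets '[[[0, 0, 0], 0, 0], [[0, 0, 0], 0, 0], [[0, 0, 0], 0, 0]]'

```text
t: 58.2
ee_pos: [489.7, 136.6, 162.1]
ee_rot: [-1.571, 0.0, 3.042]
force: [0.6, 0.4, -0.4]
grip_width: 0.0
```

```bash
python3 - <<'E'
from h import *
p,st=cap("wrist","b51")
print(st["t"],st["ee_pos"],st["ee_rot"],st["grip_width"],st["force"],st["moment"])
cv2.imwrite("pics/b51z.png",cv2.resize(p["image"],None,fx=1.5,fy=1.5,interpolation=cv2.INTER_CUBIC))
E
```

```text
58.2 [489.74896328 136.60910422 162.07222287] [-1.57071049e+00  1.52204586e-04  3.04156008e+00] 0.03906368913525892 [ 0.62963363  0.39025494 -0.44515583] [ 0.04172277  0.05899893 -0.04054169]
```

View pics/b51z.png

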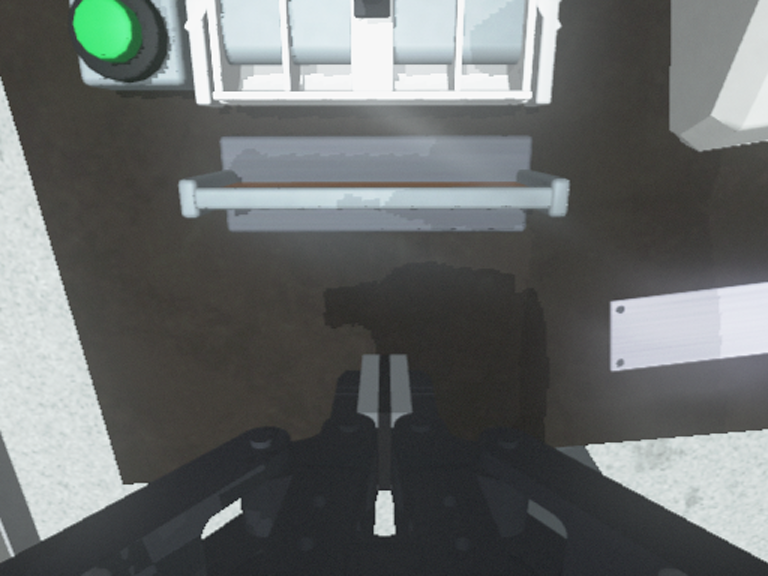

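```bash
cat >> h.py <<'E'
SO=np.array([580.2,133.2]);SA=np.radians(-5.6)
def toS(X): d=np.asarray(X)[:2]-SO; return np.round([np.cos(SA)*d[0]+np.sin(SA)*d[1],-np.sin(SA)*d[0]+np.cos(SA)*d[1]],1)
def toW(s): return SO+[np.cos(SA)*s[0]-np.sin(SA)*s[1],np.sin(SA)*s[0]+np.cos(SA)*s[1]]
E
python3 - <<'E'
from h import *
p,st=cap("wrist")
f=lambda u,v,z:toS(onz(p,(u/1.5,v/1.5),z,st))
print("far",f(220,137,9),f(531,136,9),"near",f(228,230,9),f(524,230,9))
print("bar",f(180,198,74),f(568,196,74))
print("rails front z26",f(204,103,26),f(545,102,26),"tray turn top z49",f(214,97,49),f(535,97,49))
print("tcp",toS(st["ee_pos"]))
E
```

```text
far [-16.5  87.5] [-16.3 -88.5] near [-69.7  87.9] [-70.  -88.8]
bar [-43.   87.9] [-42.5 -89.3]
rails front z26 [ 0.6 88.8] [  0.7 -89.6] tray turn top z49 [ 1.9 75.9] [  1.6 -77.6]
tcp [-90.4  -5.4]
```

arm_command --targets '[[[-0.004, 0.005, -0.03], 0, 0], [[-0.004, 0.005, -0.06], 0, 0], [[-0.004, 0.005, -0.09], 0, 0], [[-0.004, 0.005, -0.12], 0, 0], [[-0.004, 0.005, -0.14], 0, 0]]'

```text
t: 58.8
ee_pos: [484.5, 141.6, 19.7]
ee_rot: [-1.57, -0.002, 3.043]
force: [0.4, 0.1, 0.6]
grip_width: 0.0
```

arm_command --targets '[[[0, 0, -0.005], 0, 0], [[0, 0, -0.01], 0, 0], [[0, 0, -0.014], 0, 0], [[0, 0, -0.0165], 0, 0], [[0, 0, -0.0165], 0, 0]]'

```text
t: 59.3
ee_pos: [486.1, 141.6, 5.8]
ee_rot: [-1.571, 0.001, 3.044]
force: [-0.6, 0.1, -0.5]
grip_width: -0.4
```

```bash
python3 - <<'E'
from h import *
p,st=cap("wrist","b52")
print(st["t"],st["ee_pos"],st["ee_rot"],st["grip_width"],st["force"],toS(st["ee_pos"]))
E
```

```text
59.3 [486.06322967 141.63256005   5.8364119 ] [-1.57078319e+00  6.62342080e-04  3.04360310e+00] -0.38166713910299777 [-0.57727541  0.11724562 -0.46204724] [-94.5  -0.8]
```

View pics/b52.png

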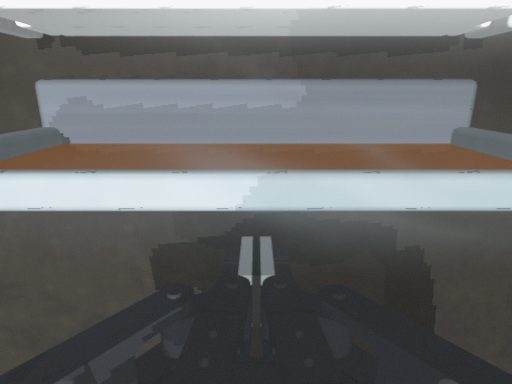

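arm_command --targets '[[[0.004, -0.0004, -0.001], 0, 0], [[0.008, -0.0008, -0.001], 0, 0], [[0.012, -0.0012, -0.001], 0, 0], [[0.015, -0.0015, -0.001], 0, 0], [[0.018, -0.0018, -0.001], 0, 0]]'

```text
t: 59.85
ee_pos: [502.4, 140.0, 4.3]
ee_rot: [-1.571, -0.003, 3.044]
force: [-9.7, 0.8, 7.9]
grip_width: 0.0
```

```bash
python3 - <<'E'
from h import *
p,st=cap("wrist","b53")
print(st["t"],st["ee_pos"],st["ee_rot"],st["grip_width"],st["force"],toS(st["ee_pos"]))
E
```

```text
59.85 [502.4229414  139.99655372   4.26667666] [-1.57062645 -0.00341018  3.0439785 ] 0.04618501132065883 [-9.67567267  0.79582588  7.92373903] [-78.1  -0.8]
```

View pics/b53.png

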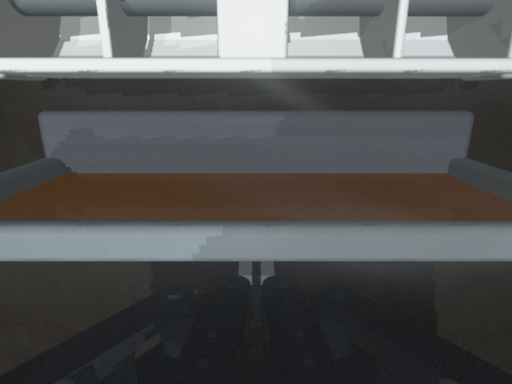

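```bash
python3 - <<'E'
from h import *
p,st=cap("wrist")
f=lambda u,v,z:toS(onz(p,(u,v),z,st))
print(st["force"],st["ee_pos"])
print("far",f(40,112,9),f(472,112,9),"bar far/near top",f(256,222,74),f(256,260,74))
S=dict(ee_pos=np.array([486.06,141.63,5.84]),ee_rot=np.array([-1.57078,.00066,3.0436]))
g=lambda u,v,z:toS(onz(p,(u,v),z,S))
print("before far",g(38,80,9),g(474,80,9),"bar",g(256,171,74),g(256,209,74))
E
```

```text
[-4.68811707  0.39500303  2.92309975] [503.00940181 139.92727758   4.32039009]
far [-11.3  85.9] [-11.4 -87.3] bar far/near top [-32.1  -0.7] [-42.   -0.7]
before far [-16.1  85.5] [-16.2 -86.8] bar [-37.6  -0.7] [-46.8  -0.7]
```

arm_command --targets '[[[0.002, -0.0002, 0], 0, 0], [[0.004, -0.0004, 0], 0, 0], [[0.006, -0.0006, 0], 0, 0], [[0.008, -0.0008, 0], 0, 0], [[0.009, -0.0009, 0], 0, 0]]'

```text
t: 60.45
ee_pos: [511.6, 139.1, 4.2]
ee_rot: [-1.571, -0.003, 3.044]
force: [-8.3, 0.7, 6.6]
grip_width: -0.2
```

```bash
python3 - <<'E'
from h import *
p,st=cap("wrist","b54")
p,st=cap("wrist","b54")
print(st["t"],st["ee_pos"],st["ee_rot"],st["grip_width"],st["force"],toS(st["ee_pos"]))
E
```

```text
60.5 [511.70508368 139.1069225    4.22576612] [-1.57073106e+00 -2.81163792e-03  3.04393581e+00] 0.3511271322487736 [-7.3873619   1.10162315  6.15614037] [-68.7  -0.8]
```

View pics/b54.png

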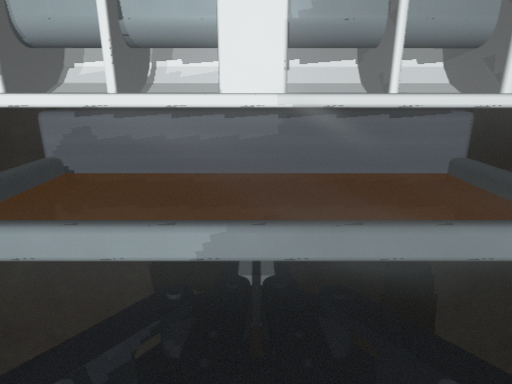

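arm_command --targets '[[[0.0005, 0, 0], 0, 0], [[0.001, -0.0001, 0], 0, 0], [[0.001, -0.0001, 0], 0, 0]]'

```text
t: 60.85
ee_pos: [512.5, 139.0, 4.2]
ee_rot: [-1.571, -0.003, 3.044]
force: [-7.8, 1.1, 5.7]
grip_width: 0.4
```

arm_command --targets '[[[-0.005, 0.0005, 0], 0, 0], [[-0.015, 0.0015, 0], 0, 0], [[-0.03, 0.003, 0.01], 0, 0], [[-0.04, 0.004, 0.04], 0, 0], [[-0.04, 0.004, 0.08], 0, 0]]'

```text
t: 61.35
ee_pos: [470.5, 143.0, 83.3]
ee_rot: [-1.57, -0.004, 3.044]
force: [1.2, 0.0, 0.2]
grip_width: -0.2
```

arm_command --targets '[[[0, 0, 0.04], 0, 0], [[0.01, 0, 0.08], 0, 0], [[0.03, 0, 0.11], 0, 0], [[0.03, 0, 0.11], 0, 0], [[0.03, 0, 0.11], 0, 0]]'

```text
t: 61.85
ee_pos: [503.8, 142.8, 194.6]
ee_rot: [-1.571, 0.001, 3.044]
force: [0.5, 0.2, -0.5]
grip_width: 0.3
```

```bash
python3 - <<'E'
from h import *
p,st=cap("wrist","b55")
p,st=cap("wrist","b55")
print(st["t"],st["ee_pos"],st["ee_rot"],st["grip_width"],st["force"],toS(st["ee_pos"]))
cv2.imwrite("pics/b55z.png",cv2.resize(p["image"],None,fx=1.5,fy=1.5,interpolation=cv2.INTER_CUBIC))
E
```

```text
61.9 [502.96056961 142.84552857 193.54722016] [-1.57056026e+00 -1.19329085e-03  3.04376187e+00] 0.26063328548330195 [-0.84047661 -0.63714204 -0.54264349] [-77.8   2.1]
```

View pics/b55z.png

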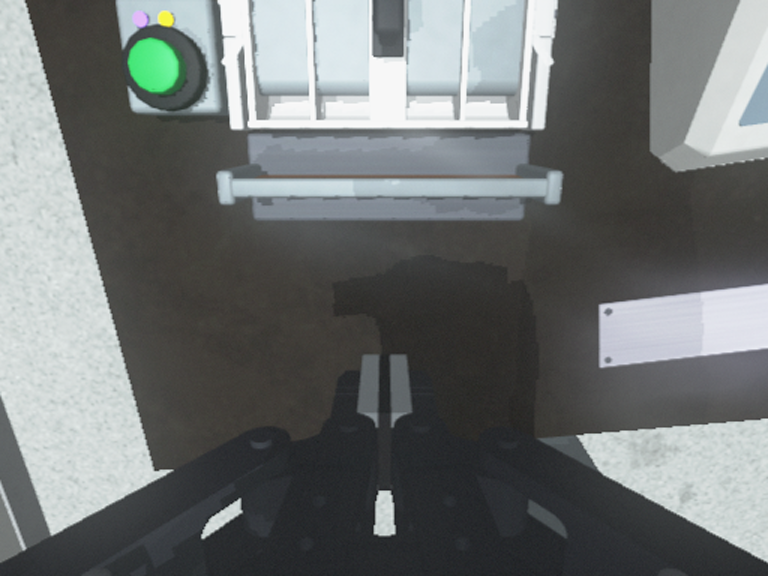

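```bash
python3 - <<'E'
from h import *
p,st=cap("wrist")
f=lambda u,v,z:toS(onz(p,(u/1.5,v/1.5),z,st))
print("near",f(254,219,9),f(523,219,9),"far",f(249,137,9),f(528,137,9))
print("bar",f(218,187,74),f(561,186,74),"rails z26",f(238,128,26),f(538,128,26))
b42=dict(ee_pos=np.array([562.34,127.23,200.71]),ee_rot=np.array([-1.57117,.00497,3.0435]))
b35=dict(ee_pos=np.array([542.24,159.82,227.45]),ee_rot=np.array([-1.5706,-.0021,3.05827]))
X,e=tri([ray(p,(156/1.5,67/1.5),st),ray(p,(158.5/1.5,186.5/1.5),b42),ray(p,(221/1.5,136/1.5),b35)])
print(X,e)
for z in (36,38,40): print(z,onz(p,(156/1.5,67/1.5),z,st).round(1),onz(p,(158.5/1.5,186.5/1.5),z,b42).round(1),onz(p,(221/1.5,136/1.5),z,b35).round(1))
for d in optics.tip_of(p,"start_top")[:2]: print(d)
E
```

```text
near [-56.4  87.5] [-56.5 -89. ] far [-4.9 86.6] [ -5.  -87.9]
bar [-29.3  87.7] [-28.9 -88.9] rails z26 [ 0.2 88.3] [  0.1 -88.7]
[622.96049832 253.15767542  48.48892296] [np.float64(0.7958304699164004), np.float64(1.0603263245537957), np.float64(1.373328216582691)]
36 [624.7 257.4  36. ] [621.3 259.   36. ] [624.5 257.7  36. ]
38 [624.4 256.6  38. ] [621.4 258.1  38. ] [624.4 257.1  38. ]
40 [624.1 255.8  40. ] [621.5 257.2  40. ] [624.4 256.4  40. ]
{'location': [102.0, 42.9], 'p': 0.63}
```

arm_command --targets '[[[0.024, 0.022, 0], 0, 0], [[0.048, 0.045, 0], 0, 0], [[0.072, 0.067, -0.02], 0, 0], [[0.096, 0.09, -0.05], 0, 0], [[0.1205, 0.112, -0.08], 0, 0]]'

```text
t: 62.55
ee_pos: [624.5, 255.9, 112.8]
ee_rot: [-1.571, -0.0, 3.044]
force: [0.1, -0.6, 0.6]
grip_width: -0.2
```

arm_command --targets '[[[0, 0, 0], 0, 0], [[0, 0, 0], 0, 0], [[0, 0, 0], 0, 0]]'

```text
t: 62.85
ee_pos: [624.1, 254.5, 115.7]
ee_rot: [-1.571, 0.001, 3.044]
force: [0.2, -0.2, 0.7]
grip_width: 0.1
```

```bash
python3 - <<'E'
from h import *
p,st=cap("wrist","b56")
print(st["t"],st["ee_pos"],st["ee_rot"],st["force"],proj(p,st["ee_pos"],st))
print(proj(p,[623.5,255,44],st),proj(p,[623.5,255,36],st))
E
```

```text
62.85 [624.14787922 254.54479542 115.7316144 ] [-1.57098546e+00  1.21109760e-03  3.04356418e+00] [ 0.24751185 -0.15824395  0.68119091] [256.36502529 254.8799132 ]
[255.72855235 205.94797147] [255.74253179 202.17527933]
```

View pics/b56.png

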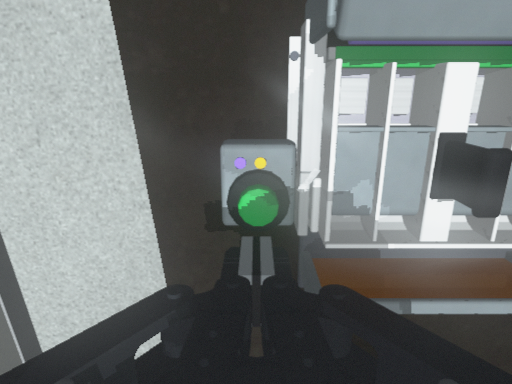

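arm_command --targets '[[[-0.001, -0.001, -0.02], 0, 0], [[-0.001, -0.001, -0.04], 0, 0], [[-0.001, -0.001, -0.055], 0, 0], [[-0.001, -0.001, -0.063], 0, 0], [[-0.001, -0.001, -0.063], 0, 0]]'

```text
t: 63.4
ee_pos: [622.9, 253.5, 51.3]
ee_rot: [-1.57, -0.0, 3.043]
force: [-0.7, -0.7, 1.2]
grip_width: 0.2
```

arm_command --targets '[[[0, 0, -0.002], 0, 0], [[0, 0, -0.004], 0, 0], [[0, 0, -0.006], 0, 0], [[0, 0, -0.006], 0, 0]]'

```text
t: 63.8
ee_pos: [623.9, 253.9, 46.2]
ee_rot: [-1.571, 0.001, 3.044]
force: [-1.0, -1.0, 4.9]
grip_width: -0.1
```

arm_command --targets '[[[0, 0, -0.001], 0, 0], [[0, 0, -0.002], 0, 0], [[0, 0, -0.003], 0, 0], [[0, 0, -0.003], 0, 0]]'

```text
t: 64.2
ee_pos: [624.0, 253.9, 45.8]
ee_rot: [-1.571, 0.002, 3.044]
force: [-9.2, -3.5, 22.7]
grip_width: -0.0
```

arm_command --targets '[[[0, 0, -0.001], 0, 0], [[0, 0, -0.002], 0, 0], [[0, 0, -0.002], 0, 0]]'

```text
t: 64.5
ee_pos: [624.1, 254.0, 45.5]
ee_rot: [-1.571, 0.003, 3.044]
force: [-16.3, -5.7, 33.9]
grip_width: 0.1
```

arm_command --targets '[[[0, 0, 0.004], 0, 0], [[0, 0, 0.008], 0, 0], [[0, 0, 0.03], 0, 0], [[0, 0, 0.07], 0, 0], [[0, 0, 0.11], 0, 0]]'

```text
t: 65.0
ee_pos: [622.5, 253.8, 150.5]
ee_rot: [-1.57, -0.002, 3.044]
force: [0.9, 0.1, -0.1]
grip_width: -0.0
```

arm_command --targets '[[[-0.03, 0.0, 0.03], 0, 0], [[-0.07, -0.02, 0.05], 0, 0], [[-0.11, -0.05, 0.06], 0, 0], [[-0.14, -0.08, 0.06], 0, 0], [[-0.14, -0.1, 0.06], 0, 0]]'

```text
t: 65.5
ee_pos: [480.2, 153.2, 210.6]
ee_rot: [-1.571, -0.0, 3.045]
force: [0.7, 0.4, 0.1]
grip_width: 0.1
```

arm_command --targets '[[[0, 0, 0], 0, 0], [[0, 0, 0], 0, 0], [[0, 0, 0], 0, 0], [[0, 0, 0], 0, 0]]'

```text
t: 65.9
ee_pos: [483.4, 154.5, 210.2]
ee_rot: [-1.571, -0.001, 3.045]
force: [0.2, -1.5, -0.4]
grip_width: -0.3
```

```bash
python3 - <<'E'
from h import *
p,st=cap("wrist","b57")
print(st["t"],st["ee_pos"],st["ee_rot"],st["force"])
cv2.imwrite("pics/b57z.png",cv2.resize(p["image"],None,fx=1.5,fy=1.5,interpolation=cv2.INTER_CUBIC))
s,_=cap("scene"); cv2.imwrite("pics/s57.png",cv2.resize(s["image"],None,fx=1.5,fy=1.5,interpolation=cv2.INTER_CUBIC))
E
```

```text
65.9 [483.43633357 154.52416889 210.16498533] [-1.57083454e+00 -5.43103266e-04  3.04450683e+00] [ 0.20671005 -1.48604828 -0.38977228]
```

View pics/b57z.png

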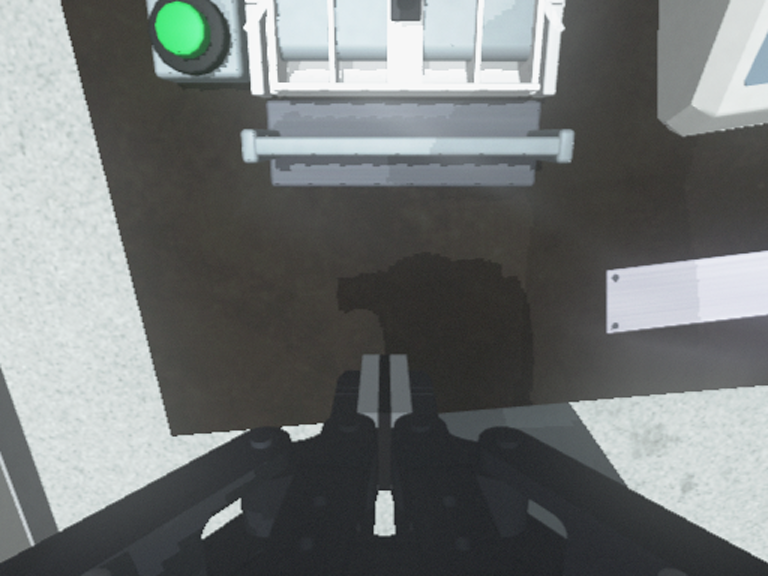

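View pics/s57.png

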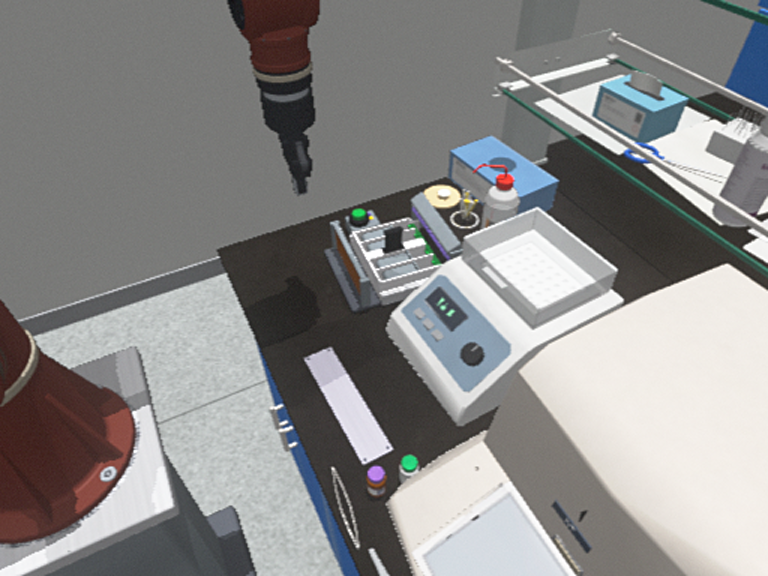

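```bash
python3 - <<'E'
from h import *
P=[]
def green(p):
    hsv=cv2.cvtColor(p["image"],cv2.COLOR_BGR2HSV); m=((hsv[...,0]>50)&(hsv[...,0]<75)&(hsv[...,1]>150)&(hsv[...,2]>100)).astype(np.uint8)
    n,l,s,c=cv2.connectedComponentsWithStats(m); return [(c[i].round(1).tolist(),int(s[i,4])) for i in range(1,n) if s[i,4]>40]
for n in ("wrist","top","scene"):
    p,st=cap(n,"e_"+n); print(n,green(p)); P.append((p,st))
im=P[1][0]; zoom(im,"t58",(130,90,400,270),2.9)
E
```

```text
wrist [([117.2, 18.2], 726)]
top [([211.5, 126.0], 153)]
scene [([238.8, 141.6], 44)]
```

View pics/t58.png

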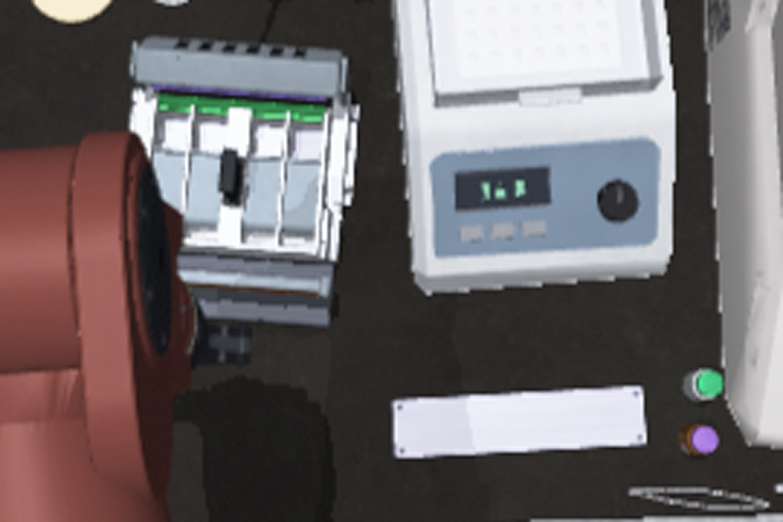

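```bash
python3 - <<'E'
from h import *
w,st=cap("wrist"); t,_=cap("top"); s,_=cap("scene")
rw=ray(w,(117.2,18.2),st); rt=ray(t,(120+155/4,90+277/4)); rs=ray(s,(238.8,141.6))
b56=dict(ee_pos=np.array([624.15,254.54,115.73]),ee_rot=np.array([-1.570985,.00121,3.04356]))
r5=ray(w,(258,208),b56)
for n,R in (("w s",[rw,rs]),("w5 s",[r5,rs]),("w w5",[rw,r5]),("t s",[rt,rs]),("all",[rw,r5,rs,rt])): 
    X,e=tri(R); print(n,X.round(1),np.round(e,1))
E
```

```text
w s [624.7 255.8  47.4] [0.6 0.6]
w5 s [623.5 253.6  49.1] [0.3 0.3]
w w5 [624.4 253.7  51.8] [0.4 0.4]
t s [621.9 252.8  50.2] [0.9 0.9]
all [623.2 253.8  49.2] [1.9 0.6 0.  2. ]
```

```bash
python3 - <<'E'
from workcell import order
print(order.sign_off())
E
```

```text
the job is handed in; nothing more can be done
None
```

I did the job in the order asked and handed it in at about 66 s. The one thing that went less than cleanly was pushing the guard.

- **Coupons:** All three were laid blue side up in separate lanes of the tray. I tipped the tray towards its turn end, swung it round, and tipped it towards its open bay. I made each tip by easing the lower end against the front of the left rail. The wrist pictures show all three in the bay, bare side up, against the end wall.
- **Tray:** It went in bay end first until it met the back stop (about 21 N). Pictures taken afterwards show it still home, with its turn end level with the mouth.
- **Guard:** I first dragged it by its top bar. In the last few millimetres the foot stuck and the guard leaned a few degrees, twice. I set it back down, let go, and finished by pushing low on the foot. It now measures about 29 mm in front of the mouth, within about 1 mm of centred, and square. Its lift during those two leans was not measured; I estimate about 4 mm at the centre.
- **Start button:** I pressed it down to a hard stop at about 46 mm, peaking at 34 N. I never read its joint; the released top was measured at about 50 mm give or take 2, so full travel is inferred from that and the stop.
- **Final state:** The last pictures show both vials standing, everything in place, and the gripper clear of all objects.

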